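# Lay up a tight row of display modules on the packing bench

### The job

The solvent bottle has fallen over on the layup plate: first pick it up and stand it upright, base down, with its whole base on its square rubber pad, and let go of it. Then lay every loose display module that lies on the bench flat on the plate, glass up, crosswise between the two white lines, in one row that starts at the stop bar: the first butted flush against the bar and each next one butted long side to long side against the one before, so that no gap is left. Which display takes which place is up to you; leave the tape roll, the electric screwdriver and the parts box alone.

Things in the scene. Friction and masses are not known exactly. Their poses are not given: they have to be found in the camera images.
- plate: Fixed grey layup plate, 136 (own x) x 360 (own y) x 3 mm, on the green bench, yawed up to 0.12 rad; origin at the centre of its underside. On its edge at own +y stands an aluminium stop bar 136 x 14 mm, top 12 mm above the plate's top. Two thin white painted lines along own y at x = -59 and +59 mm mark the lane for the row.
- stop (a point): Middle of the stop bar's face that looks along the plate, on the plate's top; axes as the plate's. The bar is at its +y; the row is built from here towards -y (free length 346 mm). A display butted on the bar has its origin 28 mm from here along -y, the next follow at 56 mm each.
- bottle: White square plastic solvent bottle: body 80 mm long, 46 x 46 mm in section, then a grey round cap 30 mm across; 104 mm in all, 110 to 250 g. Origin at the centre of its base; own x runs from base to cap (up when it stands). At first it lies on a flat side on the plate. Centre of mass 40 to 45 mm from the base; released at a lean under 20 degrees on its base edge it settles upright.
- pad: Fixed square black rubber pad, 90 x 90 x 3 mm thick, a grey square of 50 mm in its middle, on the bench to the left or right of the plate; origin at the centre of its underside. The bottle's place.
- display1: Loose display module, a flat slab 100 (own x) x 56 (own y) x 12 mm (thick), about 90 g, black with a dark glass top and a small silver mark at one short end; origin at the centre of its underside, z out of the glass. All displays are alike and may go either end round. It lies on the bench between robot and plate, or is absent (three to five are there). Grip it across the 56 mm.
- display2: Loose display module, a flat slab 100 (own x) x 56 (own y) x 12 mm (thick), about 90 g, black with a dark glass top and a small silver mark at one short end; origin at the centre of its underside, z out of the glass. All displays are alike and may go either end round. It lies on the bench between robot and plate, or is absent (three to five are there). Grip it across the 56 mm.
- display3: Loose display module, a flat slab 100 (own x) x 56 (own y) x 12 mm (thick), about 90 g, black with a dark glass top and a small silver mark at one short end; origin at the centre of its underside, z out of the glass. All displays are alike and may go either end round. It lies on the bench between robot and plate, or is absent (three to five are there). Grip it across the 56 mm.
- display4: Loose display module, a flat slab 100 (own x) x 56 (own y) x 12 mm (thick), about 90 g, black with a dark glass top and a small silver mark at one short end; origin at the centre of its underside, z out of the glass. All displays are alike and may go either end round. It lies on the bench between robot and plate, or is absent (three to five are there). Grip it across the 56 mm.
- display5: Loose display module, a flat slab 100 (own x) x 56 (own y) x 12 mm (thick), about 90 g, black with a dark glass top and a small silver mark at one short end; origin at the centre of its underside, z out of the glass. All displays are alike and may go either end round. It lies on the bench between robot and plate, or is absent (three to five are there). Grip it across the 56 mm.
- parts_box: Bystander: fixed grey open box of small brackets, 100 x 90 x 35 mm high, on the other side of the plate from the pad; origin at the centre of its underside.
- tape: Bystander: loose roll of yellow tape lying flat beyond the plate, 72 mm across, 20 mm high; origin at the centre of its underside. Leave it.
- driver: Bystander: loose blue electric screwdriver lying beyond the plate, 155 mm long (own x), 24 mm thick; origin at its middle, on its underside. Leave it.
There are look-alikes about, which are no part of the job. What is shaped like the display1 but brown or green is not meant.

How it is judged (in metres and radians):
On the way:
1. the bottle stands upright on its pad and has been let go (angle between bottle's own x axis and vertical below 0.1 rad and horizontal distance between bottle and pad below 0.022 m and z of bottle in the frame of pad below 0.008 m and linear speed of bottle below 0.02 m/s and contact force between bottle and the fingers below 0.1 N), for 0.3 s.
At the end, for the whole second after the job is handed in: Bottle upright (0.1 rad) on the pad, centred within 22 mm, released, still. Every display flat on the plate, glass up, square within 0.05 rad, within 9 mm of the lane's centre, in one row: one within 3 mm of the stop bar, each next within 3 mm of the one before (centres under 59 mm apart) (all of step 1 and angle between the x axis of each of display1, display2, display3, display4, display5 and the x axis of stop, either way round below 0.05 rad and angle between each of display1, display2, display3, display4, display5's own z axis and vertical below 0.08 rad and x of display1 in the frame of stop between -0.009 and 0.009 m and z of each of display1, display2, display3, display4, display5 in the frame of stop below 0.006 m and linear speed of each of display1, display2, display3, display4, display5 below 0.02 m/s and (y of display1 in the frame of stop between -0.031 and -0.022 m or (y of display1 in the frame of stop between -0.098 and -0.07 m and y of display2 in the frame of stop between -0.031 and -0.022 m and horizontal distance between display1 and display2 below 0.059 m) or (y of display1 in the frame of stop between -0.098 and -0.07 m and y of display3 in the frame of stop between -0.031 and -0.022 m and horizontal distance between display1 and display3 below 0.059 m) or (y of display1 in the frame of stop between -0.098 and -0.07 m and y of display4 in the frame of stop between -0.031 and -0.022 m and horizontal distance between display1 and display4 below 0.059 m) or (y of display1 in the frame of stop between -0.098 and -0.07 m and y of display5 in the frame of stop between -0.031 and -0.022 m and horizontal distance between display1 and display5 below 0.059 m) or (y of display1 in the frame of stop between -0.154 and -0.126 m and y of display2 in the frame of stop between -0.098 and -0.07 m and horizontal distance between display1 and display2 below 0.059 m) or (y of display1 in the frame of stop between -0.154 and -0.126 m and y of display3 in the frame of stop between -0.098 and -0.07 m and horizontal distance between display1 and display3 below 0.059 m) or (y of display1 in the frame of stop between -0.154 and -0.126 m and y of display4 in the frame of stop between -0.098 and -0.07 m and horizontal distance between display1 and display4 below 0.059 m) or (y of display1 in the frame of stop between -0.154 and -0.126 m and y of display5 in the frame of stop between -0.098 and -0.07 m and horizontal distance between display1 and display5 below 0.059 m) or (y of display1 in the frame of stop between -0.21 and -0.182 m and y of display2 in the frame of stop between -0.154 and -0.126 m and horizontal distance between display1 and display2 below 0.059 m) or (y of display1 in the frame of stop between -0.21 and -0.182 m and y of display3 in the frame of stop between -0.154 and -0.126 m and horizontal distance between display1 and display3 below 0.059 m) or (y of display1 in the frame of stop between -0.21 and -0.182 m and y of display4 in the frame of stop between -0.154 and -0.126 m and horizontal distance between display1 and display4 below 0.059 m) or (y of display1 in the frame of stop between -0.21 and -0.182 m and y of display5 in the frame of stop between -0.154 and -0.126 m and horizontal distance between display1 and display5 below 0.059 m) or (y of display1 in the frame of stop between -0.266 and -0.238 m and y of display2 in the frame of stop between -0.21 and -0.182 m and horizontal distance between display1 and display2 below 0.059 m) or (y of display1 in the frame of stop between -0.266 and -0.238 m and y of display3 in the frame of stop between -0.21 and -0.182 m and horizontal distance between display1 and display3 below 0.059 m) or (y of display1 in the frame of stop between -0.266 and -0.238 m and y of display4 in the frame of stop between -0.21 and -0.182 m and horizontal distance between display1 and display4 below 0.059 m) or (y of display1 in the frame of stop between -0.266 and -0.238 m and y of display5 in the frame of stop between -0.21 and -0.182 m and horizontal distance between display1 and display5 below 0.059 m)) and x of display2 in the frame of stop between -0.009 and 0.009 m and (y of display2 in the frame of stop between -0.031 and -0.022 m or (y of display2 in the frame of stop between -0.098 and -0.07 m and y of display1 in the frame of stop between -0.031 and -0.022 m and horizontal distance between display2 and display1 below 0.059 m) or (y of display2 in the frame of stop between -0.098 and -0.07 m and y of display3 in the frame of stop between -0.031 and -0.022 m and horizontal distance between display2 and display3 below 0.059 m) or (y of display2 in the frame of stop between -0.098 and -0.07 m and y of display4 in the frame of stop between -0.031 and -0.022 m and horizontal distance between display2 and display4 below 0.059 m) or (y of display2 in the frame of stop between -0.098 and -0.07 m and y of display5 in the frame of stop between -0.031 and -0.022 m and horizontal distance between display2 and display5 below 0.059 m) or (y of display2 in the frame of stop between -0.154 and -0.126 m and y of display1 in the frame of stop between -0.098 and -0.07 m and horizontal distance between display2 and display1 below 0.059 m) or (y of display2 in the frame of stop between -0.154 and -0.126 m and y of display3 in the frame of stop between -0.098 and -0.07 m and horizontal distance between display2 and display3 below 0.059 m) or (y of display2 in the frame of stop between -0.154 and -0.126 m and y of display4 in the frame of stop between -0.098 and -0.07 m and horizontal distance between display2 and display4 below 0.059 m) or (y of display2 in the frame of stop between -0.154 and -0.126 m and y of display5 in the frame of stop between -0.098 and -0.07 m and horizontal distance between display2 and display5 below 0.059 m) or (y of display2 in the frame of stop between -0.21 and -0.182 m and y of display1 in the frame of stop between -0.154 and -0.126 m and horizontal distance between display2 and display1 below 0.059 m) or (y of display2 in the frame of stop between -0.21 and -0.182 m and y of display3 in the frame of stop between -0.154 and -0.126 m and horizontal distance between display2 and display3 below 0.059 m) or (y of display2 in the frame of stop between -0.21 and -0.182 m and y of display4 in the frame of stop between -0.154 and -0.126 m and horizontal distance between display2 and display4 below 0.059 m) or (y of display2 in the frame of stop between -0.21 and -0.182 m and y of display5 in the frame of stop between -0.154 and -0.126 m and horizontal distance between display2 and display5 below 0.059 m) or (y of display2 in the frame of stop between -0.266 and -0.238 m and y of display1 in the frame of stop between -0.21 and -0.182 m and horizontal distance between display2 and display1 below 0.059 m) or (y of display2 in the frame of stop between -0.266 and -0.238 m and y of display3 in the frame of stop between -0.21 and -0.182 m and horizontal distance between display2 and display3 below 0.059 m) or (y of display2 in the frame of stop between -0.266 and -0.238 m and y of display4 in the frame of stop between -0.21 and -0.182 m and horizontal distance between display2 and display4 below 0.059 m) or (y of display2 in the frame of stop between -0.266 and -0.238 m and y of display5 in the frame of stop between -0.21 and -0.182 m and horizontal distance between display2 and display5 below 0.059 m)) and x of display3 in the frame of stop between -0.009 and 0.009 m and (y of display3 in the frame of stop between -0.031 and -0.022 m or (y of display3 in the frame of stop between -0.098 and -0.07 m and y of display1 in the frame of stop between -0.031 and -0.022 m and horizontal distance between display3 and display1 below 0.059 m) or (y of display3 in the frame of stop between -0.098 and -0.07 m and y of display2 in the frame of stop between -0.031 and -0.022 m and horizontal distance between display3 and display2 below 0.059 m) or (y of display3 in the frame of stop between -0.098 and -0.07 m and y of display4 in the frame of stop between -0.031 and -0.022 m and horizontal distance between display3 and display4 below 0.059 m) or (y of display3 in the frame of stop between -0.098 and -0.07 m and y of display5 in the frame of stop between -0.031 and -0.022 m and horizontal distance between display3 and display5 below 0.059 m) or (y of display3 in the frame of stop between -0.154 and -0.126 m and y of display1 in the frame of stop between -0.098 and -0.07 m and horizontal distance between display3 and display1 below 0.059 m) or (y of display3 in the frame of stop between -0.154 and -0.126 m and y of display2 in the frame of stop between -0.098 and -0.07 m and horizontal distance between display3 and display2 below 0.059 m) or (y of display3 in the frame of stop between -0.154 and -0.126 m and y of display4 in the frame of stop between -0.098 and -0.07 m and horizontal distance between display3 and display4 below 0.059 m) or (y of display3 in the frame of stop between -0.154 and -0.126 m and y of display5 in the frame of stop between -0.098 and -0.07 m and horizontal distance between display3 and display5 below 0.059 m) or (y of display3 in the frame of stop between -0.21 and -0.182 m and y of display1 in the frame of stop between -0.154 and -0.126 m and horizontal distance between display3 and display1 below 0.059 m) or (y of display3 in the frame of stop between -0.21 and -0.182 m and y of display2 in the frame of stop between -0.154 and -0.126 m and horizontal distance between display3 and display2 below 0.059 m) or (y of display3 in the frame of stop between -0.21 and -0.182 m and y of display4 in the frame of stop between -0.154 and -0.126 m and horizontal distance between display3 and display4 below 0.059 m) or (y of display3 in the frame of stop between -0.21 and -0.182 m and y of display5 in the frame of stop between -0.154 and -0.126 m and horizontal distance between display3 and display5 below 0.059 m) or (y of display3 in the frame of stop between -0.266 and -0.238 m and y of display1 in the frame of stop between -0.21 and -0.182 m and horizontal distance between display3 and display1 below 0.059 m) or (y of display3 in the frame of stop between -0.266 and -0.238 m and y of display2 in the frame of stop between -0.21 and -0.182 m and horizontal distance between display3 and display2 below 0.059 m) or (y of display3 in the frame of stop between -0.266 and -0.238 m and y of display4 in the frame of stop between -0.21 and -0.182 m and horizontal distance between display3 and display4 below 0.059 m) or (y of display3 in the frame of stop between -0.266 and -0.238 m and y of display5 in the frame of stop between -0.21 and -0.182 m and horizontal distance between display3 and display5 below 0.059 m)) and x of display4 in the frame of stop between -0.009 and 0.009 m and (y of display4 in the frame of stop between -0.031 and -0.022 m or (y of display4 in the frame of stop between -0.098 and -0.07 m and y of display1 in the frame of stop between -0.031 and -0.022 m and horizontal distance between display4 and display1 below 0.059 m) or (y of display4 in the frame of stop between -0.098 and -0.07 m and y of display2 in the frame of stop between -0.031 and -0.022 m and horizontal distance between display4 and display2 below 0.059 m) or (y of display4 in the frame of stop between -0.098 and -0.07 m and y of display3 in the frame of stop between -0.031 and -0.022 m and horizontal distance between display4 and display3 below 0.059 m) or (y of display4 in the frame of stop between -0.098 and -0.07 m and y of display5 in the frame of stop between -0.031 and -0.022 m and horizontal distance between display4 and display5 below 0.059 m) or (y of display4 in the frame of stop between -0.154 and -0.126 m and y of display1 in the frame of stop between -0.098 and -0.07 m and horizontal distance between display4 and display1 below 0.059 m) or (y of display4 in the frame of stop between -0.154 and -0.126 m and y of display2 in the frame of stop between -0.098 and -0.07 m and horizontal distance between display4 and display2 below 0.059 m) or (y of display4 in the frame of stop between -0.154 and -0.126 m and y of display3 in the frame of stop between -0.098 and -0.07 m and horizontal distance between display4 and display3 below 0.059 m) or (y of display4 in the frame of stop between -0.154 and -0.126 m and y of display5 in the frame of stop between -0.098 and -0.07 m and horizontal distance between display4 and display5 below 0.059 m) or (y of display4 in the frame of stop between -0.21 and -0.182 m and y of display1 in the frame of stop between -0.154 and -0.126 m and horizontal distance between display4 and display1 below 0.059 m) or (y of display4 in the frame of stop between -0.21 and -0.182 m and y of display2 in the frame of stop between -0.154 and -0.126 m and horizontal distance between display4 and display2 below 0.059 m) or (y of display4 in the frame of stop between -0.21 and -0.182 m and y of display3 in the frame of stop between -0.154 and -0.126 m and horizontal distance between display4 and display3 below 0.059 m) or (y of display4 in the frame of stop between -0.21 and -0.182 m and y of display5 in the frame of stop between -0.154 and -0.126 m and horizontal distance between display4 and display5 below 0.059 m) or (y of display4 in the frame of stop between -0.266 and -0.238 m and y of display1 in the frame of stop between -0.21 and -0.182 m and horizontal distance between display4 and display1 below 0.059 m) or (y of display4 in the frame of stop between -0.266 and -0.238 m and y of display2 in the frame of stop between -0.21 and -0.182 m and horizontal distance between display4 and display2 below 0.059 m) or (y of display4 in the frame of stop between -0.266 and -0.238 m and y of display3 in the frame of stop between -0.21 and -0.182 m and horizontal distance between display4 and display3 below 0.059 m) or (y of display4 in the frame of stop between -0.266 and -0.238 m and y of display5 in the frame of stop between -0.21 and -0.182 m and horizontal distance between display4 and display5 below 0.059 m)) and x of display5 in the frame of stop between -0.009 and 0.009 m and (y of display5 in the frame of stop between -0.031 and -0.022 m or (y of display5 in the frame of stop between -0.098 and -0.07 m and y of display1 in the frame of stop between -0.031 and -0.022 m and horizontal distance between display5 and display1 below 0.059 m) or (y of display5 in the frame of stop between -0.098 and -0.07 m and y of display2 in the frame of stop between -0.031 and -0.022 m and horizontal distance between display5 and display2 below 0.059 m) or (y of display5 in the frame of stop between -0.098 and -0.07 m and y of display3 in the frame of stop between -0.031 and -0.022 m and horizontal distance between display5 and display3 below 0.059 m) or (y of display5 in the frame of stop between -0.098 and -0.07 m and y of display4 in the frame of stop between -0.031 and -0.022 m and horizontal distance between display5 and display4 below 0.059 m) or (y of display5 in the frame of stop between -0.154 and -0.126 m and y of display1 in the frame of stop between -0.098 and -0.07 m and horizontal distance between display5 and display1 below 0.059 m) or (y of display5 in the frame of stop between -0.154 and -0.126 m and y of display2 in the frame of stop between -0.098 and -0.07 m and horizontal distance between display5 and display2 below 0.059 m) or (y of display5 in the frame of stop between -0.154 and -0.126 m and y of display3 in the frame of stop between -0.098 and -0.07 m and horizontal distance between display5 and display3 below 0.059 m) or (y of display5 in the frame of stop between -0.154 and -0.126 m and y of display4 in the frame of stop between -0.098 and -0.07 m and horizontal distance between display5 and display4 below 0.059 m) or (y of display5 in the frame of stop between -0.21 and -0.182 m and y of display1 in the frame of stop between -0.154 and -0.126 m and horizontal distance between display5 and display1 below 0.059 m) or (y of display5 in the frame of stop between -0.21 and -0.182 m and y of display2 in the frame of stop between -0.154 and -0.126 m and horizontal distance between display5 and display2 below 0.059 m) or (y of display5 in the frame of stop between -0.21 and -0.182 m and y of display3 in the frame of stop between -0.154 and -0.126 m and horizontal distance between display5 and display3 below 0.059 m) or (y of display5 in the frame of stop between -0.21 and -0.182 m and y of display4 in the frame of stop between -0.154 and -0.126 m and horizontal distance between display5 and display4 below 0.059 m) or (y of display5 in the frame of stop between -0.266 and -0.238 m and y of display1 in the frame of stop between -0.21 and -0.182 m and horizontal distance between display5 and display1 below 0.059 m) or (y of display5 in the frame of stop between -0.266 and -0.238 m and y of display2 in the frame of stop between -0.21 and -0.182 m and horizontal distance between display5 and display2 below 0.059 m) or (y of display5 in the frame of stop between -0.266 and -0.238 m and y of display3 in the frame of stop between -0.21 and -0.182 m and horizontal distance between display5 and display3 below 0.059 m) or (y of display5 in the frame of stop between -0.266 and -0.238 m and y of display4 in the frame of stop between -0.21 and -0.182 m and horizontal distance between display5 and display4 below 0.059 m))); the robot touches nothing.
It fails at once if the tape roll or the electric screwdriver is moved by more than 25 mm (distance of any of tape, driver from where it was at the start of the episode above 0.025 m).
Of display1, display2, display3, display4, display5 only 3 to 5 are there at a start; the rules pass over those that are not, and their reading is None.
At some moment in a run one of display1, display2, display3, display4, display5, bottle may be knocked a few centimetres aside while the robot is not near it.
Once in a run the grip may slacken for a moment while it holds something.
It also fails if it takes over 210 s, if anything falls off the work surface, if the arm or the gripper's body presses on something with over 40 N, if the wrist force passes 120 N, or if a joint passes its speed limit or range.

### The arm

A 7-joint arm with a two-finger parallel gripper is mounted at the origin on the work surface. World frame = base frame: x ahead of the robot, y to its left, z up, the work surface at z = 0. Lengths are in mm, angles in rad, forces in N, time in s.
With the tool pointing down it reaches from about 400 to 875 mm from the base axis. Payload 4.4 kg.
Tool frame: the origin (TCP) lies midway between the tips of the shut fingers; the grasp point (between the pads) lies 19 mm behind it; x points along the fingers, z is the direction in which the jaws open and shut, and the axes are right-handed (so a half turn about x gives the same grasp; the last joint's range is limited). The gripper opens to 85 mm and grips with 20 to 120 N. Pads are 22 mm wide; open, the fingers measure 114 mm over their backs; the gripper's body (76 mm by 85 mm) begins 54 mm behind the grasp point. The pads swing forward as they close: fully open they stand 13 mm farther back than shut.
Start: joints at [-1.403, 0.628, 0.038, 1.517, -0.027, 0.996, -0.02], TCP at [150.564, 632.336, 231.313] pointing down, gripper open.
Joint ranges: [-3.06, 3.06], [-0.37, 2.12], [-1.25, 1.32], [0.18, 2.47], [-1.1, 4.24], [0.23, 1.98], [-2.94, 2.94]. Speed limits (rad/s): [2.57, 2.57, 3.14, 3.14, 3.14, 3.14, 3.14].

### API

Orientations are given as [roll, pitch, yaw] about the fixed x, y, z axes, in that order (R = Rz(yaw) Ry(pitch) Rx(roll)).
In Python, from cell import ctrl gives the robot as it stands. The module is installed in compiled form; this text tells all that it offers.
- The arm moves only by the tool servo_tool, never from a script. Its argument "rows" is a list of rows, each an object of numbers: "dx", "dy", "dz": the shift along the tool's x, y, z in units of 750 mm (1.0 is 750 mm); "wx", "wy", "wz": the turn, a rotation vector about the tool's x, y, z in units of 6 degrees (1.0 is 6 degrees); "fingers": the closure, from 0 (fully open) to 1 (shut). In form: [{"dx": .., "dy": .., "dz": .., "wx": .., "wy": .., "wz": .., "fingers": ..}, ...]. A call has 1 to 5 rows; each row shifts and turns the commanded pose from where the row before left it, along the tool's axes as they then stand; what a row does not reach is not made up. A row lasts 1/8 s, in which the tool goes at most 62.5 mm and 10.7 degrees, less where a joint would pass 70% of its speed; a pose out of reach is approached as far as the arm can. A call with a number of a shift or a turn outside -1 to 1 is refused whole. A call with a gripper value outside its range is refused whole. The fingers move at their own pace and stop on an object; the grip force is fixed at half the most. Time passes only in rows, so rows that do not move let the fingers close. It gives the time, the measured TCP pose, the force and the opening at its end, in the units of the state.
- ctrl.read_state(): the state, without advancing time (a new reading comes with each control period).
- ctrl.get_image(name): name is "side" or "top"; returns the picture (384x512x3 uint8, red, green, blue); there is no depth.
- ctrl.camera_info(name): a dict with "fovy" (degrees; the focal length in pixels is half the picture's height over the tangent of half this angle, whatever the lens; pixels are square), "cx", "cy" (the principal point, pixels), "R" (3x3) and "t" (3): a world point X has camera coordinates R X + t. Camera axes: x right, y down, z forward; pixel columns grow to the right and rows downward; lengths in mm; the calibration is good to about 2 mm. A picture is of the moment at which its call begins. camera_info takes no time and is no camera call.
- ctrl.finish_job(): hands the job in, once; it reports no verdict.
Trained networks look in the newest picture that a camera, given by its name, has taken for a name from the list of things; names that differ only in an ending like _2 or _b are one class to them, and where a whole thing is asked for, a point or a joint stands for the part that bears it (a point fixed in the world has none). Each returns a list of dicts, best first, with "conf" (0 to 1); they miss things now and then, are a little off and sometimes report something else, mostly with a low value. They report only what shows in the picture. A call takes as long as a camera call. They do not tell look-alikes from the thing itself.
- ctrl.search_frame(label, camera): "extent" ([centre column, centre row, width, height] in pixels, round what is visible of it).
- ctrl.silhouettes(label, camera): "region" (384x512 bool, what is visible of it) and "extent" ([centre column, centre row, width, height] in pixels, round what is visible of it).
- ctrl.mark_of(label, camera): "point" ([column, row] in pixels: a listed point, or the origin of a listed thing).
The state is a dict: "clock": time; "qpos": joint angles; "qd": joint speeds; "tau": joint torques, N m; "eef_pos": TCP position; "tool_rot": TCP orientation; "force": force on the tool from outside, world axes, zero at the start; "torque": the same for the moment, N m; "width": finger opening in mm.
Only numpy, scipy, OpenCV 4.12 (cv2) and the standard library are available. Lean on these libraries where they do the work, as an engineer would, in place of code of your own. Each camera call takes 0.05 s, during which the arm holds its last target.

## Working session

There is one attempt and no reset: what is moved stays moved. The work goes in short steps, Python scripts to look and compute and a tool call to move; the robot and the scene stay as the last step left them, time stands still between calls to the robot, and variables do not carry over. Pictures are saved under pics/ and viewed, and the job is handed in when it is done.

Besides the shell and the picture viewer there is one more tool, called after "Request:" as name(argument=value, ...), one argument or row to a line, values as JSON. servo_tool: Moves the arm, as the interface text tells. Its arguments: {"type":"object","properties":{"rows":{"type":"array"}},"required":["rows"]}

```bash
mkdir -p pics
cat > h.py <<'E'
import numpy as np, cv2
from cell import ctrl
def snap(cam,name):
    im=ctrl.get_image(cam); cv2.imwrite('pics/'+name,im[:,:,::-1]); return im
def K(cam):
    c=ctrl.camera_info(cam); f=192/np.tan(np.radians(c['fovy'])/2); return f,c
def ray(cam,u,v,z):
    f,c=K(cam); R=np.array(c['R']);t=np.array(c['t'])
    d=R.T@np.array([(u-c['cx'])/f,(v-c['cy'])/f,1]); o=-R.T@t
    return o+d*(z-o[2])/d[2]
def proj(cam,X):
    f,c=K(cam); p=np.array(c['R'])@np.array(X,float)+np.array(c['t']); return np.array([c['cx']+f*p[0]/p[2],c['cy']+f*p[1]/p[2]])
E
python3 - <<'E'
from h import *
a=snap('top','t0.png');b=snap('side','s0.png')
for c in('top','side'):
    i=ctrl.camera_info(c);print(c,i)
s=ctrl.read_state();print(s)
E
```

```text
top {'fovy': 44.20297058728931, 'cx': 246.1155858749591, 'cy': 187.98766903186313, 'R': array([[-0.00872084, -0.99985409,  0.01468858],
       [-0.99453305,  0.00714399, -0.10417761],
       [ 0.10405747, -0.0155168 , -0.99445024]]), 't': array([ -17.60132969,  527.33789786, 1285.61367687])}
side {'fovy': 42.94718749256672, 'cx': 254.92471082606906, 'cy': 192.6219764597534, 'R': array([[ 0.96318307, -0.26784317,  0.02320363],
       [-0.15865816, -0.63597233, -0.75522631],
       [ 0.21703908,  0.72373975, -0.65505329]]), 't': array([-534.61579147,  114.68546673, 1164.07671962])}
{'clock': 0.1, 'qpos': array([-1.40275314,  0.62925343,  0.03847835,  1.51824345, -0.02700615,
        0.99630117, -0.01996567]), 'qd': array([-9.73273816e-05, -2.69340785e-03, -2.71972664e-04, -5.41380743e-03,
       -2.34050116e-04,  1.47181309e-03,  1.07040572e-03]), 'tau': array([ 3.43167012e-03, -5.64538014e+01,  1.23095434e+00, -1.93973851e+01,
        1.14265527e-02,  5.43929287e-03,  3.30878390e-05]), 'eef_pos': array([150.47694605, 631.78024472, 230.48964524]), 'tool_rot': array([-3.12324222,  1.56910982, -1.78628471]), 'force': array([0.32342185, 0.32873266, 1.19751471]), 'torque': array([-0.01910681, -0.05098567, -0.04868046]), 'width': 85.05004377180546}
```

View pics/t0.png

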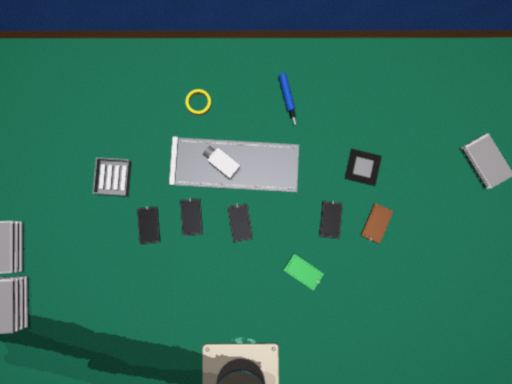

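View pics/s0.png

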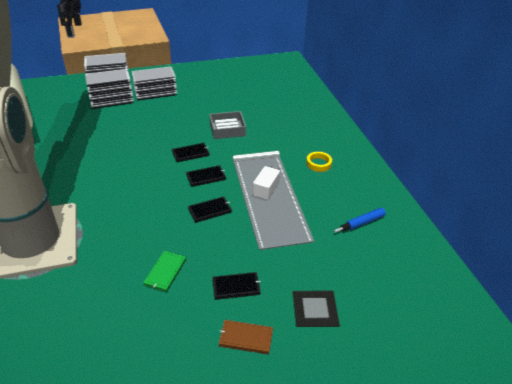

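The top view shows four black displays at about (149,225), (192,217), (240,223) and (331,220). The look-alikes are a brown board at (377,223) and a green one at (304,272). The bottle lies on the plate at (222,162) with its cap up-left, the pad is at (363,167) and the stop bar is at the plate's left end, column 174.

Run:
```python
from h import *
im=cv2.imread('pics/t0.png')
cv2.imwrite('pics/c0.png',cv2.resize(im[130:290,130:400],None,fx=2.9,fy=2.9,interpolation=cv2.INTER_CUBIC))
ctrl.get_image('top')
for l in('display1','bottle','pad','plate'):
    for d in ctrl.silhouettes(l,'top'):
        m=d['region'].astype(np.uint8)
        z={'display1':12,'bottle':35,'pad':3,'plate':3}[l]
        cs,_=cv2.findContours(m,cv2.RETR_EXTERNAL,cv2.CHAIN_APPROX_NONE)
        c=max(cs,key=cv2.contourArea).reshape(-1,2)
        P=np.array([ray('top',u,v,z)[:2] for u,v in c],np.float32)
        r=cv2.minAreaRect(P)
        ys,xs=np.nonzero(m); ce=ray('top',xs.mean(),ys.mean(),z)
        print(l,round(d['conf'],2),np.round(d['extent'],1),np.round(r[0],1),np.round(r[1],1),round(r[2],1),ce.round(1)[:2],m.sum(), im[ys,xs].mean(0).round())
for l in('bottle','pad','stop','plate','display1'):
    for d in ctrl.mark_of(l,'top')[:5]: print(l,d, ray('top',*d['point'],3 if l!='display1' else 0)[:2])
```

```text
display1 0.89 [240.4 222.1  24.9  41.9] [434.7  -4.3] [103.1  60.1] 8.3 [434.3  -3.7] 770 [73. 72. 66.]
display1 0.85 [377.4 224.6  32.8  38.3] [ 430.2 -386.1] [ 63.4 104.1] 65.0 [ 428.  -386.8] 785 [ 66.  98. 141.]
display1 0.71 [329.9 222.1  20.2  39.3] [ 440.8 -258.5] [ 57.9 100.8] 82.6 [ 440.5 -258.6] 732 [63. 61. 58.]
display1 0.68 [149.5 226.2  23.2  41.1] [430.2 249.6] [101.8  59.3] 5.2 [429.3 250. ] 767 [56. 55. 50.]
display1 0.65 [305.  270.6  37.4  32.9] [ 296.6 -179.4] [98.2 55.9] 55.1 [ 295.7 -179.6] 711 [116. 202.  89.]
display1 0.62 [191.9 215.3  25.1  38.4] [451.9 131.8] [102.1  59.6] 6.4 [451.8 131.7] 758 [66. 65. 59.]
bottle 0.64 [220.7 162.6  39.8  36.3] [604.9  48.2] [107.3  50.4] 50.1 [602.3  45.4] 630 [212. 209. 213.]
pad 0.56 [363.6 166.6  33.9  42.8] [ 588.6 -356.8] [92.9 95.3] 74.4 [ 588.5 -356.2] 1017 [79. 80. 76.]
plate 0.95 [232.4 164.4 126.2  58.1] [600.1  11.8] [364.3 141.3] 86.4 [598.3   8.6] 5524 [181. 176. 174.]
bottle {'point': [237.5, 169.8], 'conf': 0.73} [581.88761677   1.84379922]
bottle {'point': [192.3, 215.1], 'conf': 0.18} [454.28890693 129.64336806]
pad {'point': [363.7, 166.7], 'conf': 0.69} [ 588.43918273 -358.33709426]
stop {'point': [175.4, 162.3], 'conf': 0.71} [604.55601001 178.03076993]
plate {'point': [233.3, 163.3], 'conf': 0.79} [600.63213147  13.66140691]
plate {'point': [114.4, 180.2], 'conf': 0.52} [554.54179089 349.54246606]
plate {'point': [150.4, 226.1], 'conf': 0.3} [424.46388137 246.60288787]
display1 {'point': [148.2, 227.1], 'conf': 0.94} [421.79611022 253.27787382]
display1 {'point': [376.9, 223.6], 'conf': 0.89} [ 426.24309828 -390.9419087 ]
display1 {'point': [303.5, 268.5], 'conf': 0.87} [ 302.93670798 -180.47085971]
display1 {'point': [330.0, 219.5], 'conf': 0.77} [ 438.89433929 -258.37300843]
display1 {'point': [237.9, 221.8], 'conf': 0.76} [434.55408143   1.73373187]
```

View pics/c0.png

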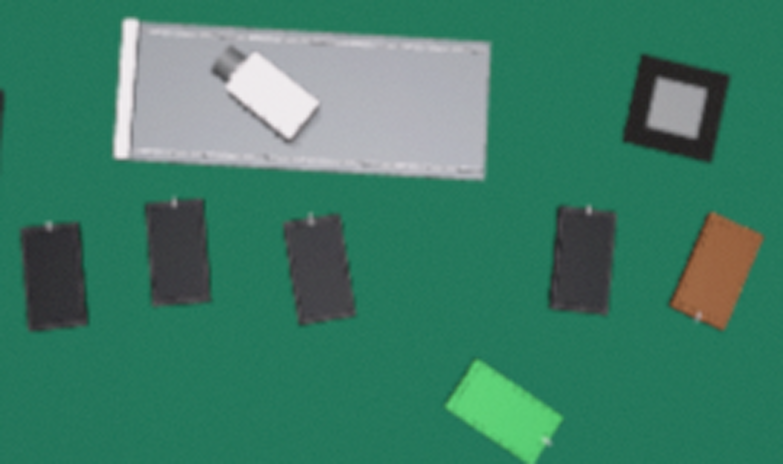

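```bash
cat >> h.py <<'E'
S=6
def up(im): return cv2.resize(im,None,fx=S,fy=S,interpolation=cv2.INTER_CUBIC)
def rects(mask,cam,z,amin,amax):
    out=[]
    cs,_=cv2.findContours(mask.astype(np.uint8),cv2.RETR_EXTERNAL,cv2.CHAIN_APPROX_NONE)
    for c in cs:
        A=cv2.contourArea(c)/S/S
        if not amin<A<amax: continue
        c=(c.reshape(-1,2)+.5)/S-.5
        P=np.array([ray(cam,u,v,z)[:2] for u,v in c],np.float32)
        (x,y),(w,h),a=cv2.minAreaRect(P)
        if w<h: w,h,a=h,w,a+90
        a=(a+90)%180-90   # direction of long side, deg from world x
        M=cv2.moments(P); 
        out.append((M['m10']/M['m00'],M['m01']/M['m00'],x,y,w,h,a,A,c.mean(0)))
    return out
def displays(im):
    f=up(im).astype(int); mx=f.max(2); mn=f.min(2)
    m=(f[:,:,1]<85)&(mx-mn<45)
    return rects(m,'top',12,450,1000)
E
python3 - <<'E'
from h import *
im=snap('top','t1.png')
c=ctrl.camera_info('top');print('campos',(-np.array(c['R']).T@np.array(c['t'])).round())
np.set_printoptions(precision=1,suppress=True)
for r in displays(im): print('disp',np.array(r[:8]),r[8])
f=up(im).astype(int); m=(f[:,:,0]>95)&(f.max(2)-f.min(2)<60)
for r in rects(m,'top',3,3000,9000): print('plate',np.array(r[:8]),r[8])
m=(f.min(2)>195)
for r in rects(m,'top',40,100,3000): print('white',np.array(r[:8]),r[8])
m=(f[:,:,1]<85)&(f.max(2)-f.min(2)<45)
for r in rects(m,'top',3,800,1300): print('pad',np.array(r[:8]),r[8])
E
```

```text
campos [ 3.910e+02 -1.000e+00  1.334e+03]Traceback (most recent call last):
  File "<stdin>", line 5, in <module>
  File "h.py", line 32, in displays
    return rects(m,'top',12,450,1000)
  File "h.py", line 22, in rects
    P=np.array([ray(cam,u,v,z)[:2] for u,v in c],np.float32)
                ~~~^^^^^^^^^^^
  File "h.py", line 8, in ray
    f,c=K(cam); R=np.array(c['R']);t=np.array(c['t'])
        ~^^^^^
  File "h.py", line 6, in K
    c=ctrl.camera_info(cam); f=192/np.tan(np.radians(c['fovy'])/2); return f,c
ValueError: time passes only in moves, steps and waits
```

```bash
sed -i 's/^def K(cam):/_C={}\ndef K(cam):\n    if cam not in _C: _C[cam]=K0(cam)\n    return _C[cam]\ndef K0(cam):/' h.py
cat > meas.py <<'E'
from h import *
import sys
im=snap('top',sys.argv[1])
np.set_printoptions(precision=1,suppress=True)
for r in displays(im): print('disp',np.array(r[:8]),r[8])
f=up(im).astype(int); m=(f[:,:,0]>95)&(f.max(2)-f.min(2)<60)
for r in rects(m,'top',3,3000,9000): print('plate',np.array(r[:8]),r[8])
m=(f.min(2)>195)
for r in rects(m,'top',40,100,3000): print('white',np.array(r[:8]),r[8])
m=(f[:,:,1]<85)&(f.max(2)-f.min(2)<45)
for r in rects(m,'top',3,800,1300): print('pad',np.array(r[:8]),r[8])
E
python3 meas.py t2.png
```

```text
disp [ 27.5  -1.3  32.5  -1.2 131.1  65.7  89.3 946.8] [240.1 374.1]
disp [427.3 251.1 427.6 251.  100.9  58.2   5.3 720.7] [148.2 224.9]
disp [432.1  -3.  432.8  -3.  100.9  57.2   8.9 670.4] [239.6 222.5]
disp [ 438.7 -256.9  439.  -257.   100.5   57.7   -6.9  700.6] [330.3 219.2]
disp [449.4 132.4 449.6 132.5 100.5  57.7   4.5 695.8] [191.  216.3]
disp [ 586.7 -353.1  586.7 -353.1   90.4   90.1   76.   972.2] [362.7 166.9]
plate [ 598.4   12.1  600.    12.   365.7  142.3   86.3 6142. ] [233.7 164.2]
white [ 90.9 -18.8  85.1  -1.9 190.4  44.   88.6 651.1] [238.  351.9]
white [598.7  40.8 599.1  41.2  81.6  46.1  50.9 461. ] [223.3 162.1]
white [604.7 179.6 604.7 179.6 132.5  13.7  -3.6 201. ] [173.  160.2]
pad [ 25.   -1.3  30.   -1.2 132.   66.1  89.3 946.8] [240.1 374.1]
pad [ 588.1 -355.5  588.1 -355.5   91.    90.7   76.   972.2] [362.7 166.9]
```

```bash
cat >> h.py <<'E'
from scipy.spatial.transform import Rotation as Ro
import json,os
def state():
    s=ctrl.read_state()
    with open('log.jsonl','a') as fo: fo.write(json.dumps([list(map(float,s['qpos'])),list(map(float,s['eef_pos'])),list(map(float,s['tool_rot']))])+'\n')
    return s
def Rof(s): return Ro.from_euler('xyz',s['tool_rot']).as_matrix()
def down(heading_z):  # x=-Z, z at heading deg
    a=np.radians(heading_z); z=np.array([np.cos(a),np.sin(a),0]); x=np.array([0,0,-1.]); y=np.cross(z,x)
    return np.stack([x,y,z],1)
def plan(p1,R1=None,n=None,fingers=None,p0=None,R0=None):
    s=state()
    p0=np.array(s['eef_pos']) if p0 is None else np.array(p0); R0=Rof(s) if R0 is None else R0
    R1=R0 if R1 is None else R1; p1=np.array(p1,float)
    rv=Ro.from_matrix(R0.T@R1).as_rotvec()
    if n is None: n=int(max(np.ceil(np.linalg.norm(p1-p0)/45),np.ceil(np.degrees(np.linalg.norm(rv))/5.5),1))
    print('dist',np.linalg.norm(p1-p0).round(1),'rot',np.degrees(rv).round(1),'n',n)
    Rp=R0
    rows=[]
    for k in range(n):
        d=Rp.T@(p1-p0)/n/750; w=np.degrees(rv)/n/6
        r=dict(zip(('dx','dy','dz','wx','wy','wz'),np.round(np.r_[d,w],3).tolist()))
        r={k:v for k,v in r.items() if v}
        if fingers is not None: r['fingers']=fingers
        rows.append(r); Rp=Rp@Ro.from_rotvec(rv/n).as_matrix()
    for i in range(0,n,5): print(json.dumps(rows[i:i+5]))
    return rows
E
python3 - <<'E'
from h import *
s=state();R=Rof(s);print(R.round(3)); print('zhead',np.degrees(np.arctan2(R[1,2],R[0,2])))
print(R@np.array([1,0,0]))
plan([605.2,50.2,150],down(140.9),fingers=0)
plan([605.2,50.2,150],down(-39.1),fingers=0)
E
```

```text
[[-0.    -0.973  0.232]
 [ 0.     0.232  0.973]
 [-1.     0.     0.   ]]
zhead 76.60553163278298
[-6.31354621e-05  7.70774307e-05 -9.99999995e-01]
dist 743.1 rot [-64.3   0.   -0. ] n 17
[{"dx": 0.006, "dy": -0.045, "dz": -0.036, "wx": -0.63, "fingers": 0}, {"dx": 0.006, "dy": -0.043, "dz": -0.039, "wx": -0.63, "fingers": 0}, {"dx": 0.006, "dy": -0.04, "dz": -0.042, "wx": -0.63, "fingers": 0}, {"dx": 0.006, "dy": -0.037, "dz": -0.044, "wx": -0.63, "fingers": 0}, {"dx": 0.006, "dy": -0.034, "dz": -0.047, "wx": -0.63, "fingers": 0}]
[{"dx": 0.006, "dy": -0.031, "dz": -0.049, "wx": -0.63, "fingers": 0}, {"dx": 0.006, "dy": -0.028, "dz": -0.051, "wx": -0.63, "fingers": 0}, {"dx": 0.006, "dy": -0.024, "dz": -0.053, "wx": -0.63, "fingers": 0}, {"dx": 0.006, "dy": -0.021, "dz": -0.054, "wx": -0.63, "fingers": 0}, {"dx": 0.006, "dy": -0.017, "dz": -0.055, "wx": -0.63, "fingers": 0}]
[{"dx": 0.006, "dy": -0.014, "dz": -0.056, "wx": -0.63, "fingers": 0}, {"dx": 0.006, "dy": -0.01, "dz": -0.057, "wx": -0.63, "fingers": 0}, {"dx": 0.006, "dy": -0.006, "dz": -0.058, "wx": -0.63, "fingers": 0}, {"
[... 1145 characters left out ...]
rs": 0}, {"dx": 0.005, "dy": -0.041, "dz": 0.019, "wx": 0.877, "fingers": 0}, {"dx": 0.005, "dy": -0.039, "dz": 0.022, "wx": 0.877, "fingers": 0}, {"dx": 0.005, "dy": -0.037, "dz": 0.026, "wx": 0.877, "fingers": 0}]
[{"dx": 0.005, "dy": -0.034, "dz": 0.029, "wx": 0.877, "fingers": 0}, {"dx": 0.005, "dy": -0.031, "dz": 0.032, "wx": 0.877, "fingers": 0}, {"dx": 0.005, "dy": -0.028, "dz": 0.035, "wx": 0.877, "fingers": 0}, {"dx": 0.005, "dy": -0.025, "dz": 0.037, "wx": 0.877, "fingers": 0}, {"dx": 0.005, "dy": -0.021, "dz": 0.039, "wx": 0.877, "fingers": 0}]
[{"dx": 0.005, "dy": -0.018, "dz": 0.041, "wx": 0.877, "fingers": 0}, {"dx": 0.005, "dy": -0.014, "dz": 0.043, "wx": 0.877, "fingers": 0}]
```

Request:
servo_tool(
  rows=[
    {"dy": -0.045, "dz": -0.036, "fingers": 0},
    {"dy": -0.045, "dz": -0.036, "fingers": 0},
    {"dy": -0.045, "dz": -0.036, "fingers": 0},
    {"dy": -0.045, "dz": -0.036, "fingers": 0},
    {"dy": -0.045, "dz": -0.036, "fingers": 0},
  ],
)

```text
schema error: expected keys dx, dy, dz, wx, wy, wz, fingers
```

```bash
python3 -c "
from h import *
s=state();print(s['qpos'].round(3),s['eef_pos'],s['clock'])"
```

```text
[-1.403  0.628  0.038  1.517 -0.027  0.996 -0.02 ] [150.52503804 632.35906329 231.33894277] 0.7
```

Request:
servo_tool(
  rows=[
    {"dy": -0.045, "dz": -0.036, "wx": 0.9, "fingers": 0},
    {"dy": -0.041, "dz": -0.04, "wx": 0.9, "fingers": 0},
    {"dy": -0.037, "dz": -0.036, "wx": 0.9, "fingers": 0},
    {"dy": -0.04, "dz": -0.032, "wx": 0.9, "fingers": 0},
    {"dy": -0.043, "dz": -0.028, "wx": 0.9, "fingers": 0},
  ],
)

```text
schema error: expected keys dx, dy, dz, wx, wy, wz, fingers
```

Run:
```python
from h import *
s=state();print(s['qpos'].round(3),s['eef_pos'],s['clock'])
plan([605.2,50.2,150],down(-39.1),fingers=0)
```

```text
[-1.403  0.628  0.038  1.517 -0.027  0.996 -0.02 ] [150.52503804 632.35906329 231.33894277] 0.7
dist 743.1 rot [115.7  -0.   -0. ] n 22
[{"dx": 0.005, "dy": -0.035, "dz": -0.028, "wx": 0.877, "fingers": 0}, {"dx": 0.005, "dy": -0.037, "dz": -0.025, "wx": 0.877, "fingers": 0}, {"dx": 0.005, "dy": -0.039, "dz": -0.021, "wx": 0.877, "fingers": 0}, {"dx": 0.005, "dy": -0.041, "dz": -0.017, "wx": 0.877, "fingers": 0}, {"dx": 0.005, "dy": -0.043, "dz": -0.014, "wx": 0.877, "fingers": 0}]
[{"dx": 0.005, "dy": -0.044, "dz": -0.01, "wx": 0.877, "fingers": 0}, {"dx": 0.005, "dy": -0.044, "dz": -0.006, "wx": 0.877, "fingers": 0}, {"dx": 0.005, "dy": -0.045, "dz": -0.001, "wx": 0.877, "fingers": 0}, {"dx": 0.005, "dy": -0.045, "dz": 0.003, "wx": 0.877, "fingers": 0}, {"dx": 0.005, "dy": -0.044, "dz": 0.007, "wx": 0.877, "fingers": 0}]
[{"dx": 0.005, "dy": -0.043, "dz": 0.011, "wx": 0.877, "fingers": 0}, {"dx": 0.005, "dy": -0.042, "dz": 0.015, "wx": 0.877, "fingers": 0}, {"dx": 0.005, "dy": -0.041, "dz": 0.019, "wx": 0.877, "fingers": 0}, {"dx": 0.005, "dy": -0.039, "dz": 0.022, "wx": 0.877, "fingers": 0}, {"dx": 0.005, "dy": -0.037, "dz": 0.026, "wx": 0.877, "fingers": 0}]
[{"dx": 0.005, "dy": -0.034, "dz": 0.029, "wx": 0.877, "fingers": 0}, {"dx": 0.005, "dy": -0.031, "dz": 0.032, "wx": 0.877, "fingers": 0}, {"dx": 0.005, "dy": -0.028, "dz": 0.035, "wx": 0.877, "fingers": 0}, {"dx": 0.005, "dy": -0.025, "dz": 0.037, "wx": 0.877, "fingers": 0}, {"dx": 0.005, "dy": -0.021, "dz": 0.039, "wx": 0.877, "fingers": 0}]
[{"dx": 0.005, "dy": -0.018, "dz": 0.041, "wx": 0.877, "fingers": 0}, {"dx": 0.005, "dy": -0.014, "dz": 0.043, "wx": 0.877, "fingers": 0}]
```

All seven keys are needed in every row.

Request:
servo_tool(
  rows=[
    {"dx": 0, "dy": -0.045, "dz": -0.036, "wx": 0, "wy": 0, "wz": 0, "fingers": 0},
    {"dx": 0, "dy": -0.045, "dz": -0.036, "wx": 0, "wy": 0, "wz": 0, "fingers": 0},
    {"dx": 0, "dy": -0.045, "dz": -0.036, "wx": 0, "wy": 0, "wz": 0, "fingers": 0},
    {"dx": 0, "dy": -0.045, "dz": -0.036, "wx": 0, "wy": 0, "wz": 0, "fingers": 0},
    {"dx": 0, "dy": -0.045, "dz": -0.036, "wx": 0, "wy": 0, "wz": 0, "fingers": 0},
  ],
)

```text
clock: 1.32
eef_pos: [284.3, 460.9, 231.6]
tool_rot: [-0.375, 1.57, 0.962]
force: [0.3, 1.0, -0.6]
width: 85.6
```

```bash
python3 - <<'E'
import re
t=open('h.py').read()
t=t.replace("        r={k:v for k,v in r.items() if v}\n        if fingers is not None: r['fingers']=fingers\n","        r={k:(v if v else 0) for k,v in r.items()}\n        r['fingers']=fingers if fingers is not None else 0\n")
t=t.replace("for i in range(0,n,5): print(json.dumps(rows[i:i+5]))","print(json.dumps(rows[0]));print(json.dumps(rows[n//2]));print(json.dumps(rows[-1]))")
open('h.py','w').write(t)
E
python3 -c "
from h import *
s=state();print(s['qpos'].round(3),s['eef_pos'],s['clock'])"
```

```text
[-1.097  0.472  0.04   1.823 -0.024  0.846  0.291] [284.34858994 460.87178411 231.55820019] 1.325
```

Request:
servo_tool(
  rows=[
    {"dx": 0, "dy": -0.045, "dz": -0.036, "wx": 0.9, "wy": 0, "wz": 0, "fingers": 0},
    {"dx": 0, "dy": -0.048, "dz": -0.031, "wx": 0.9, "wy": 0, "wz": 0, "fingers": 0},
    {"dx": 0, "dy": -0.051, "dz": -0.026, "wx": 0.9, "wy": 0, "wz": 0, "fingers": 0},
    {"dx": 0, "dy": -0.053, "dz": -0.021, "wx": 0.9, "wy": 0, "wz": 0, "fingers": 0},
    {"dx": 0, "dy": -0.055, "dz": -0.015, "wx": 0.9, "wy": 0, "wz": 0, "fingers": 0},
  ],
)

```text
clock: 1.95
eef_pos: [418.5, 293.6, 231.6]
tool_rot: [-0.028, 1.57, 0.834]
force: [0.2, -0.3, 0.8]
width: 85.5
```

Run:
```python
from h import *
s=state();print(s['qpos'].round(3),s['eef_pos'],s['clock'])
plan([605.2,50.2,150],down(-39.1),fingers=0)
```

```text
[-0.798  0.435  0.186  1.904 -0.108  0.811  0.309] [418.52204966 293.57206455 231.58790859] 1.95
dist 317.4 rot [88.5  0.  -0. ] n 17
{"dx": 0.006, "dy": -0.024, "dz": -0.005, "wx": 0.868, "wy": 0, "wz": 0, "fingers": 0}
{"dx": 0.006, "dy": -0.021, "dz": 0.012, "wx": 0.868, "wy": 0, "wz": 0, "fingers": 0}
{"dx": 0.006, "dy": -0.008, "dz": 0.023, "wx": 0.868, "wy": 0, "wz": 0, "fingers": 0}
```

Run:
```python
from h import *
plan([605.2,50.2,150],None,n=7,fingers=0)
```

```text
dist 317.4 rot [0. 0. 0.] n 7
{"dx": 0.016, "dy": -0.057, "dz": -0.012, "wx": 0, "wy": 0, "wz": 0, "fingers": 0}
{"dx": 0.016, "dy": -0.057, "dz": -0.012, "wx": 0, "wy": 0, "wz": 0, "fingers": 0}
{"dx": 0.016, "dy": -0.057, "dz": -0.012, "wx": 0, "wy": 0, "wz": 0, "fingers": 0}
```

Request:
servo_tool(
  rows=[
    {"dx": 0.016, "dy": -0.057, "dz": -0.012, "wx": 0, "wy": 0, "wz": 0, "fingers": 0},
    {"dx": 0.016, "dy": -0.057, "dz": -0.012, "wx": 0, "wy": 0, "wz": 0, "fingers": 0},
    {"dx": 0.016, "dy": -0.057, "dz": -0.012, "wx": 0, "wy": 0, "wz": 0, "fingers": 0},
    {"dx": 0.016, "dy": -0.057, "dz": -0.012, "wx": 0, "wy": 0, "wz": 0, "fingers": 0},
    {"dx": 0.016, "dy": -0.057, "dz": -0.012, "wx": 0, "wy": 0, "wz": 0, "fingers": 0},
  ],
)

```text
clock: 2.58
eef_pos: [552.2, 120.8, 171.1]
tool_rot: [-0.232, 1.57, 0.634]
force: [-0.1, 0.3, 1.0]
width: 85.3
```

Request:
servo_tool(
  rows=[
    {"dx": 0.016, "dy": -0.057, "dz": -0.012, "wx": 0, "wy": 0, "wz": 0, "fingers": 0},
    {"dx": 0.016, "dy": -0.057, "dz": -0.012, "wx": 0, "wy": 0, "wz": 0, "fingers": 0},
    {"dx": 0, "dy": 0, "dz": 0, "wx": 1, "wy": 0, "wz": 0, "fingers": 0},
    {"dx": 0, "dy": 0, "dz": 0, "wx": 1, "wy": 0, "wz": 0, "fingers": 0},
    {"dx": 0, "dy": 0, "dz": 0, "wx": 1, "wy": 0, "wz": 0, "fingers": 0},
  ],
)

```text
clock: 3.2
eef_pos: [604.8, 52.6, 147.2]
tool_rot: [1.001, 1.571, 1.549]
force: [0.8, 0.5, 0.1]
width: 85.3
```

Run:
```python
from h import *
s=state();print(s['qpos'].round(3),s['eef_pos'],s['clock'])
plan([605.2,50.2,150],down(-39.1),fingers=0)
```

```text
[-0.282  0.679  0.241  1.728 -0.219  0.761  0.615] [604.8328025   52.55324433 147.23870138] 3.2
dist 3.6 rot [70.5 -0.  -0. ] n 13
{"dx": 0, "dy": 0, "dz": 0, "wx": 0.904, "wy": 0, "wz": 0, "fingers": 0}
{"dx": 0, "dy": 0, "dz": 0, "wx": 0.904, "wy": 0, "wz": 0, "fingers": 0}
{"dx": 0, "dy": 0, "dz": 0, "wx": 0.904, "wy": 0, "wz": 0, "fingers": 0}
```

```bash
cat > kin.py <<'E'
import numpy as np, json, itertools
from scipy.optimize import least_squares
from scipy.spatial.transform import Rotation as Ro
def fk(q,p,sg):
    d1,L1,L2,Lt,a3,a4,a6,b=p
    Rz=lambda a:Ro.from_euler('z',a).as_matrix(); Ry=lambda a:Ro.from_euler('y',a).as_matrix()
    R=Rz(sg[0]*q[0]); x=np.array([0,0,d1.item() if hasattr(d1,'item') else d1])+R@np.array([0,b,0])
    R=R@Ry(q[1]); R=R@Rz(sg[1]*q[2]); x=x+R@np.array([a3,0,L1]); R=R@Ry(q[3]); R=R@Rz(sg[2]*q[4]); x=x+R@np.array([a4,0,L2]); R=R@Ry(q[5]); x=x+R@np.array([a6,0,Lt]); R=R@Rz(sg[3]*q[6])
    return x,R
def load():
    D=[json.loads(l) for l in open('log.jsonl')]
    return D
if __name__=='__main__':
    D=load()
    for sg in itertools.product([1,-1],repeat=4):
        def res(p):
            o=[]
            for q,x,e in D:
                xx,R=fk(q,p,sg); t=Ro.from_euler('xyz',e).as_matrix()
                o+=list(xx-np.array(x)); o+=list(300*(R[:,2]-t[:,0]))
            return np.array(o)
        r=least_squares(res,[300,450,450,200,0,0,0,0])
        print(sg,round(r.cost,2),r.x.round(1))
    for q,x,e in D[-3:]:
        t=Ro.from_euler('xyz',e).as_matrix()
        for s in(1,-1):
            xx,R=fk(q,[300,450,450,200,0,0,0,0],(-1,-1,-1,s)); print(s,(R.T@t).round(2).tolist())
E
python3 kin.py
```

```text
(1, 1, 1, 1) 124475.73 [34595.6  1068.3 -2808.9 40224.1  -564.  -3738.8   455.    387.3]
(1, 1, 1, -1) 124475.73 [34595.6  1068.3 -2808.9 40224.1  -564.  -3738.8   455.    387.3]
(1, 1, -1, 1) 130864.0 [ -540.6   907.9 -2860.   4983.8  -546.  -3748.7   336.    352.2]
(1, 1, -1, -1) 130864.0 [ -540.6   907.9 -2860.   4983.8  -546.  -3748.7   336.    352.2]
(1, -1, 1, 1) 103834.65 [ -921.5  1355.  -2806.1  5033.2  -513.4 -3883.6   737.7   295.5]
(1, -1, 1, -1) 103834.65 [ -921.5  1355.  -2806.1  5033.2  -513.4 -3883.6   737.7   295.5]
(1, -1, -1, 1) 87111.82 [-78685.3   1186.8  -2829.8 -72913.5   -381.8  -3904.9    732.4    270.9]
(1, -1, -1, -1) 87111.82 [-78685.3   1186.8  -2829.8 -72913.5   -381.8  -3904.9    732.4    270.9]
(-1, 1, 1, 1) 1520.9 [ 2.404886e+05  1.212400e+03  4.944000e+02  2.410299e+05 -3.986000e+02
  2.074000e+02  5.920000e+01 -3.140000e+01]
(-1, 1, 1, -1) 1520.9 [ 2.404886e+05  1.212400e+03  4.944000e+02  2.410299e+05 -3.986000e+02
  2.074000e+02  5.920000e+01 -3.140000e+01]
(-1, 1, -1, 1) 13698.88 [-576.8  497.8  390.2 -752.7  -22.9  176.8 -143.4  -37.7]
(-1, 1, -1, -1) 13698.88 [-576.8  497.8  390.2 -752.7  -22.9  176.8 -143.4  -37.7]
(-1, -1, 1, 1) 12017.24 [ -9.4 555.5 382.9  -9.8  -2.1  13.8 -10.3 -27.9]
(-1, -1, 1, -1) 12017.24 [ -9.4 555.5 382.9  -9.8  -2.1  13.8 -10.3 -27.9]
(-1, -1, -1, 1) 1.6 [461.4 556.5 383.  462.1  -2.9  14.1 -10.3 -28. ]
(-1, -1, -1, -1) 1.6 [461.4 556.5 383.  462.1  -2.9  14.1 -10.3 -28. ]
1 [[-0.0, 0.58, -0.82], [-0.0, 0.82, 0.58], [1.0, 0.0, 0.0]]
-1 [[-0.0, 0.0, -1.0], [-0.0, 1.0, 0.0], [1.0, 0.0, 0.0]]
1 [[-0.0, 0.94, -0.33], [-0.0, 0.33, 0.94], [1.0, 0.0, 0.0]]
-1 [[0.0, 0.0, -1.0], [-0.0, 1.0, 0.0], [1.0, 0.0, 0.0]]
1 [[-0.0, 0.94, -0.33], [-0.0, 0.33, 0.94], [1.0, 0.0, 0.0]]
-1 [[0.0, 0.0, -1.0], [-0.0, 1.0, 0.0], [1.0, 0.0, 0.0]]
```

Request:
servo_tool(
  rows=[
    {"dx": 0, "dy": 0, "dz": 0, "wx": 1, "wy": 0, "wz": 0, "fingers": 0},
    {"dx": 0, "dy": 0, "dz": 0, "wx": 1, "wy": 0, "wz": 0, "fingers": 0},
    {"dx": 0, "dy": 0, "dz": 0, "wx": 1, "wy": 0, "wz": 0, "fingers": 0},
    {"dx": 0, "dy": 0, "dz": 0, "wx": 1, "wy": 0, "wz": 0, "fingers": 0},
    {"dx": 0, "dy": 0, "dz": 0, "wx": 1, "wy": 0, "wz": 0, "fingers": 0},
  ],
)

```text
clock: 3.82
eef_pos: [604.8, 52.8, 147.4]
tool_rot: [0.667, 1.57, 0.692]
force: [-0.4, -0.3, 0.5]
width: 85.4
```

```bash
python3 - <<'E'
from h import *
s=state();print(s['qpos'].round(3),s['eef_pos'],s['clock'])
plan([605.2,50.2,150],down(-39.1),fingers=0)
E
python3 kin.py
```

```text
[-0.371  0.699  0.39   1.731 -0.355  0.782  0.216] [604.84046656  52.81344436 147.40215944] 3.825
dist 3.7 rot [40.5  0.  -0. ] n 8
{"dx": 0, "dy": 0, "dz": 0, "wx": 0.844, "wy": 0, "wz": 0, "fingers": 0}
{"dx": 0, "dy": 0, "dz": 0, "wx": 0.844, "wy": 0, "wz": 0, "fingers": 0}
{"dx": 0, "dy": 0, "dz": 0, "wx": 0.844, "wy": 0, "wz": 0, "fingers": 0}
(1, 1, 1, 1) 126021.19 [62806.1  1188.4 -2853.6 68645.8  -656.7 -3781.2   438.1   398. ]
(1, 1, 1, -1) 126021.19 [62806.1  1188.4 -2853.6 68645.8  -656.7 -3781.2   438.1   398. ]
(1, 1, -1, 1) 156344.33 [ -736.7  1026.4 -2918.2  5017.4  -582.8 -3844.7   378.2   364.9]
(1, 1, -1, -1) 156344.33 [ -736.7  1026.4 -2918.2  5017.4  -582.8 -3844.7   378.2   364.9]
(1, -1, 1, 1) 128967.08 [ -882.8  1469.9 -2846.2  5301.6  -534.2 -4005.2   819.8   304.2]
(1, -1, 1, -1) 128967.08 [ -882.8  1469.9 -2846.2  5301.6  -534.2 -4005.2   819.8   304.2]
(1, -1, -1, 1) 96005.29 [-126711.7    1078.9   -2975.2 -120841.2    -411.4   -4012.9     578.3
     278.4]
(1, -1, -1, -1) 96005.29 [-126711.7    1078.9   -2975.2 -120841.2    -411.4   -4012.9     578.3
     
[... 400 characters left out ...]
385.9  366.7 -742.7  -56.8  298.1 -321.6  -47.6]
(-1, -1, 1, 1) 33608.07 [ -5.4 551.3 382.1 -11.9  -3.3  18.5 -16.9 -27.8]
(-1, -1, 1, -1) 33608.07 [ -5.4 551.3 382.1 -11.9  -3.3  18.5 -16.9 -27.8]
(-1, -1, -1, 1) 6.04 [675.5 554.2 383.2 670.8  -3.5  18.5 -14.4 -27.8]
(-1, -1, -1, -1) 6.04 [675.5 554.2 383.2 670.8  -3.5  18.5 -14.4 -27.8]
1 [[-0.0, 0.94, -0.33], [-0.0, 0.33, 0.94], [1.0, 0.0, 0.0]]
-1 [[0.0, 0.0, -1.0], [-0.0, 1.0, 0.0], [1.0, 0.0, 0.0]]
1 [[-0.0, 0.42, -0.91], [-0.0, 0.91, 0.42], [1.0, 0.0, -0.0]]
-1 [[-0.0, 0.0, -1.0], [-0.0, 1.0, 0.0], [1.0, 0.0, -0.0]]
1 [[-0.0, 0.42, -0.91], [-0.0, 0.91, 0.42], [1.0, 0.0, -0.0]]
-1 [[-0.0, 0.0, -1.0], [-0.0, 1.0, 0.0], [1.0, 0.0, -0.0]]
```

```bash
cat > sim.py <<'E'
from kin import *
M=np.array([[0,0,-1],[0,1,0],[1,0,0.]])
lo=np.array([-3.06,-.37,-1.25,.18,-1.1,.23,-2.94]);hi=np.array([3.06,2.12,1.32,2.47,4.24,1.98,2.94])
D=load()
def fit(Lt):
    def res(p):
        o=[]
        for q,x,e in D:
            xx,R=fk(q,[p[0],p[1],p[2],Lt,*p[3:]],(-1,)*4); o+=list(xx-np.array(x))
        return np.array(o)
    r=least_squares(res,[300,450,450,0,0,0,0]); p=r.x; return [p[0],p[1],p[2],Lt,*p[3:]],r.cost
def ik(q0,x,Rt,P,w=3.):
    def res(q):
        xx,R=fk(q,P,(-1,)*4); R=R@M
        return np.r_[xx-x,300*Ro.from_matrix(R.T@Rt).as_rotvec(),w*(q-q0)]
    r=least_squares(res,np.clip(q0,lo+.02,hi-.02),bounds=(lo+.01,hi-.01),max_nfev=60)
    xx,R=fk(r.x,P,(-1,)*4); e=np.linalg.norm(xx-x); a=np.degrees(np.linalg.norm(Ro.from_matrix((R@M).T@Rt).as_rotvec()))
    return r.x,e,a
def down(h):
    a=np.radians(h); z=np.array([np.cos(a),np.sin(a),0]); x=np.array([0,0,-1.]); return np.stack([x,np.cross(z,x),z],1)
def run(P,q,zh,yaw,tilt,pad,zf=60,v=False):
    x0=np.array([605,50,150.]);q,e,a=ik(q,x0,down(zh),P)
    for f in (0.33,.66,1): q,e,a=ik(q,x0+f*(np.array([pad[0],pad[1],220])-x0),down(zh),P)
    R=down(zh)
    for k in range(6): 
        q,e,a=ik(q,np.array([*pad,220.]),down(zh+yaw*(k+1)/6),P)
    R=down(zh+yaw); worst=e+a
    s=1 if zh<0 else -1
    for k in range(9):
        t=tilt*(k+1)/9
        Rk=R@Ro.from_euler('z',np.radians(s*t)).as_matrix()
        q,e,a=ik(q,np.array([*pad,220-(160-0)*(k+1)/9 ]),Rk,P); worst=max(worst,e+a)
    return q,e,a,worst,Rk[:,0]
if __name__=='__main__':
  pad=np.array([588.,-355.])
  for Lt in (200,300,):
    P,c=fit(Lt); print(np.round(P,1),c)
    for zh in(-39.1,140.9):
        for yaw in(-120,-80,-40,0,40):
            q,e,a,w,h=run(P,np.array(D[-1][0]),zh,yaw,78,pad)
            print(Lt,zh,yaw,q.round(2),round(e,1),round(a,1),round(w,1),np.degrees(np.arctan2(h[1],h[0])).round(),h[2].round(2))
E
time python3 sim.py
```

```text
[205.  553.8 383.  200.   -2.6  18.  -13.7 -27.7] 6.114775983228707
200 -39.1 -120 [-0.4   1.48  1.31  1.75 -1.09  0.24 -1.97] 37.8 20.6 58.4 -69.0 -0.21
200 -39.1 -80 [ 1.42  1.46 -1.13  1.57 -1.09  0.24  0.83] 110.9 41.6 152.5 -29.0 -0.21
200 -39.1 -40 [ 1.4   1.5  -1.17  1.68 -1.09  0.24  1.06] 28.7 10.6 39.3 11.0 -0.21
200 -39.1 0 [ 1.03  1.18 -0.41  1.49 -1.09  1.17  0.94] 0.0 0.0 0.0 51.0 -0.21
200 -39.1 40 [ 0.75  1.26 -0.04  1.05 -0.84  1.91  0.94] 0.0 0.0 0.0 91.0 -0.21
200 140.9 -120 [ 0.05  1.06  0.3   1.96  2.13  1.07 -1.59] 0.0 0.0 0.3 -69.0 -0.21
200 140.9 -80 [ 1.09  1.28 -0.9   2.07  3.14  1.31 -0.7 ] 0.0 0.0 0.4 -29.0 -0.21
200 140.9 -40 [ 1.39  1.47 -1.24  1.61  0.1   0.24  2.93] 39.2 16.8 55.9 11.0 -0.21
200 140.9 0 [ 1.32  1.45 -1.24  1.52  0.18  0.64  2.93] 13.6 17.0 30.6 51.0 -0.21
200 140.9 40 [ 1.11  1.51 -1.24  1.03  0.05  1.64  2.93] 31.1 28.0 59.1 91.0 -0.21
[304.9 553.9 383.1 300.   -2.8  18.1 -13.9 -27.7] 6.084877989456317
300 -39.1 -120 [-0.66  1.77  1.31  1.82 -0.46  0.24 -2.93] 33.1 13.9 47.0 -69.0 -0.21
300 -39.1 -80 [ 1.76  1.98 -1.24  1.74 -1.09  0.24  1.5 ] 95.7 37.1 132.8 -29.0 -0.21
300 -39.1 -40 [ 1.59  1.66 -1.14  1.78 -1.09  0.24  1.28] 17.4 7.3 29.5 11.0 -0.21
300 -39.1 0 [ 1.06  1.28 -0.21  1.38 -1.09  1.37  1.03] 0.0 0.0 0.0 51.0 -0.21
300 -39.1 40 [ 0.99  1.58 -0.73  0.6  -0.27  1.97  0.6 ] 0.6 0.2 0.8 91.0 -0.21
300 140.9 -120 [-0.07  1.2   0.22  2.04  2.    1.21 -1.75] 0.0 0.0 0.4 -69.0 -0.21
300 140.9 -80 [ 1.12  1.48 -0.82  2.26  3.32  1.59 -0.64] 0.0 0.0 0.4 -29.0 -0.21
300 140.9 -40 [ 1.59  1.68 -1.17  1.93  3.88  0.24 -0.55] 0.3 0.1 30.8 11.0 -0.21
300 140.9 0 [ 1.45  1.54 -1.24  1.52  0.29  0.7   2.93] 21.1 19.3 40.4 51.0 -0.21
300 140.9 40 [ 1.11  1.62 -1.24  0.77  0.11  1.82  2.93] 48.6 32.3 81.0 91.0 -0.21
real	0m21.617s
user	0m21.675s
sys	0m0.109s
```

Request:
servo_tool(
  rows=[
    {"dx": 0, "dy": 0, "dz": 0, "wx": 1, "wy": 0, "wz": 0, "fingers": 0},
    {"dx": 0, "dy": 0, "dz": 0, "wx": 1, "wy": 0, "wz": 0, "fingers": 0},
    {"dx": 0, "dy": 0, "dz": 0, "wx": 1, "wy": 0, "wz": 0, "fingers": 0},
    {"dx": 0, "dy": 0, "dz": 0, "wx": 1, "wy": 0, "wz": 0, "fingers": 0},
    {"dx": 0, "dy": 0, "dz": 0, "wx": 1, "wy": 0, "wz": 0, "fingers": 0},
  ],
)

```text
clock: 4.45
eef_pos: [604.8, 52.9, 147.4]
tool_rot: [1.438, 1.57, 0.939]
force: [-0.3, -0.0, -1.6]
width: 85.3
```

Request:
servo_tool(
  rows=[
    {"dx": 0, "dy": 0, "dz": 0, "wx": 1, "wy": 0, "wz": 0, "fingers": 0},
    {"dx": 0, "dy": 0, "dz": 0, "wx": 0.75, "wy": 0, "wz": 0, "fingers": 0},
    {"dx": 0, "dy": 0, "dz": 0, "wx": 0, "wy": 0, "wz": 0, "fingers": 0},
  ],
)

```text
clock: 4.82
eef_pos: [604.8, 52.9, 147.2]
tool_rot: [-0.852, 1.571, -1.53]
force: [0.4, 0.0, 0.0]
width: 85.3
```

```bash
python3 - <<'E'
from h import *
s=state();print(s['qpos'].round(3),s['eef_pos'],s['clock'])
plan([605.2,50.2,70],down(-39.1),fingers=0,n=2)
snap('side','s1.png'); a=snap('top','t3.png')
print(proj('top',s['eef_pos']),proj('side',s['eef_pos']))
E
python3 meas.py t4.png|grep -v pad
```

```text
[-0.484  0.741  0.588  1.734 -0.532  0.831 -0.326] [604.76996073  52.90842149 147.23569676] 4.825
dist 77.3 rot [0.3 0.  0. ] n 2
{"dx": 0.051, "dy": -0.001, "dz": 0.001, "wx": 0.023, "wy": 0, "wz": 0, "fingers": 0}
{"dx": 0.051, "dy": -0.001, "dz": 0.001, "wx": 0.023, "wy": 0, "wz": 0, "fingers": 0}
{"dx": 0.051, "dy": -0.001, "dz": 0.001, "wx": 0.023, "wy": 0, "wz": 0, "fingers": 0}
[217.14315819 152.92543299] [269.57430353 142.87001055]
disp [432.5  -2.4 432.9  -2.7 101.2  57.8   8.7 683.1] [239.4 222.3]
disp [ 438.7 -256.9  439.  -257.1  100.4   57.8   -6.8  699.1] [330.3 219.2]
disp [ 586.7 -353.1  586.8 -353.    90.2   90.1   75.8  971.1] [362.7 166.9]
plate [ 590.9  -60.3  595.3  -36.   269.6  139.    86.2 3653.5] [253.3 168.7]
plate [ 667.3  127.7  664.1  128.   322.9  162.4  -27.8 5151.4] [195.  139.9]
white [ 82.2 -63.3  78.6 -60.6  74.3  55.1  88.7 396.4] [264.6 355.4]
white [583.6  20.1 584.2  23.4  44.9  34.7 -39.2 155.2] [230.6 167.1]
```

View pics/t3.png

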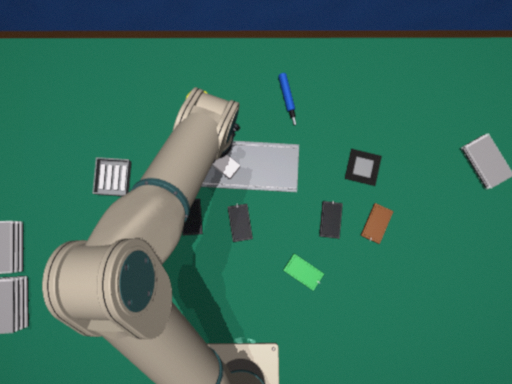

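View pics/s1.png

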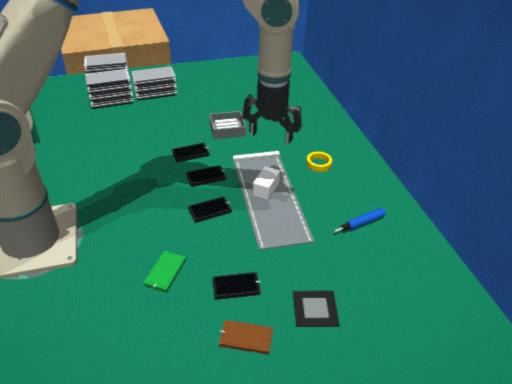

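Both views show the open gripper above the bottle, with its jaws across the bottle. The side view has the tips at about (252,137) and (295,140). Descending.

Request:
servo_tool(
  rows=[
    {"dx": 0.051, "dy": -0.002, "dz": 0.001, "wx": 0, "wy": 0, "wz": 0, "fingers": 0},
    {"dx": 0.051, "dy": -0.001, "dz": 0.001, "wx": 0, "wy": 0, "wz": 0, "fingers": 0},
    {"dx": 0.036, "dy": 0, "dz": 0, "wx": 0, "wy": 0, "wz": 0, "fingers": 0},
    {"dx": 0.034, "dy": 0, "dz": 0, "wx": 0, "wy": 0, "wz": 0, "fingers": 0},
    {"dx": 0, "dy": 0, "dz": 0, "wx": 0, "wy": 0, "wz": 0, "fingers": 0},
  ],
)

```text
clock: 5.6
eef_pos: [603.0, 49.9, 16.7]
tool_rot: [-2.518, 1.567, 3.087]
force: [-0.5, 0.1, -0.1]
width: 85.2
```

Run:
```python
from h import *
s=state();print(s['qpos'].round(3),s['eef_pos'],s['clock'],s['force'])
plan([605.2,50.2,15],down(-39.1),fingers=0)
snap('side','s2.png')
im=cv2.imread('pics/s2.png');cv2.imwrite('pics/s2c.png',cv2.resize(im[80:280,180:380],None,fx=3,fy=3))
```

```text
[-0.397  0.912  0.448  1.793 -0.659  0.595 -0.218] [602.99299618  49.93200264  16.696473  ] 5.6 [-0.51912211  0.14378886 -0.05147672]
dist 2.8 rot [ 0.2 -0.2  0.1] n 1
{"dx": 0.002, "dy": 0.002, "dz": 0.002, "wx": 0.037, "wy": -0.029, "wz": 0.021, "fingers": 0}
{"dx": 0.002, "dy": 0.002, "dz": 0.002, "wx": 0.037, "wy": -0.029, "wz": 0.021, "fingers": 0}
{"dx": 0.002, "dy": 0.002, "dz": 0.002, "wx": 0.037, "wy": -0.029, "wz": 0.021, "fingers": 0}
```

View pics/s2c.png

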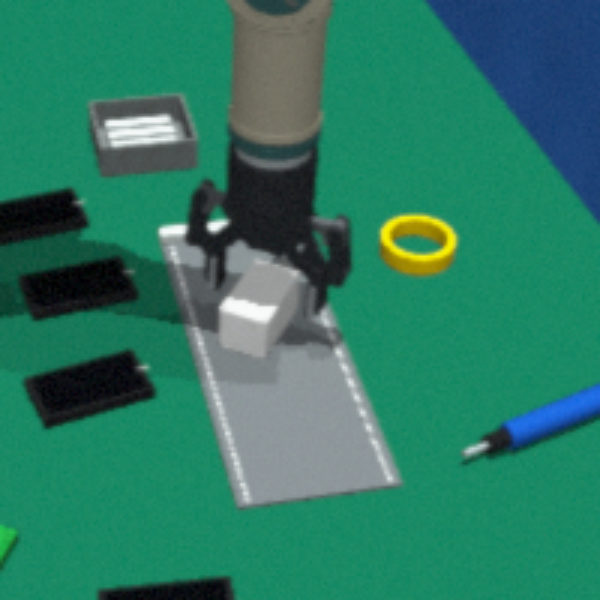

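The fingers straddle the bottle. Closing.

Request:
servo_tool(
  rows=[
    {"dx": 0.001, "dy": 0.002, "dz": 0.002, "wx": 0, "wy": 0, "wz": 0, "fingers": 1},
    {"dx": 0, "dy": 0, "dz": 0, "wx": 0, "wy": 0, "wz": 0, "fingers": 1},
    {"dx": 0, "dy": 0, "dz": 0, "wx": 0, "wy": 0, "wz": 0, "fingers": 1},
    {"dx": 0, "dy": 0, "dz": 0, "wx": 0, "wy": 0, "wz": 0, "fingers": 1},
    {"dx": 0, "dy": 0, "dz": 0, "wx": 0, "wy": 0, "wz": 0, "fingers": 1},
  ],
)

```text
clock: 6.28
eef_pos: [607.3, 50.6, 18.8]
tool_rot: [1.183, 1.569, 0.504]
force: [-0.8, 0.6, 5.7]
width: 45.3
```

Request:
servo_tool(
  rows=[
    {"dx": 0, "dy": 0, "dz": 0, "wx": 0, "wy": 0, "wz": 0, "fingers": 1},
    {"dx": -0.02, "dy": 0, "dz": 0, "wx": 0, "wy": 0, "wz": 0, "fingers": 1},
    {"dx": -0.04, "dy": 0, "dz": 0, "wx": 0, "wy": 0, "wz": 0, "fingers": 1},
    {"dx": -0.06, "dy": 0, "dz": 0, "wx": 0, "wy": 0, "wz": 0, "fingers": 1},
    {"dx": -0.06, "dy": 0, "dz": 0, "wx": 0, "wy": 0, "wz": 0, "fingers": 1},
  ],
)

```text
clock: 6.9
eef_pos: [606.2, 50.0, 154.4]
tool_rot: [-1.222, 1.57, -1.901]
force: [1.4, 0.3, -1.7]
width: 45.0
```

Run:
```python
from h import *
s=state();print(s['qpos'].round(3),s['eef_pos'],s['clock'],s['force'],s['width'])
snap('side','s3.png')
im=cv2.imread('pics/s3.png');cv2.imwrite('pics/s3c.png',cv2.resize(im[50:250,180:380],None,fx=3,fy=3))
plan([588-0,-355,230],fingers=1)
```

```text
[-0.484  0.735  0.599  1.725 -0.528  0.848 -0.327] [606.23903731  49.9806024  154.41823175] 6.9 [ 1.36278735  0.29469662 -1.66731403] 44.965804208020394
dist 410.9 rot [0. 0. 0.] n 10
{"dx": -0.009, "dy": -0.044, "dz": 0.032, "wx": 0, "wy": 0, "wz": 0, "fingers": 1}
{"dx": -0.009, "dy": -0.044, "dz": 0.032, "wx": 0, "wy": 0, "wz": 0, "fingers": 1}
{"dx": -0.009, "dy": -0.044, "dz": 0.032, "wx": 0, "wy": 0, "wz": 0, "fingers": 1}
```

View pics/s3c.png

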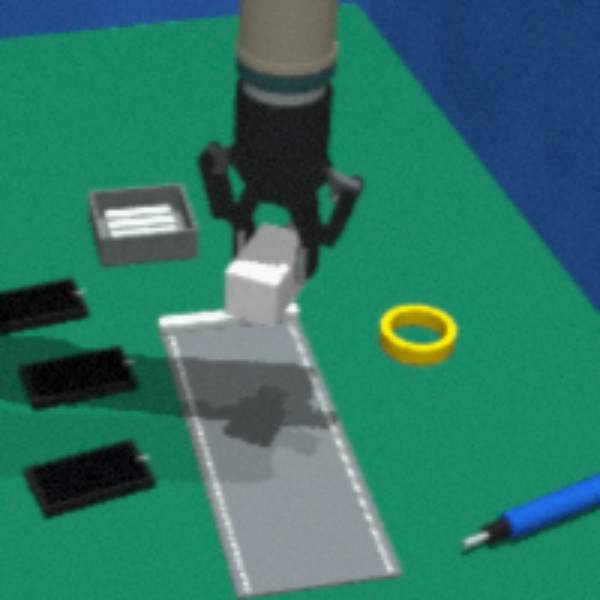

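Request:
servo_tool(
  rows=[
    {"dx": -0.01, "dy": -0.044, "dz": 0.032, "wx": 0, "wy": 0, "wz": 0, "fingers": 1},
    {"dx": -0.01, "dy": -0.044, "dz": 0.032, "wx": 0, "wy": 0, "wz": 0, "fingers": 1},
    {"dx": -0.01, "dy": -0.044, "dz": 0.032, "wx": 0, "wy": 0, "wz": 0, "fingers": 1},
    {"dx": -0.01, "dy": -0.044, "dz": 0.032, "wx": 0, "wy": 0, "wz": 0, "fingers": 1},
    {"dx": -0.01, "dy": -0.044, "dz": 0.032, "wx": 0, "wy": 0, "wz": 0, "fingers": 1},
  ],
)

```text
clock: 7.58
eef_pos: [595.9, -154.9, 190.8]
tool_rot: [0.101, 1.571, -0.578]
force: [0.7, 0.5, -2.0]
width: 45.2
```

Request:
servo_tool(
  rows=[
    {"dx": -0.01, "dy": -0.044, "dz": 0.032, "wx": 0, "wy": 0, "wz": 0, "fingers": 1},
    {"dx": -0.01, "dy": -0.044, "dz": 0.032, "wx": 0, "wy": 0, "wz": 0, "fingers": 1},
    {"dx": -0.01, "dy": -0.044, "dz": 0.032, "wx": 0, "wy": 0, "wz": 0, "fingers": 1},
    {"dx": -0.01, "dy": -0.044, "dz": 0.032, "wx": 0, "wy": 0, "wz": 0, "fingers": 1},
    {"dx": -0.01, "dy": -0.044, "dz": 0.032, "wx": 0, "wy": 0, "wz": 0, "fingers": 1},
  ],
)

```text
clock: 8.2
eef_pos: [585.6, -358.6, 228.2]
tool_rot: [-1.945, 1.571, -2.624]
force: [0.2, -0.2, -2.7]
width: 45.0
```

```bash
cat > st.py <<'E'
from h import *
s=state();R=Rof(s);print('q',s['qpos'].round(2),'p',s['eef_pos'].round(1),'t',s['clock'],'F',s['force'].round(1),'w',s['width'].round(1)); print('x',R[:,0].round(3),'z',R[:,2].round(3))
E
python3 st.py
```

```text
Traceback (most recent call last):
  File "st.py", line 2, in <module>
    s=state();R=Rof(s);print('q',s['qpos'].round(2),'p',s['eef_pos'].round(1),'t',s['clock'],'F',s['force'].round(1),'w',s['width'].round(1)); print('x',R[:,0].round(3),'z',R[:,2].round(3))
                                                                                                                         ^^^^^^^^^^^^^^^^
AttributeError: 'float' object has no attribute 'round'
```

Request:
servo_tool(
  rows=[
    {"dx": 0, "dy": 0, "dz": 0, "wx": 0, "wy": 0, "wz": 1, "fingers": 1},
    {"dx": 0, "dy": 0, "dz": 0, "wx": 0, "wy": 0, "wz": 1, "fingers": 1},
    {"dx": 0, "dy": 0, "dz": 0, "wx": 0, "wy": 0, "wz": 1, "fingers": 1},
    {"dx": 0, "dy": 0, "dz": 0, "wx": 0, "wy": 0, "wz": 1, "fingers": 1},
    {"dx": 0, "dy": 0, "dz": 0, "wx": 0, "wy": 0, "wz": 1, "fingers": 1},
  ],
)

```text
clock: 8.82
eef_pos: [585.5, -358.0, 228.1]
tool_rot: [1.569, 1.045, 0.89]
force: [-0.3, -0.0, -2.0]
width: 45.2
```

```bash
sed -i "s/s\['width'\].round(1)/round(s['width'],1)/" st.py; python3 st.py
```

```text
q [ 0.59  0.75  0.31  1.46 -0.8   1.19  0.56] p [ 585.5 -358.   228.1] t 8.825 F [-0.3 -0.  -2. ] w 45.2
x [ 0.316  0.39  -0.865] z [ 0.778 -0.628  0.001]
```

Request:
servo_tool(
  rows=[
    {"dx": 0, "dy": 0, "dz": 0, "wx": 0, "wy": 0, "wz": 1, "fingers": 1},
    {"dx": 0, "dy": 0, "dz": 0, "wx": 0, "wy": 0, "wz": 1, "fingers": 1},
    {"dx": 0, "dy": 0, "dz": 0, "wx": 0, "wy": 0, "wz": 1, "fingers": 1},
    {"dx": 0, "dy": 0, "dz": 0, "wx": 0, "wy": 0, "wz": 1, "fingers": 1},
    {"dx": 0, "dy": 0, "dz": 0, "wx": 0, "wy": 0, "wz": 1, "fingers": 1},
  ],
)

```text
clock: 9.45
eef_pos: [585.3, -358.2, 227.2]
tool_rot: [1.571, 0.524, 0.891]
force: [-0.9, -0.1, -2.1]
width: 44.7
```

```bash
python3 st.py; python3 kin.py|grep '(-1, -1, -1, 1)'; python3 -c "
from h import *
snap('side','s4.png')"
```

```text
q [ 0.92  0.92  0.05  1.45 -1.05  1.4   0.83] p [ 585.3 -358.2  227.2] t 9.45 F [-0.9 -0.1 -2.1] w 44.7
x [ 0.544  0.674 -0.5  ] z [ 0.778 -0.628  0.   ]
(-1, -1, -1, 1) 100.96 [342.7 552.7 383.7 343.4  -2.6   7.3  -6.  -26.9]
```

View pics/s4.png

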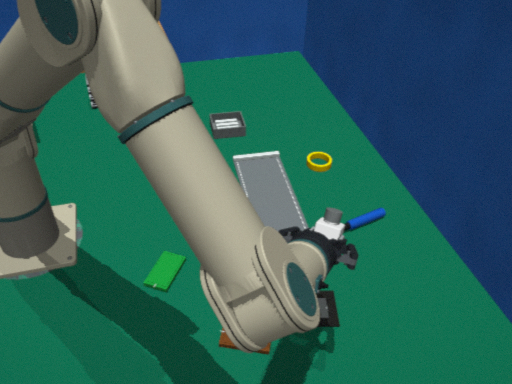

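Run:
```python
from sim import *
P=[342.7,552.7,383.7,343.4,-2.6,7.3,-6,-26.9]
q0=np.array(D[-1][0]);q0=q0
for head in(50.9,60,70,80):
    a=np.radians(head);h=np.array([np.cos(a),np.sin(a),0]);
    q=q0
    for t,z in((65,200),(70,170),(75,130),(78,100),(78,60)):
        tr=np.radians(t); x=h*np.sin(tr)+np.array([0,0,-np.cos(tr)]); zz=np.array([h[1],-h[0],0]); R=np.stack([x,np.cross(zz,x),zz],1)
        p=np.array([588.1,-355.5,z])+18.7*h
        q,e,an=ik(q,p,R,P)
        print(head,t,z,q.round(2),round(e,1),round(an,1))
```

```text
50.9 65 200 [ 0.95  0.99 -0.02  1.45 -1.09  1.38  0.88] 0.0 0.0
50.9 70 170 [ 1.    1.09 -0.1   1.43 -1.09  1.38  0.93] 0.0 0.0
50.9 75 130 [ 1.05  1.2  -0.16  1.39 -1.09  1.39  0.99] 0.0 0.0
50.9 78 100 [ 1.07  1.28 -0.19  1.35 -1.09  1.41  1.02] 0.0 0.0
50.9 78 60 [ 1.06  1.34 -0.18  1.32 -1.09  1.4   1.05] 0.0 0.0
60 65 200 [ 0.91  1.05  0.02  1.3  -1.    1.53  0.86] 0.0 0.0
60 70 170 [ 0.94  1.13 -0.02  1.28 -1.03  1.56  0.9 ] 0.0 0.0
60 75 130 [ 0.96  1.24 -0.04  1.23 -1.05  1.59  0.95] 0.0 0.0
60 78 100 [ 0.97  1.31 -0.06  1.19 -1.06  1.61  0.98] 0.0 0.0
60 78 60 [ 0.97  1.38 -0.06  1.15 -1.06  1.6   1.  ] 0.0 0.0
70 65 200 [ 0.88  1.11  0.02  1.13 -0.91  1.68  0.83] 0.0 0.0
70 70 170 [ 0.9   1.2  -0.    1.09 -0.94  1.71  0.86] 0.0 0.0
70 75 130 [ 0.92  1.3  -0.03  1.04 -0.96  1.75  0.89] 0.0 0.0
70 78 100 [ 0.93  1.38 -0.04  0.99 -0.98  1.77  0.91] 0.0 0.0
70 78 60 [ 0.93  1.44 -0.04  0.95 -0.97  1.76  0.93] 0.0 0.0
80 65 200 [ 0.84  1.18  0.04  0.95 -0.85  1.85  0.83] 0.0 0.0
80 70 170 [ 0.86  1.27  0.01  0.9  -0.87  1.88  0.84] 0.0 0.0
80 75 130 [ 0.87  1.37 -0.01  0.83 -0.9   1.92  0.85] 0.0 0.0
80 78 100 [ 0.88  1.45 -0.03  0.77 -0.92  1.95  0.85] 0.0 0.0
80 78 60 [ 0.88  1.52 -0.02  0.72 -0.92  1.94  0.86] 0.0 0.0
```

```bash
cat >> h.py <<'E'
def leanpose(head,t,z,off=18.7,pad=(588.1,-355.5)):
    a=np.radians(head);h=np.array([np.cos(a),np.sin(a),0]);tr=np.radians(t)
    x=h*np.sin(tr)+np.array([0,0,-np.cos(tr)]); zz=np.array([h[1],-h[0],0]); R=np.stack([x,np.cross(zz,x),zz],1)
    return np.array([*pad,z])+off*h,R
E
python3 - <<'E'
from h import *
p,R=leanpose(65,78,120); print(p)
rows=plan(p,R,n=5,fingers=1)
for r in rows: print(json.dumps(r))
E
```

```text
[ 596.00296149 -338.55204438  120.        ]
dist 106.7 rot [-5.4 13.2 17.8] n 5
{"dx": 0.02, "dy": -0.021, "dz": -0.001, "wx": -0.179, "wy": 0.439, "wz": 0.593, "fingers": 1}
{"dx": 0.017, "dy": -0.023, "dz": 0, "wx": -0.179, "wy": 0.439, "wz": 0.593, "fingers": 1}
{"dx": 0.014, "dy": -0.025, "dz": 0.001, "wx": -0.179, "wy": 0.439, "wz": 0.593, "fingers": 1}
{"dx": 0.02, "dy": -0.021, "dz": -0.001, "wx": -0.179, "wy": 0.439, "wz": 0.593, "fingers": 1}
{"dx": 0.018, "dy": -0.022, "dz": 0, "wx": -0.179, "wy": 0.439, "wz": 0.593, "fingers": 1}
{"dx": 0.017, "dy": -0.023, "dz": 0, "wx": -0.179, "wy": 0.439, "wz": 0.593, "fingers": 1}
{"dx": 0.015, "dy": -0.024, "dz": 0, "wx": -0.179, "wy": 0.439, "wz": 0.593, "fingers": 1}
{"dx": 0.014, "dy": -0.025, "dz": 0.001, "wx": -0.179, "wy": 0.439, "wz": 0.593, "fingers": 1}
```

Request:
servo_tool(
  rows=[
    {"dx": 0.02, "dy": -0.021, "dz": -0.001, "wx": -0.18, "wy": 0.44, "wz": 0.59, "fingers": 1},
    {"dx": 0.018, "dy": -0.022, "dz": 0, "wx": -0.18, "wy": 0.44, "wz": 0.59, "fingers": 1},
    {"dx": 0.017, "dy": -0.023, "dz": 0, "wx": -0.18, "wy": 0.44, "wz": 0.59, "fingers": 1},
    {"dx": 0.015, "dy": -0.024, "dz": 0, "wx": -0.18, "wy": 0.44, "wz": 0.59, "fingers": 1},
    {"dx": 0.014, "dy": -0.025, "dz": 0.001, "wx": -0.18, "wy": 0.44, "wz": 0.59, "fingers": 1},
  ],
)

```text
clock: 10.12
eef_pos: [599.0, -336.9, 121.9]
tool_rot: [1.566, 0.217, 1.141]
force: [0.1, 0.5, -2.6]
width: 45.4
```

```bash
python3 st.py;  python3 - <<'E'
from h import *
snap('side','s5.png');a=snap('top','t5.png')
cv2.imwrite('pics/t5c.png',cv2.resize(a[100:260,300:460,::-1],None,fx=3.5,fy=3.5))
p,R=leanpose(65,78,62); print(p)
plan(p,R,n=3,fingers=1)
E
```

```text
q [ 0.95  1.3  -0.07  1.11 -1.    1.68  0.92] p [ 599.  -336.9  121.9] t 10.125 F [ 0.1  0.5 -2.6] w 45.4
x [ 0.407  0.888 -0.215] z [ 0.909 -0.416  0.004]
[ 596.00296149 -338.55204438   62.        ]
dist 55.0 rot [-0.1 -0.5  0.3] n 3
{"dx": 0.003, "dy": -0.024, "dz": 0, "wx": -0.006, "wy": -0.026, "wz": 0.017, "fingers": 1}
{"dx": 0.003, "dy": -0.024, "dz": 0, "wx": -0.006, "wy": -0.026, "wz": 0.017, "fingers": 1}
{"dx": 0.003, "dy": -0.024, "dz": 0, "wx": -0.006, "wy": -0.026, "wz": 0.017, "fingers": 1}
```

View pics/s5.png

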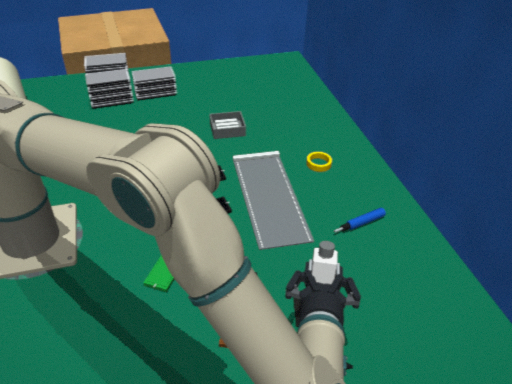

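View pics/t5c.png

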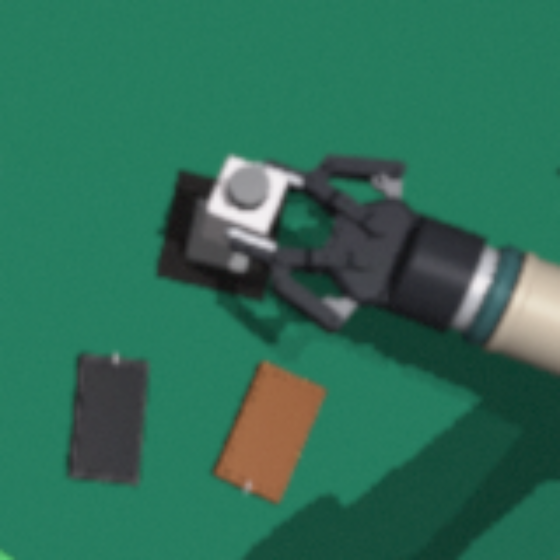

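The bottle is held cap up with a slight lean above the pad (side view: cap at (327,248)). Lowering.

Request:
servo_tool(
  rows=[
    {"dx": 0.002, "dy": -0.025, "dz": -0.001, "wx": 0, "wy": 0, "wz": 0, "fingers": 1},
    {"dx": 0.002, "dy": -0.025, "dz": -0.001, "wx": 0, "wy": 0, "wz": 0, "fingers": 1},
    {"dx": 0.002, "dy": -0.024, "dz": 0, "wx": 0, "wy": 0, "wz": 0, "fingers": 1},
    {"dx": 0, "dy": 0, "dz": 0, "wx": 0, "wy": 0, "wz": 0, "fingers": 1},
  ],
)

```text
clock: 10.72
eef_pos: [594.1, -342.6, 66.0]
tool_rot: [1.569, 0.214, 1.139]
force: [0.2, -0.6, -2.0]
width: 45.0
```

```bash
python3 st.py;  python3 - <<'E'
from h import *
a=snap('top','t6.png')
snap('side','s6.png')
cv2.imwrite('pics/t6c.png',cv2.resize(a[100:260,300:460,::-1],None,fx=3.5,fy=3.5))
E
```

```text
q [ 0.96  1.39 -0.07  1.06 -0.99  1.67  0.95] p [ 594.1 -342.6   66. ] t 10.725 F [ 0.2 -0.6 -2. ] w 45.0
x [ 0.409  0.888 -0.212] z [ 0.908 -0.418  0.002]
```

View pics/t6c.png

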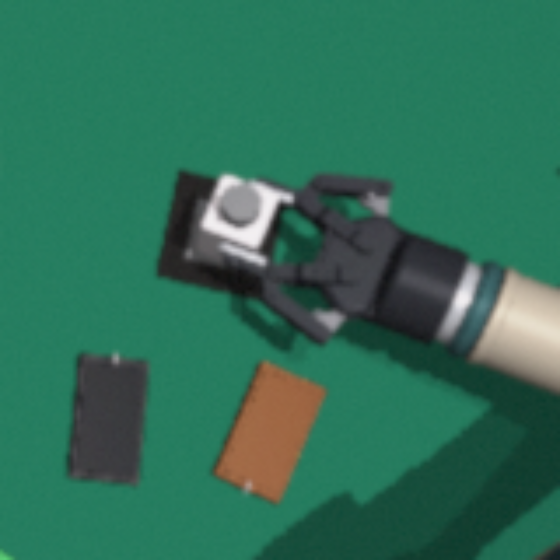

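View pics/s6.png

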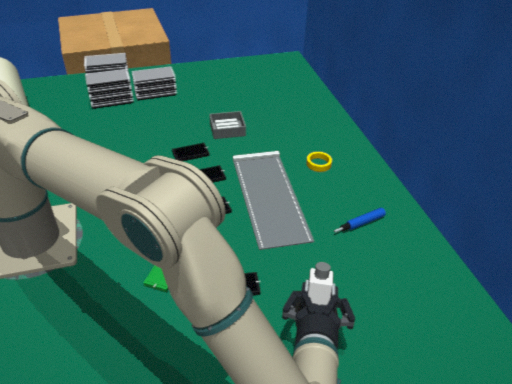

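Run:
```python
from h import *
s=state();R=Rof(s);p=s['eef_pos']; b=R[:,1]
base=p-7.2*R[:,0]-53.4*b; print('base',base,'cap pred px',proj('top',base+104*b),'side',proj('side',base+104*b), 'edge',base+23*R[:,0])
q,R1=leanpose(65,78,59.5); plan(q,R,n=2,fingers=1)
```

```text
base [ 587.73608905 -359.57742538   17.56265596] cap pred px [368.01667158 157.07585275] side [322.13359116 266.0225697 ] edge [ 597.15476174 -339.16681289   12.69485333]
dist 9.7 rot [0. 0. 0.] n 2
{"dx": 0.004, "dy": -0.005, "dz": -0.001, "wx": 0, "wy": 0, "wz": 0, "fingers": 1}
{"dx": 0.004, "dy": -0.005, "dz": -0.001, "wx": 0, "wy": 0, "wz": 0, "fingers": 1}
{"dx": 0.004, "dy": -0.005, "dz": -0.001, "wx": 0, "wy": 0, "wz": 0, "fingers": 1}
```

Request:
servo_tool(
  rows=[
    {"dx": 0.004, "dy": -0.006, "dz": -0.001, "wx": 0, "wy": 0, "wz": 0, "fingers": 1},
    {"dx": 0.004, "dy": -0.005, "dz": -0.001, "wx": 0, "wy": 0, "wz": 0, "fingers": 1},
    {"dx": 0, "dy": 0, "dz": 0, "wx": 0, "wy": 0, "wz": 0, "fingers": 1},
  ],
)

```text
clock: 11.2
eef_pos: [595.5, -337.9, 58.5]
tool_rot: [1.566, 0.213, 1.139]
force: [0.7, -0.2, -2.2]
width: 45.5
```

Request:
servo_tool(
  rows=[
    {"dx": 0, "dy": -0.002, "dz": 0, "wx": 0, "wy": 0, "wz": 0, "fingers": 1},
    {"dx": 0, "dy": 0, "dz": 0, "wx": 0, "wy": 0, "wz": 0, "fingers": 1},
  ],
)

```text
clock: 11.45
eef_pos: [595.5, -338.4, 58.2]
tool_rot: [1.565, 0.212, 1.139]
force: [-1.3, -0.1, 1.7]
width: 45.0
```

```bash
python3 st.py
```

```text
q [ 0.96  1.4  -0.07  1.06 -1.    1.66  0.96] p [ 595.5 -338.4   58.2] t 11.45 F [-1.3 -0.1  1.7] w 45.0
x [ 0.409  0.888 -0.21 ] z [ 0.909 -0.417  0.005]
```

Contact shows as Fz rising from −2 to +1.7 N. Releasing.

Request:
servo_tool(
  rows=[
    {"dx": 0, "dy": 0, "dz": 0, "wx": 0, "wy": 0, "wz": 0, "fingers": 0},
    {"dx": 0, "dy": 0, "dz": 0, "wx": 0, "wy": 0, "wz": 0, "fingers": 0},
    {"dx": 0, "dy": 0, "dz": 0, "wx": 0, "wy": 0, "wz": 0, "fingers": 0},
    {"dx": 0, "dy": 0, "dz": 0, "wx": 0, "wy": 0, "wz": 0, "fingers": 0},
    {"dx": 0, "dy": 0, "dz": 0, "wx": 0, "wy": 0, "wz": 0, "fingers": 0},
  ],
)

```text
clock: 12.08
eef_pos: [595.4, -338.7, 57.1]
tool_rot: [1.566, 0.214, 1.139]
force: [-0.0, -0.3, 0.5]
width: 85.0
```

```bash
python3 st.py;  python3 - <<'E'
from h import *
a=snap('top','t7.png')
b=snap('side','s7.png')
c=np.hstack([cv2.resize(a[110:230,300:420,::-1],None,fx=3.3,fy=3.3),cv2.resize(b[220:340,260:380,::-1],None,fx=3.3,fy=3.3)]);cv2.imwrite('pics/t7c.png',c)
E
```

```text
q [ 0.96  1.4  -0.07  1.06 -1.    1.66  0.96] p [ 595.4 -338.7   57.1] t 12.075 F [-0.  -0.3  0.5] w 85.0
x [ 0.409  0.887 -0.212] z [ 0.909 -0.418  0.005]
```

View pics/t7c.png

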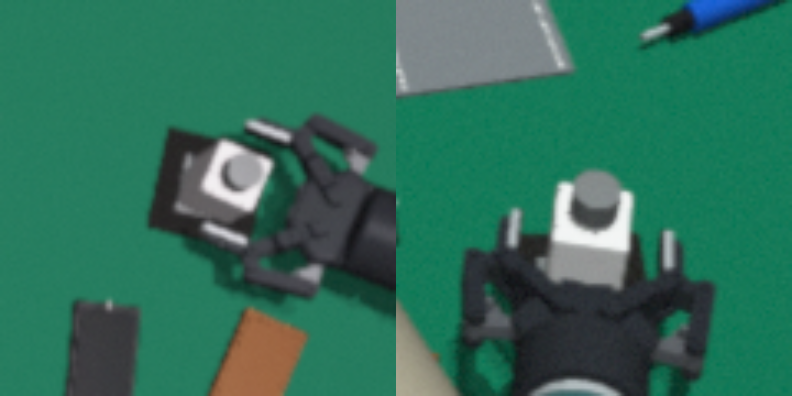

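Request:
servo_tool(
  rows=[
    {"dx": -0.03, "dy": 0, "dz": 0, "wx": 0, "wy": 0, "wz": 0, "fingers": 0},
    {"dx": -0.05, "dy": 0, "dz": 0, "wx": 0, "wy": 0, "wz": 0, "fingers": 0},
    {"dx": -0.06, "dy": 0, "dz": 0, "wx": 0, "wy": 0, "wz": 0, "fingers": 0},
    {"dx": 0, "dy": 0.06, "dz": 0, "wx": 0, "wy": 0, "wz": 0, "fingers": 0},
    {"dx": 0, "dy": 0.07, "dz": 0, "wx": 0, "wy": 0, "wz": 0, "fingers": 0},
  ],
)

```text
clock: 12.8
eef_pos: [559.8, -413.1, 173.7]
tool_rot: [1.569, 0.212, 1.138]
force: [1.4, 0.3, 1.0]
width: 85.7
```

```bash
python3 st.py; python3 meas.py t8.png;  python3 - <<'E'
from h import *
a=cv2.imread('pics/t8.png')
b=snap('side','s8.png')
c=np.hstack([cv2.resize(a[110:230,300:420],None,fx=3.3,fy=3.3),cv2.resize(b[220:340,260:380,::-1],None,fx=3.3,fy=3.3)]);cv2.imwrite('pics/t8c.png',c)
plan([439,-257,160],down(76+7),fingers=0)
plan([439,-257,160],down(-97-7),fingers=0)
E
```

```text
q [ 1.04  1.29 -0.05  0.96 -0.98  1.84  0.81] p [ 559.8 -413.1  173.7] t 12.8 F [1.4 0.3 1. ] w 85.7
x [ 0.41   0.887 -0.211] z [ 0.908 -0.419  0.002]
disp [ 27.5  -2.4  32.2  -1.9 129.8  65.3  89.3 953.5] [240.4 374. ]
disp [427.3 251.1 427.5 251.  100.6  58.2   5.3 715.1] [148.2 224.9]
disp [432.2  -3.  433.   -3.  100.6  57.1   9.5 657.5] [239.5 222.6]
disp [ 438.7 -256.8  439.  -257.   100.3   57.3   -6.9  693.3] [330.3 219.2]
disp [449.5 132.3 449.8 132.4 100.1  57.4   4.6 686.6] [191.  216.3]
disp [ 579.6 -338.9  586.6 -353.    90.2   90.    75.8  458.5] [358.8 169. ]
plate [  97.9 -557.    92.  -559.6  487.8  162.9  -69.9 7938.3] [446.3 341.7]
plate [ 598.4   12.1  599.3   12.   366.2  142.3   86.  6157.3] [233.7 164.2]
white [ 87.7  42.6  96.1  24.4 166.2  61.  -71.4 622.5] [228.4 352. ]
white [ 591.1 -366.   593.8 -369.9   46.    46.    65.2  126.2] [371.3 163.1]
white [604.5 179.5 604.7 179.6 132.8  14.   -3.6 208.6] [173.1 160.1]
pad [ 25.   -2.5  29.8  -1.9 130.7  65.7  89.3 953.5] [240.4 374. ]
dist 200.7 rot [-88.1  71.8 -51.5] n 23
{"dx": 0.005, "dy": 0, "dz": -0.01, "wx": -0.638, "wy": 0.52, "wz": -0.373, "fingers": 0}
{"dx": 0.008, "dy": 0.008, "dz": -0.003, "wx": -0.638, "wy": 0.52, "wz": -0.373, "fingers": 0}
{"dx": 0.002, "dy": 0.009, "dz": 0.007, "wx": -0.638, "wy": 0.52, "wz": -0.373, "fingers": 0}
dist 200.7 rot [ 66.7 -52.7 -64.7] n 20
{"dx": 0.006, "dy": 0, "dz": -0.012, "wx": 0.555, "wy": -0.439, "wz": -0.539, "fingers": 0}
{"dx": 0.002, "dy": -0.005, "dz": -0.012, "wx": 0.555, "wy": -0.439, "wz": -0.539, "fingers": 0}
{"dx": 0.001, "dy": -0.01, "dz": -0.009, "wx": 0.555, "wy": -0.439, "wz": -0.539, "fingers": 0}
```

View pics/t8c.png

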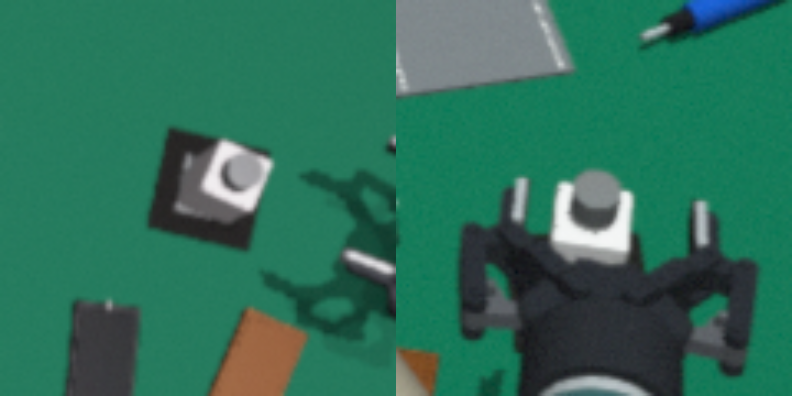

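The bottle stands free and upright, about 2 mm from the pad centre. Next I turn the tool back down.

Request:
servo_tool(
  rows=[
    {"dx": -0.02, "dy": 0.03, "dz": 0, "wx": 0, "wy": 0, "wz": -1, "fingers": 0},
    {"dx": -0.02, "dy": 0.03, "dz": 0, "wx": 0, "wy": 0, "wz": -1, "fingers": 0},
    {"dx": 0, "dy": 0, "dz": -0.03, "wx": 0, "wy": 0, "wz": -1, "fingers": 0},
    {"dx": 0, "dy": 0, "dz": -0.03, "wx": 0, "wy": 0, "wz": -1, "fingers": 0},
    {"dx": 0, "dy": 0, "dz": -0.03, "wx": 0, "wy": 0, "wz": -1, "fingers": 0},
  ],
)

```text
clock: 13.52
eef_pos: [491.1, -400.0, 225.8]
tool_rot: [1.563, 0.741, 1.135]
force: [0.9, -0.2, 0.5]
width: 85.6
```

Request:
servo_tool(
  rows=[
    {"dx": 0, "dy": 0, "dz": -0.03, "wx": 0, "wy": 0, "wz": -1, "fingers": 0},
    {"dx": 0, "dy": 0, "dz": -0.03, "wx": 0, "wy": 0, "wz": -1, "fingers": 0},
    {"dx": 0, "dy": 0, "dz": 0, "wx": 0, "wy": 0, "wz": -1, "fingers": 0},
    {"dx": 0, "dy": 0, "dz": 0, "wx": 0, "wy": 0, "wz": -1, "fingers": 0},
    {"dx": 0, "dy": 0, "dz": 0, "wx": 0, "wy": 0, "wz": -1, "fingers": 0},
  ],
)

```text
clock: 14.15
eef_pos: [451.1, -381.3, 225.8]
tool_rot: [1.552, 1.264, 1.122]
force: [0.9, 0.0, 0.0]
width: 85.2
```

Request:
servo_tool(
  rows=[
    {"dx": 0, "dy": 0, "dz": 0, "wx": 0, "wy": 0, "wz": -1, "fingers": 0},
    {"dx": 0, "dy": 0, "dz": 0, "wx": 0, "wy": 0, "wz": -1, "fingers": 0},
    {"dx": 0, "dy": 0, "dz": 0, "wx": 0, "wy": 0, "wz": -1, "fingers": 0},
    {"dx": 0, "dy": 0, "dz": 0, "wx": 1, "wy": 0, "wz": 0, "fingers": 0},
    {"dx": 0, "dy": 0, "dz": 0, "wx": 1, "wy": 0, "wz": 0, "fingers": 0},
  ],
)

```text
clock: 14.78
eef_pos: [451.6, -380.2, 225.4]
tool_rot: [-0.446, 1.565, -1.088]
force: [-0.2, 0.4, 0.2]
width: 85.3
```

```bash
python3 st.py
python3 - <<'E'
from h import *
plan([439,-257,160],down(-97),fingers=0)
E
```

```text
q [ 0.32  0.6   0.53  1.71 -0.36  0.93  0.35] p [ 451.6 -380.2  225.4] t 14.775 F [-0.2  0.4  0.2] w 85.3
x [ 0.003 -0.005 -1.   ] z [ 0.801 -0.599  0.005]
dist 140.1 rot [60.2  0.4 -0. ] n 11
{"dx": 0.008, "dy": 0.011, "dz": -0.01, "wx": 0.912, "wy": 0.005, "wz": 0, "fingers": 0}
{"dx": 0.008, "dy": 0.005, "dz": -0.014, "wx": 0.912, "wy": 0.005, "wz": 0, "fingers": 0}
{"dx": 0.008, "dy": -0.002, "dz": -0.015, "wx": 0.912, "wy": 0.005, "wz": 0, "fingers": 0}
```

Request:
servo_tool(
  rows=[
    {"dx": 0, "dy": 0.011, "dz": -0.01, "wx": 1, "wy": 0, "wz": 0, "fingers": 0},
    {"dx": 0, "dy": 0.011, "dz": -0.011, "wx": 1, "wy": 0, "wz": 0, "fingers": 0},
    {"dx": 0, "dy": 0.009, "dz": -0.013, "wx": 1, "wy": 0, "wz": 0, "fingers": 0},
    {"dx": 0, "dy": 0.008, "dz": -0.014, "wx": 1, "wy": 0, "wz": 0, "fingers": 0},
    {"dx": 0, "dy": 0.006, "dz": -0.015, "wx": 1, "wy": 0, "wz": 0, "fingers": 0},
  ],
)

```text
clock: 15.4
eef_pos: [445.4, -321.9, 224.9]
tool_rot: [0.071, 1.565, -1.096]
force: [0.2, -0.0, -0.2]
width: 85.2
```

Request:
servo_tool(
  rows=[
    {"dx": 0.03, "dy": 0.005, "dz": -0.017, "wx": 1, "wy": 0, "wz": 0, "fingers": 0},
    {"dx": 0.03, "dy": 0.003, "dz": -0.017, "wx": 1, "wy": 0, "wz": 0, "fingers": 0},
    {"dx": 0.03, "dy": 0.001, "dz": -0.017, "wx": 1, "wy": 0, "wz": 0, "fingers": 0},
    {"dx": 0.03, "dy": -0.002, "dz": -0.017, "wx": 1, "wy": 0, "wz": 0, "fingers": 0},
    {"dx": 0.03, "dy": -0.003, "dz": -0.017, "wx": 1, "wy": 0, "wz": 0, "fingers": 0},
  ],
)

```text
clock: 16.02
eef_pos: [436.1, -258.6, 111.4]
tool_rot: [0.614, 1.565, -1.077]
force: [0.4, 0.1, 0.7]
width: 85.7
```

```bash
python3 st.py
python3 - <<'E'
from h import *
plan([439,-257,60],down(-97),fingers=0,n=3)
a=snap('side','s9.png');cv2.imwrite('pics/s9c.png',cv2.resize(a[190:390,130:330,::-1],None,fx=3,fy=3))
E
```

```text
q [ 0.04  0.72  0.69  2.04 -0.76  0.65 -0.45] p [ 436.1 -258.6  111.4] t 16.025 F [0.4 0.1 0.7] w 85.7
x [ 0.003 -0.005 -1.   ] z [-0.12  -0.993  0.005]
dist 51.6 rot [ 0.1  0.3 -0.2] n 3
{"dx": 0.023, "dy": 0.001, "dz": -0.001, "wx": 0.007, "wy": 0.016, "wz": -0.011, "fingers": 0}
{"dx": 0.023, "dy": 0.001, "dz": -0.001, "wx": 0.007, "wy": 0.016, "wz": -0.011, "fingers": 0}
{"dx": 0.023, "dy": 0.001, "dz": -0.001, "wx": 0.007, "wy": 0.016, "wz": -0.011, "fingers": 0}
```

View pics/s9c.png

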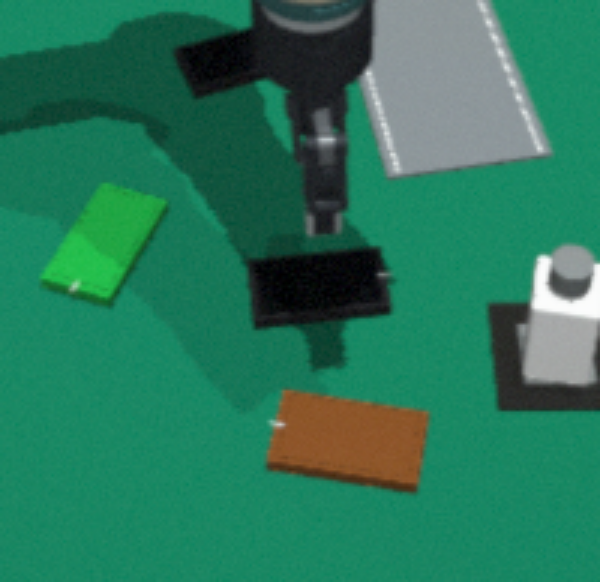

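The bottle stands upright on its pad. The gripper is above the black display (crop (320,285)), not the brown board. Descending.

Request:
servo_tool(
  rows=[
    {"dx": 0.04, "dy": 0.002, "dz": -0.001, "wx": 0, "wy": 0.05, "wz": -0.03, "fingers": 0},
    {"dx": 0.04, "dy": 0.002, "dz": -0.001, "wx": 0, "wy": 0, "wz": 0, "fingers": 0},
    {"dx": 0.04, "dy": 0, "dz": 0, "wx": 0, "wy": 0, "wz": 0, "fingers": 0},
    {"dx": 0.015, "dy": 0, "dz": 0, "wx": 0, "wy": 0, "wz": 0, "fingers": 0},
    {"dx": 0, "dy": 0, "dz": 0, "wx": 0, "wy": 0, "wz": 0, "fingers": 0},
  ],
)

```text
clock: 16.7
eef_pos: [439.1, -258.6, 10.9]
tool_rot: [-2.707, 1.571, 1.889]
force: [0.7, 0.4, -0.5]
width: 85.4
```

```bash
python3 st.py
python3 - <<'E'
from h import *
plan([439,-257,-2],down(-97),fingers=0,n=2)
a=snap('side','s10.png');cv2.imwrite('pics/s10c.png',cv2.resize(a[240:340,180:280,::-1],None,fx=5,fy=5))
E
```

```text
q [ 0.17  0.86  0.48  2.06 -0.95  0.45 -0.3 ] p [ 439.1 -258.6   10.9] t 16.7 F [ 0.7  0.4 -0.5] w 85.4
x [-0.  0. -1.] z [-0.116 -0.993 -0.   ]
dist 13.0 rot [ 0.3 -0.   0. ] n 2
{"dx": 0.009, "dy": 0, "dz": -0.001, "wx": 0.026, "wy": -0.001, "wz": 0, "fingers": 0}
{"dx": 0.009, "dy": 0, "dz": -0.001, "wx": 0.026, "wy": -0.001, "wz": 0, "fingers": 0}
{"dx": 0.009, "dy": 0, "dz": -0.001, "wx": 0.026, "wy": -0.001, "wz": 0, "fingers": 0}
```

View pics/s10c.png

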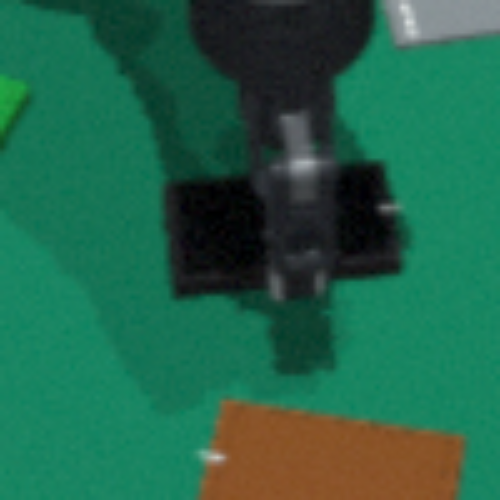

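Request:
servo_tool(
  rows=[
    {"dx": 0.009, "dy": 0, "dz": -0.001, "wx": 0, "wy": 0, "wz": 0, "fingers": 0},
    {"dx": 0.007, "dy": 0, "dz": -0.001, "wx": 0, "wy": 0, "wz": 0, "fingers": 0},
    {"dx": 0, "dy": 0, "dz": 0, "wx": 0, "wy": 0, "wz": 0, "fingers": 0.3},
    {"dx": 0, "dy": 0, "dz": 0, "wx": 0, "wy": 0, "wz": 0, "fingers": 1},
    {"dx": 0, "dy": 0, "dz": 0, "wx": 0, "wy": 0, "wz": 0, "fingers": 1},
  ],
)

```text
clock: 17.38
eef_pos: [439.3, -256.9, -0.6]
tool_rot: [1.439, 1.57, -0.249]
force: [-0.5, 1.1, 4.5]
width: 54.4
```

Request:
servo_tool(
  rows=[
    {"dx": 0, "dy": 0, "dz": 0, "wx": 0, "wy": 0, "wz": 0, "fingers": 1},
    {"dx": 0, "dy": 0, "dz": 0, "wx": 0, "wy": 0, "wz": 0, "fingers": 1},
  ],
)

```text
clock: 17.62
eef_pos: [439.3, -256.9, -0.6]
tool_rot: [1.454, 1.57, -0.234]
force: [-1.0, 0.9, 5.0]
width: 54.3
```

```bash
python3 st.py
```

```text
q [ 0.18  0.88  0.45  2.07 -0.97  0.42 -0.28] p [ 439.3 -256.9   -0.6] t 17.625 F [-1.   0.9  5. ] w 54.3
x [ 0.001 -0.    -1.   ] z [-0.117 -0.993  0.   ]
```

Request:
servo_tool(
  rows=[
    {"dx": -0.03, "dy": 0, "dz": 0, "wx": 0, "wy": 0, "wz": 0, "fingers": 1},
    {"dx": -0.05, "dy": 0, "dz": 0, "wx": 0, "wy": 0, "wz": 0, "fingers": 1},
    {"dx": -0.05, "dy": 0, "dz": 0, "wx": 0, "wy": 0, "wz": 0, "fingers": 1},
  ],
)

```text
clock: 18.0
eef_pos: [438.9, -256.8, 97.3]
tool_rot: [-1.268, 1.57, -2.956]
force: [0.5, -0.4, -0.9]
width: 54.2
```

```bash
cat >> h.py <<'E'
STOP=np.array([608.4,176.1]); OY=np.array([.0628,.998]); OX=np.array([.998,-.0628])
def lane(d,z,x=0): return np.array([*(STOP-d*OY+x*OX),z])
E
python3 st.py
python3 - <<'E'
from h import *
plan(lane(64,90),down(-93.6),fingers=1,n=8)
E
```

```text
q [ 0.05  0.74  0.67  2.04 -0.78  0.63 -0.44] p [ 438.9 -256.8   97.3] t 18.0 F [ 0.5 -0.4 -0.9] w 54.2
x [-0.001 -0.    -1.   ] z [-0.117 -0.993  0.   ]
dist 404.4 rot [-3.1  0.   0. ] n 8
{"dx": 0.001, "dy": 0.02, "dz": -0.064, "wx": -0.065, "wy": 0, "wz": 0.001, "fingers": 1}
{"dx": 0.001, "dy": 0.022, "dz": -0.064, "wx": -0.065, "wy": 0, "wz": 0.001, "fingers": 1}
{"dx": 0.001, "dy": 0.023, "dz": -0.063, "wx": -0.065, "wy": 0, "wz": 0.001, "fingers": 1}
```

Request:
servo_tool(
  rows=[
    {"dx": 0, "dy": 0.02, "dz": -0.064, "wx": -0.065, "wy": 0, "wz": 0, "fingers": 1},
    {"dx": 0, "dy": 0.021, "dz": -0.064, "wx": -0.065, "wy": 0, "wz": 0, "fingers": 1},
    {"dx": 0, "dy": 0.021, "dz": -0.064, "wx": -0.065, "wy": 0, "wz": 0, "fingers": 1},
    {"dx": 0, "dy": 0.021, "dz": -0.064, "wx": -0.065, "wy": 0, "wz": 0, "fingers": 1},
    {"dx": 0, "dy": 0.022, "dz": -0.064, "wx": -0.065, "wy": 0, "wz": 0, "fingers": 1},
  ],
)

```text
clock: 18.62
eef_pos: [542.8, -24.6, 96.3]
tool_rot: [0.388, 1.57, -1.266]
force: [0.6, -0.0, -1.1]
width: 54.2
```

Request:
servo_tool(
  rows=[
    {"dx": 0, "dy": 0.022, "dz": -0.063, "wx": -0.065, "wy": 0, "wz": 0, "fingers": 1},
    {"dx": 0, "dy": 0.022, "dz": -0.063, "wx": -0.065, "wy": 0, "wz": 0, "fingers": 1},
    {"dx": 0, "dy": 0.023, "dz": -0.063, "wx": -0.065, "wy": 0, "wz": 0, "fingers": 1},
    {"dx": 0, "dy": 0, "dz": 0, "wx": 0, "wy": 0, "wz": 0, "fingers": 1},
  ],
)

```text
clock: 19.12
eef_pos: [603.9, 117.5, 95.3]
tool_rot: [3.108, 1.568, 1.483]
force: [0.7, -0.6, -1.8]
width: 54.4
```

```bash
python3 st.py
python3 - <<'E'
from h import *
plan(lane(64,4),down(-93.6),fingers=1,n=3)
a=snap('side','s11.png');cv2.imwrite('pics/s11c.png',cv2.resize(a[80:230,180:330,::-1],None,fx=3.5,fy=3.5))
E
```

```text
q [-0.67  0.88  0.75  1.75 -0.79  0.84 -1.16] p [603.9 117.5  95.3] t 19.125 F [ 0.7 -0.6 -1.8] w 54.4
x [ 0.     0.002 -1.   ] z [-0.054 -0.999 -0.002]
dist 91.5 rot [ 0.5 -0.1 -0. ] n 3
{"dx": 0.041, "dy": 0, "dz": 0.002, "wx": 0.029, "wy": -0.008, "wz": 0, "fingers": 1}
{"dx": 0.041, "dy": 0, "dz": 0.002, "wx": 0.029, "wy": -0.008, "wz": 0, "fingers": 1}
{"dx": 0.041, "dy": 0, "dz": 0.002, "wx": 0.029, "wy": -0.008, "wz": 0, "fingers": 1}
```

View pics/s11c.png

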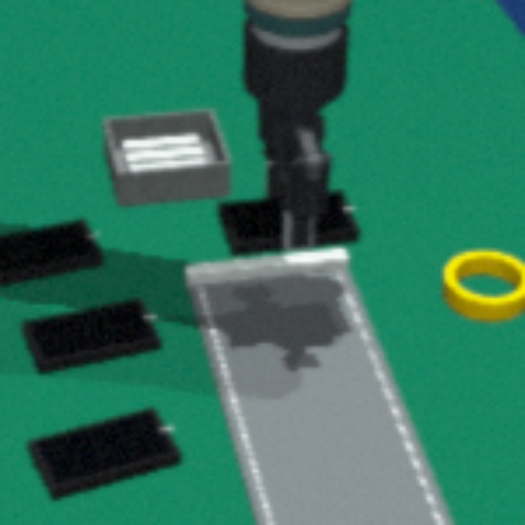

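Display is held level. Lowering onto the plate.

Request:
servo_tool(
  rows=[
    {"dx": 0.04, "dy": 0, "dz": 0.003, "wx": 0.1, "wy": 0, "wz": 0, "fingers": 1},
    {"dx": 0.04, "dy": 0, "dz": 0.003, "wx": 0, "wy": 0, "wz": 0, "fingers": 1},
    {"dx": 0.03, "dy": 0, "dz": 0.001, "wx": 0, "wy": 0, "wz": 0, "fingers": 1},
    {"dx": 0.007, "dy": 0, "dz": 0, "wx": 0, "wy": 0, "wz": 0, "fingers": 1},
    {"dx": 0, "dy": 0, "dz": 0, "wx": 0, "wy": 0, "wz": 0, "fingers": 1},
  ],
)

```text
clock: 19.8
eef_pos: [603.1, 105.5, 8.8]
tool_rot: [0.61, 1.57, -1.034]
force: [0.0, 0.5, -2.2]
width: 53.9
```

```bash
python3 st.py
```

```text
q [-0.6   0.99  0.65  1.78 -0.91  0.7  -1.07] p [603.1 105.5   8.8] t 19.8 F [ 0.   0.5 -2.2] w 53.9
x [ 0.    -0.001 -1.   ] z [-0.073 -0.997  0.001]
```

Request:
servo_tool(
  rows=[
    {"dx": 0.005, "dy": 0, "dz": 0, "wx": -0.1, "wy": 0, "wz": 0, "fingers": 1},
    {"dx": 0.003, "dy": 0, "dz": 0, "wx": 0, "wy": 0, "wz": 0, "fingers": 1},
    {"dx": 0, "dy": 0, "dz": 0, "wx": 0, "wy": 0, "wz": 0, "fingers": 1},
  ],
)

```text
clock: 20.18
eef_pos: [602.9, 106.2, 2.7]
tool_rot: [1.312, 1.57, -0.321]
force: [0.2, -0.2, -0.4]
width: 54.3
```

```bash
python3 st.py
```

```text
q [-0.59  1.    0.64  1.78 -0.91  0.69 -1.06] p [602.9 106.2   2.7] t 20.175 F [ 0.2 -0.2 -0.4] w 54.3
x [ 0. -0. -1.] z [-0.062 -0.998  0.   ]
```

Request:
servo_tool(
  rows=[
    {"dx": 0, "dy": 0, "dz": 0, "wx": 0, "wy": 0, "wz": 0, "fingers": 0},
    {"dx": 0, "dy": 0, "dz": 0, "wx": 0, "wy": 0, "wz": 0, "fingers": 0},
    {"dx": 0, "dy": 0, "dz": 0, "wx": 0, "wy": 0, "wz": 0, "fingers": 0},
    {"dx": -0.03, "dy": 0, "dz": 0, "wx": 0, "wy": 0, "wz": 0, "fingers": 0},
    {"dx": -0.05, "dy": 0, "dz": 0, "wx": 0, "wy": 0, "wz": 0, "fingers": 0},
  ],
)

```text
clock: 20.8
eef_pos: [602.2, 105.8, 63.5]
tool_rot: [-1.012, 1.569, -2.646]
force: [0.4, 0.2, 0.7]
width: 86.0
```

```bash
python3 st.py
python3 - <<'E'
from h import *
plan(lane(132,40),down(-93.6),fingers=1,n=2)
a=snap('side','s12.png');b=snap('top','t12.png')
c=np.hstack([cv2.resize(b[100:220,140:260,::-1],None,fx=3.3,fy=3.3),cv2.resize(a[100:220,200:320,::-1],None,fx=3.3,fy=3.3)]);cv2.imwrite('pics/c12.png',c)
E
```

```text
q [-0.63  0.92  0.72  1.77 -0.83  0.79 -1.12] p [602.2 105.8  63.5] t 20.8 F [0.4 0.2 0.7] w 86.0
x [-0.001 -0.001 -1.   ] z [-0.063 -0.998  0.001]
dist 65.8 rot [0.  0.1 0.1] n 2
{"dx": 0.016, "dy": 0.001, "dz": 0.041, "wx": 0, "wy": 0.004, "wz": 0.007, "fingers": 1}
{"dx": 0.016, "dy": 0.001, "dz": 0.041, "wx": 0, "wy": 0.004, "wz": 0.007, "fingers": 1}
{"dx": 0.016, "dy": 0.001, "dz": 0.041, "wx": 0, "wy": 0.004, "wz": 0.007, "fingers": 1}
```

View pics/c12.png

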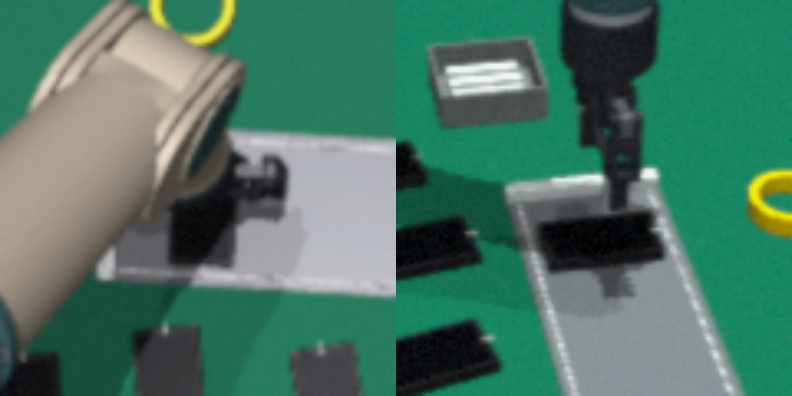

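Request:
servo_tool(
  rows=[
    {"dx": 0, "dy": 0, "dz": 0.041, "wx": 0, "wy": 0, "wz": 0, "fingers": 1},
    {"dx": 0, "dy": 0, "dz": 0.041, "wx": 0, "wy": 0, "wz": 0, "fingers": 1},
    {"dx": 0.025, "dy": 0, "dz": 0, "wx": 0, "wy": 0, "wz": 0, "fingers": 1},
    {"dx": 0.037, "dy": 0, "dz": 0, "wx": 0, "wy": 0, "wz": 0, "fingers": 1},
    {"dx": 0.012, "dy": 0, "dz": 0, "wx": 0, "wy": 0, "wz": 0, "fingers": 1},
  ],
)

```text
clock: 21.52
eef_pos: [597.8, 46.1, 5.3]
tool_rot: [-1.813, 1.568, 2.838]
force: [-0.7, 0.4, 0.6]
width: 0.2
```

```bash
python3 st.py
python3 - <<'E'
from h import *
plan(lane(85,7),down(-93.6),fingers=1,n=4)
a=snap('side','s13.png');b=snap('top','t13.png')
c=np.hstack([cv2.resize(b[100:220,140:260,::-1],None,fx=3.3,fy=3.3),cv2.resize(a[100:220,200:320,::-1],None,fx=3.3,fy=3.3)]);cv2.imwrite('pics/c13.png',c)
E
```

```text
q [-0.49  0.98  0.63  1.81 -0.91  0.67 -0.95] p [597.8  46.1   5.3] t 21.525 F [-0.7  0.4  0.6] w 0.2
x [-0.003  0.001 -1.   ] z [-0.061 -0.998 -0.001]
dist 45.5 rot [ 0.1 -0.   0.2] n 4
{"dx": -0.001, "dy": 0.001, "dz": -0.015, "wx": 0.003, "wy": -0.002, "wz": 0.007, "fingers": 1}
{"dx": -0.001, "dy": 0.001, "dz": -0.015, "wx": 0.003, "wy": -0.002, "wz": 0.007, "fingers": 1}
{"dx": -0.001, "dy": 0.001, "dz": -0.015, "wx": 0.003, "wy": -0.002, "wz": 0.007, "fingers": 1}
```

View pics/c13.png

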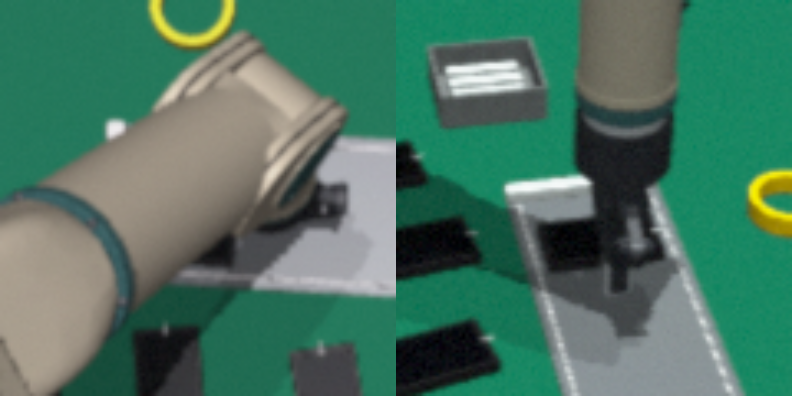

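Request:
servo_tool(
  rows=[
    {"dx": -0.002, "dy": 0.001, "dz": -0.013, "wx": 0, "wy": 0, "wz": 0, "fingers": 1},
    {"dx": 0, "dy": 0.001, "dz": -0.013, "wx": 0, "wy": 0, "wz": 0, "fingers": 1},
    {"dx": 0, "dy": 0.001, "dz": -0.013, "wx": 0, "wy": 0, "wz": 0, "fingers": 1},
    {"dx": 0, "dy": 0.001, "dz": -0.013, "wx": 0, "wy": 0, "wz": 0, "fingers": 1},
    {"dx": 0, "dy": 0, "dz": -0.012, "wx": 0, "wy": 0, "wz": 0, "fingers": 1},
  ],
)

```text
clock: 22.25
eef_pos: [605.2, 92.9, 8.7]
tool_rot: [0.809, 1.57, -0.824]
force: [-0.7, -1.7, 0.5]
width: -0.2
```

```bash
python3 st.py
```

```text
q [-0.57  0.99  0.65  1.78 -0.9   0.7  -1.04] p [605.2  92.9   8.7] t 22.25 F [-0.7 -1.7  0.5] w -0.2
x [ 0.001 -0.001 -1.   ] z [-0.062 -0.998  0.001]
```

Request:
servo_tool(
  rows=[
    {"dx": 0, "dy": 0, "dz": -0.005, "wx": 0, "wy": 0, "wz": 0, "fingers": 1},
    {"dx": 0, "dy": 0, "dz": -0.003, "wx": 0, "wy": 0, "wz": 0, "fingers": 1},
    {"dx": 0, "dy": 0, "dz": 0, "wx": 0, "wy": 0, "wz": 0, "fingers": 1},
  ],
)

```text
clock: 22.62
eef_pos: [605.5, 98.2, 8.7]
tool_rot: [0.936, 1.57, -0.698]
force: [-0.4, -0.7, 2.8]
width: 0.1
```

```bash
python3 st.py
python3 - <<'E'
from h import *
a=snap('side','s14.png');b=snap('top','t14.png')
c=np.hstack([cv2.resize(b[100:220,140:260,::-1],None,fx=3.3,fy=3.3),cv2.resize(a[100:220,200:320,::-1],None,fx=3.3,fy=3.3)]);cv2.imwrite('pics/c14.png',c)
E
```

```text
q [-0.58  0.99  0.65  1.78 -0.9   0.7  -1.05] p [605.5  98.2   8.7] t 22.625 F [-0.4 -0.7  2.8] w 0.1
x [ 0. -0. -1.] z [-0.063 -0.998  0.   ]
```

View pics/c14.png

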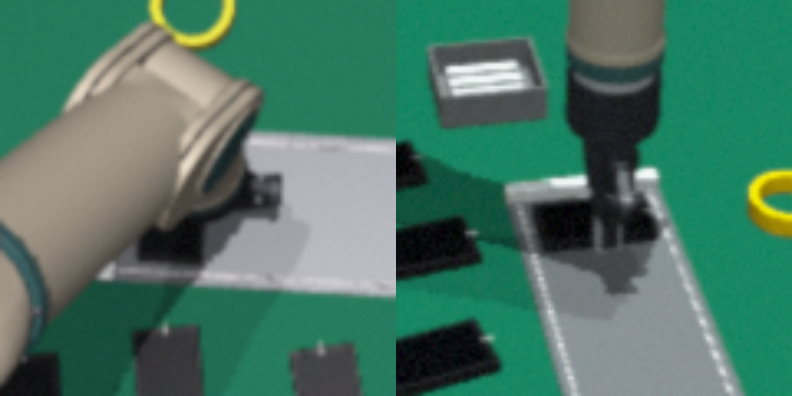

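Request:
servo_tool(
  rows=[
    {"dx": 0, "dy": 0, "dz": -0.004, "wx": 0, "wy": 0, "wz": 0, "fingers": 1},
    {"dx": 0, "dy": 0, "dz": -0.004, "wx": 0, "wy": 0, "wz": 0, "fingers": 1},
    {"dx": 0, "dy": 0, "dz": 0, "wx": 0, "wy": 0, "wz": 0, "fingers": 1},
  ],
)

```text
clock: 23.1
eef_pos: [605.9, 104.4, 8.6]
tool_rot: [0.943, 1.57, -0.69]
force: [0.9, -2.2, 3.6]
width: -0.3
```

Request:
servo_tool(
  rows=[
    {"dx": 0, "dy": 0, "dz": -0.003, "wx": 0, "wy": 0, "wz": 0, "fingers": 1},
    {"dx": 0, "dy": 0, "dz": 0, "wx": 0, "wy": 0, "wz": 0, "fingers": 1},
  ],
)

```text
clock: 23.35
eef_pos: [606.1, 106.5, 8.6]
tool_rot: [0.836, 1.57, -0.797]
force: [-0.2, -2.2, 3.3]
width: 0.2
```

Request:
servo_tool(
  rows=[
    {"dx": 0, "dy": 0, "dz": -0.003, "wx": 0, "wy": 0, "wz": 0, "fingers": 1},
    {"dx": 0, "dy": 0, "dz": 0, "wx": 0, "wy": 0, "wz": 0, "fingers": 1},
  ],
)

```text
clock: 23.6
eef_pos: [606.2, 108.8, 8.6]
tool_rot: [0.782, 1.57, -0.851]
force: [-0.0, -3.6, 5.1]
width: -0.1
```

Request:
servo_tool(
  rows=[
    {"dx": 0, "dy": 0, "dz": -0.003, "wx": 0, "wy": 0, "wz": 0, "fingers": 1},
    {"dx": 0, "dy": 0, "dz": 0, "wx": 0, "wy": 0, "wz": 0, "fingers": 1},
  ],
)

```text
clock: 23.85
eef_pos: [606.3, 111.1, 8.6]
tool_rot: [0.726, 1.57, -0.908]
force: [0.0, -2.8, 5.4]
width: 0.0
```

Run:
```python
from h import *
a=snap('side','s15.png');b=snap('top','t15.png')
c=np.hstack([cv2.resize(b[130:200,150:220,::-1],None,fx=5.6,fy=5.6),cv2.resize(a[130:200,220:290,::-1],None,fx=5.6,fy=5.6)]);cv2.imwrite('pics/c15.png',c)
```

```text
(no output)
```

View pics/c15.png

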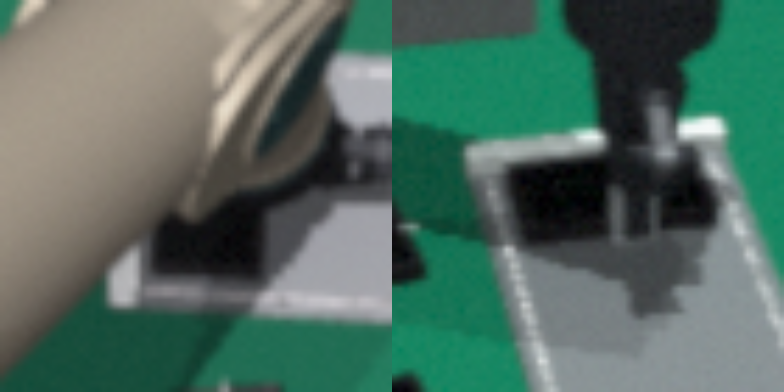

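Request:
servo_tool(
  rows=[
    {"dx": 0, "dy": 0, "dz": -0.003, "wx": 0, "wy": 0, "wz": 0, "fingers": 1},
    {"dx": 0, "dy": 0, "dz": 0, "wx": 0, "wy": 0, "wz": 0, "fingers": 1},
  ],
)

```text
clock: 24.2
eef_pos: [606.5, 113.3, 8.6]
tool_rot: [0.722, 1.57, -0.911]
force: [0.2, -4.3, 5.0]
width: 0.1
```

Request:
servo_tool(
  rows=[
    {"dx": 0, "dy": 0, "dz": -0.002, "wx": 0, "wy": 0, "wz": 0, "fingers": 1},
    {"dx": 0, "dy": 0, "dz": 0, "wx": 0, "wy": 0, "wz": 0, "fingers": 1},
  ],
)

```text
clock: 24.45
eef_pos: [606.5, 114.7, 8.6]
tool_rot: [0.562, 1.57, -1.072]
force: [-0.5, -3.4, 4.8]
width: 0.2
```

Request:
servo_tool(
  rows=[
    {"dx": 0, "dy": 0, "dz": -0.002, "wx": 0, "wy": 0, "wz": 0, "fingers": 1},
    {"dx": 0, "dy": 0, "dz": 0, "wx": 0, "wy": 0, "wz": 0, "fingers": 1},
  ],
)

```text
clock: 24.7
eef_pos: [606.6, 116.2, 8.6]
tool_rot: [0.616, 1.57, -1.017]
force: [-0.4, -3.9, 5.1]
width: -0.2
```

Run:
```python
from h import *
a=snap('side','s16.png');b=snap('top','t16.png')
c=np.hstack([cv2.resize(b[130:200,150:220,::-1],None,fx=5.6,fy=5.6),cv2.resize(a[130:200,220:290,::-1],None,fx=5.6,fy=5.6)]);cv2.imwrite('pics/c16.png',c)
```

```text
(no output)
```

View pics/c16.png

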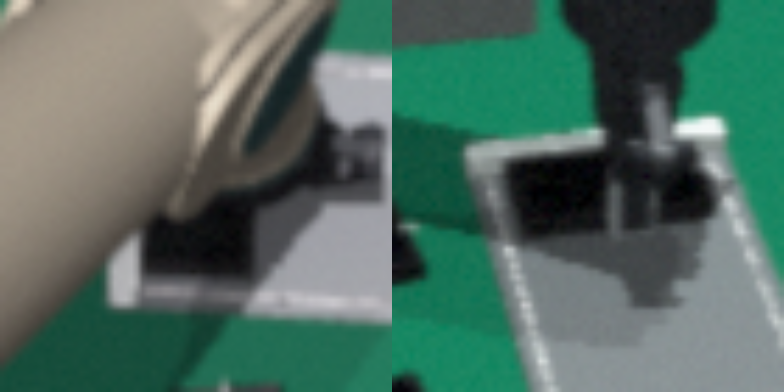

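Request:
servo_tool(
  rows=[
    {"dx": 0, "dy": 0, "dz": -0.002, "wx": 0, "wy": 0, "wz": 0, "fingers": 1},
    {"dx": 0, "dy": 0, "dz": 0, "wx": 0, "wy": 0, "wz": 0, "fingers": 1},
  ],
)

```text
clock: 25.05
eef_pos: [606.6, 116.3, 8.6]
tool_rot: [0.183, 1.568, -1.451]
force: [-0.6, -5.9, 5.0]
width: 0.2
```

Request:
servo_tool(
  rows=[
    {"dx": 0, "dy": 0, "dz": -0.002, "wx": 0, "wy": 0, "wz": 0, "fingers": 1},
    {"dx": 0, "dy": 0, "dz": 0, "wx": 0, "wy": 0, "wz": 0, "fingers": 1},
  ],
)

```text
clock: 25.3
eef_pos: [606.6, 116.4, 8.6]
tool_rot: [0.112, 1.567, -1.523]
force: [-1.2, -8.4, 5.1]
width: -0.3
```

Flush: the TCP stalls at y≈116.4 while Fy goes from −3.5 to −8.4 N. Backing off and moving to the next display.

Request:
servo_tool(
  rows=[
    {"dx": 0, "dy": 0, "dz": 0.02, "wx": 0, "wy": 0, "wz": 0, "fingers": 1},
    {"dx": -0.05, "dy": 0, "dz": 0.03, "wx": 0, "wy": 0, "wz": 0, "fingers": 0},
    {"dx": -0.06, "dy": 0, "dz": 0.03, "wx": 0, "wy": 0, "wz": 0, "fingers": 0},
    {"dx": -0.03, "dy": 0, "dz": 0.03, "wx": 0, "wy": 0, "wz": 0, "fingers": 0},
  ],
)

```text
clock: 25.8
eef_pos: [602.0, 38.1, 114.9]
tool_rot: [2.609, 1.568, 0.977]
force: [1.1, -0.3, 1.2]
width: 54.4
```

```bash
python3 st.py
python3 - <<'E'
from h import *
plan([433,-3,110],down(-81),fingers=0,n=5)
E
```

```text
q [-0.55  0.84  0.77  1.77 -0.76  0.85 -1.05] p [602.   38.1 114.9] t 25.8 F [ 1.1 -0.3  1.2] w 54.4
x [ 0.001  0.002 -1.   ] z [-0.061 -0.998 -0.002]
dist 174.0 rot [-12.5  -0.1  -0.1] n 5
{"dx": 0.001, "dy": -0.044, "dz": 0.014, "wx": -0.416, "wy": -0.004, "wz": -0.003, "fingers": 0}
{"dx": 0.001, "dy": -0.045, "dz": 0.01, "wx": -0.416, "wy": -0.004, "wz": -0.003, "fingers": 0}
{"dx": 0.001, "dy": -0.046, "dz": 0.006, "wx": -0.416, "wy": -0.004, "wz": -0.003, "fingers": 0}
```

Request:
servo_tool(
  rows=[
    {"dx": 0, "dy": -0.044, "dz": 0.014, "wx": -0.42, "wy": 0, "wz": 0, "fingers": 0},
    {"dx": 0, "dy": -0.045, "dz": 0.012, "wx": -0.42, "wy": 0, "wz": 0, "fingers": 0},
    {"dx": 0, "dy": -0.045, "dz": 0.01, "wx": -0.42, "wy": 0, "wz": 0, "fingers": 0},
    {"dx": 0, "dy": -0.046, "dz": 0.008, "wx": -0.42, "wy": 0, "wz": 0, "fingers": 0},
    {"dx": 0, "dy": -0.046, "dz": 0.006, "wx": -0.42, "wy": 0, "wz": 0, "fingers": 0},
  ],
)

```text
clock: 26.42
eef_pos: [431.1, -4.1, 113.0]
tool_rot: [-2.334, 1.569, 2.539]
force: [0.2, -0.3, -0.8]
width: 85.5
```

```bash
python3 st.py; python3 meas.py t17.png |grep -v white
python3 - <<'E'
from h import *
plan([433,-3,15],down(-81),fingers=0,n=3)
a=snap('side','s17.png');b=cv2.imread('pics/t17.png')
c=np.hstack([cv2.resize(b[120:240,130:250],None,fx=3.3,fy=3.3),cv2.resize(a[130:250,170:290,::-1],None,fx=3.3,fy=3.3)]);cv2.imwrite('pics/c17.png',c)
E
```

```text
q [-0.49  0.63  0.65  2.23 -0.79  0.53 -0.64] p [431.1  -4.1 113. ] t 26.425 F [ 0.2 -0.3 -0.8] w 85.5
x [-0.001  0.001 -1.   ] z [ 0.16  -0.987 -0.001]
disp [427.3 251.2 427.5 251.1 100.7  58.5   5.3 723.3] [148.2 224.9]
disp [460.5 135.5 454.2 132.1  92.4  59.2   4.3 524.3] [189.4 212.7]
disp [ 579.7 -339.1  586.7 -353.1   90.3   90.    75.7  467.5] [358.9 168.9]
disp [605.7 147.9 605.6 147.8  99.1  55.1  -3.6 641.8] [185.7 161.4]
pad [ 191.4   84.2  240.5  113.4  323.3  111.1   17.3 1297.8] [205.2 297.1]
dist 98.3 rot [ 0.1 -0.2  0.4] n 3
{"dx": 0.044, "dy": 0.004, "dz": 0, "wx": 0.005, "wy": -0.011, "wz": 0.023, "fingers": 0}
{"dx": 0.044, "dy": 0.004, "dz": 0, "wx": 0.005, "wy": -0.011, "wz": 0.023, "fingers": 0}
{"dx": 0.044, "dy": 0.004, "dz": 0, "wx": 0.005, "wy": -0.011, "wz": 0.023, "fingers": 0}
```

View pics/c17.png

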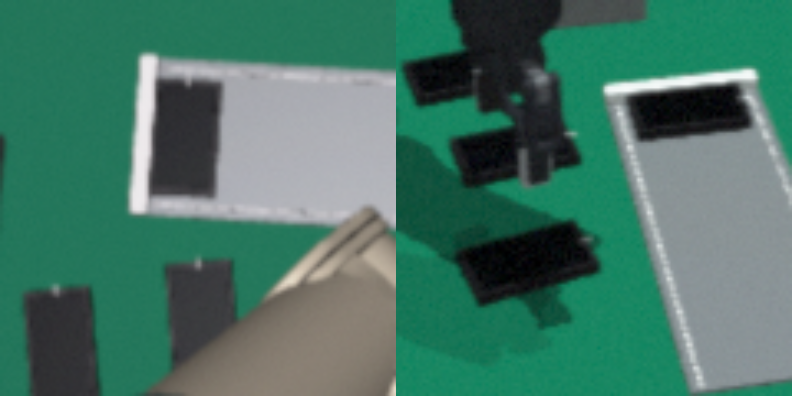

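Display 1 sits flush on the bar: measured at (605.6,147.8), −3.6°, about 1 mm off the lane centre. Next I grasp the second.

Request:
servo_tool(
  rows=[
    {"dx": 0.045, "dy": 0.003, "dz": 0, "wx": 0, "wy": 0, "wz": 0, "fingers": 0},
    {"dx": 0.045, "dy": 0.001, "dz": 0, "wx": 0, "wy": 0, "wz": 0, "fingers": 0},
    {"dx": 0.045, "dy": 0, "dz": 0, "wx": 0, "wy": 0, "wz": 0, "fingers": 0},
    {"dx": 0.01, "dy": 0, "dz": 0, "wx": 0, "wy": 0, "wz": 0, "fingers": 0},
    {"dx": 0, "dy": 0, "dz": 0, "wx": 0, "wy": 0, "wz": 0, "fingers": 0},
  ],
)

```text
clock: 27.15
eef_pos: [437.0, -4.4, 5.6]
tool_rot: [-1.796, 1.569, 3.074]
force: [0.3, -0.4, 1.1]
width: 85.3
```

```bash
python3 st.py
python3 - <<'E'
from h import *
plan([433,-3,-1.5],down(-81),fingers=0,n=1)
a=snap('side','s18.png');cv2.imwrite('pics/c18.png',cv2.resize(a[150:250,170:270,::-1],None,fx=4,fy=4))
E
```

```text
q [-0.25  0.8   0.29  2.25 -1.1   0.24 -0.37] p [437.   -4.4   5.6] t 27.15 F [ 0.3 -0.4  1.1] w 85.3
x [-0.002  0.    -1.   ] z [ 0.157 -0.988 -0.   ]
dist 8.3 rot [ 0.  -0.   0.1] n 1
{"dx": 0.009, "dy": -0.005, "dz": -0.003, "wx": 0.001, "wy": -0.004, "wz": 0.019, "fingers": 0}
{"dx": 0.009, "dy": -0.005, "dz": -0.003, "wx": 0.001, "wy": -0.004, "wz": 0.019, "fingers": 0}
{"dx": 0.009, "dy": -0.005, "dz": -0.003, "wx": 0.001, "wy": -0.004, "wz": 0.019, "fingers": 0}
```

View pics/c18.png

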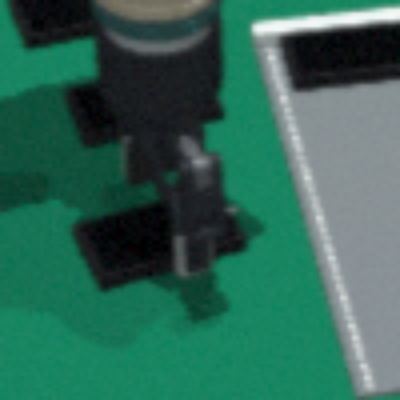

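Request:
servo_tool(
  rows=[
    {"dx": 0.009, "dy": 0, "dz": -0.001, "wx": 0, "wy": 0, "wz": 0, "fingers": 0},
    {"dx": 0.001, "dy": 0, "dz": 0, "wx": 0, "wy": 0, "wz": 0, "fingers": 0.2},
    {"dx": 0, "dy": 0, "dz": 0, "wx": 0, "wy": 0, "wz": 0, "fingers": 1},
    {"dx": 0, "dy": 0, "dz": 0, "wx": 0, "wy": 0, "wz": 0, "fingers": 1},
    {"dx": 0, "dy": 0, "dz": 0, "wx": 0, "wy": 0, "wz": 0, "fingers": 1},
  ],
)

```text
clock: 27.82
eef_pos: [438.8, -3.4, 1.2]
tool_rot: [-1.867, 1.566, 3.003]
force: [-1.3, 0.7, 8.2]
width: 54.1
```

```bash
python3 st.py
```

```text
q [-0.25  0.81  0.29  2.24 -1.1   0.23 -0.37] p [438.8  -3.4   1.2] t 27.825 F [-1.3  0.7  8.2] w 54.1
x [-0.005  0.001 -1.   ] z [ 0.157 -0.988 -0.002]
```

Request:
servo_tool(
  rows=[
    {"dx": -0.03, "dy": 0, "dz": 0, "wx": 0, "wy": 0, "wz": 0, "fingers": 1},
    {"dx": -0.05, "dy": 0, "dz": 0, "wx": 0, "wy": 0, "wz": 0, "fingers": 1},
    {"dx": -0.05, "dy": 0, "dz": 0, "wx": 0, "wy": 0, "wz": 0, "fingers": 1},
  ],
)

```text
clock: 28.2
eef_pos: [438.6, -3.7, 99.0]
tool_rot: [-1.673, 1.564, -3.087]
force: [1.2, 1.0, -2.0]
width: 54.1
```

```bash
python3 st.py
python3 - <<'E'
from h import *
print(lane(120,60,5.8))
plan(lane(120,60,5.8),down(-93.6),fingers=1,n=5)
E
```

```text
q [-0.48  0.67  0.64  2.21 -0.84  0.53 -0.6 ] p [438.6  -3.7  99. ] t 28.2 F [ 1.2  1.  -2. ] w 54.1
x [-0.007 -0.    -1.   ] z [ 0.157 -0.988 -0.001]
[606.6524   55.97576  60.     ]
dist 182.5 rot [12.6  0.   0.4] n 5
{"dx": 0.01, "dy": 0.047, "dz": -0.009, "wx": 0.42, "wy": 0, "wz": 0.014, "fingers": 1}
{"dx": 0.01, "dy": 0.046, "dz": -0.013, "wx": 0.42, "wy": 0, "wz": 0.014, "fingers": 1}
{"dx": 0.01, "dy": 0.045, "dz": -0.017, "wx": 0.42, "wy": 0, "wz": 0.014, "fingers": 1}
```

Request:
servo_tool(
  rows=[
    {"dx": 0.01, "dy": 0.047, "dz": -0.009, "wx": 0.42, "wy": 0, "wz": 0.014, "fingers": 1},
    {"dx": 0.01, "dy": 0.047, "dz": -0.011, "wx": 0.42, "wy": 0, "wz": 0.014, "fingers": 1},
    {"dx": 0.01, "dy": 0.046, "dz": -0.013, "wx": 0.42, "wy": 0, "wz": 0.014, "fingers": 1},
    {"dx": 0.01, "dy": 0.046, "dz": -0.015, "wx": 0.42, "wy": 0, "wz": 0.014, "fingers": 1},
    {"dx": 0.01, "dy": 0.045, "dz": -0.017, "wx": 0.42, "wy": 0, "wz": 0.014, "fingers": 1},
  ],
)

```text
clock: 28.82
eef_pos: [609.4, 57.7, 59.5]
tool_rot: [1.879, 1.57, 0.245]
force: [0.6, -0.3, -0.0]
width: 54.1
```

```bash
python3 st.py
python3 - <<'E'
from h import *
plan(lane(120,8,5.8),down(-93.6),fingers=1,n=2)
a=snap('side','s19.png');cv2.imwrite('pics/c19.png',cv2.resize(a[120:240,190:310,::-1],None,fx=4,fy=4))
E
```

```text
q [-0.56  0.93  0.73  1.77 -0.86  0.79 -1.02] p [609.4  57.7  59.5] t 28.825 F [ 0.6 -0.3 -0. ] w 54.1
x [ 0.  0. -1.] z [-0.064 -0.998 -0.   ]
dist 51.6 rot [-0. -0. -0.] n 2
{"dx": 0.034, "dy": -0.002, "dz": 0.001, "wx": -0.004, "wy": -0.001, "wz": -0.002, "fingers": 1}
{"dx": 0.034, "dy": -0.002, "dz": 0.001, "wx": -0.004, "wy": -0.001, "wz": -0.002, "fingers": 1}
{"dx": 0.034, "dy": -0.002, "dz": 0.001, "wx": -0.004, "wy": -0.001, "wz": -0.002, "fingers": 1}
```

View pics/c19.png

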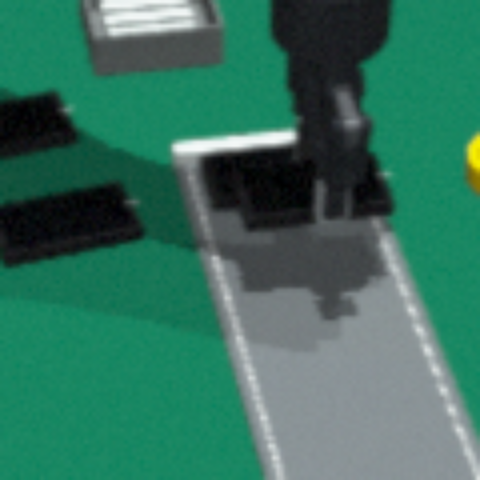

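Request:
servo_tool(
  rows=[
    {"dx": 0.034, "dy": -0.002, "dz": 0.001, "wx": 0, "wy": 0, "wz": 0, "fingers": 1},
    {"dx": 0.03, "dy": -0.001, "dz": 0.001, "wx": 0, "wy": 0, "wz": 0, "fingers": 1},
    {"dx": 0.008, "dy": 0, "dz": 0, "wx": 0, "wy": 0, "wz": 0, "fingers": 1},
    {"dx": 0, "dy": 0, "dz": 0, "wx": 0, "wy": 0, "wz": 0, "fingers": 1},
  ],
)

```text
clock: 29.38
eef_pos: [606.2, 55.3, 5.7]
tool_rot: [1.641, 1.57, 0.007]
force: [0.2, -0.7, -1.3]
width: 54.0
```

```bash
python3 st.py
```

```text
q [-0.52  1.    0.66  1.79 -0.93  0.7  -0.96] p [606.2  55.3   5.7] t 29.375 F [ 0.2 -0.7 -1.3] w 54.0
x [ 0.001  0.    -1.   ] z [-0.063 -0.998 -0.   ]
```

Lower about 1.5 mm more, release, lift, shut the fingers, move behind the display and go down.

Request:
servo_tool(
  rows=[
    {"dx": 0.002, "dy": 0, "dz": 0, "wx": 0, "wy": 0, "wz": 0, "fingers": 1},
    {"dx": 0, "dy": 0, "dz": 0, "wx": 0, "wy": 0, "wz": 0, "fingers": 0},
    {"dx": 0, "dy": 0, "dz": 0, "wx": 0, "wy": 0, "wz": 0, "fingers": 0},
    {"dx": 0, "dy": 0, "dz": 0, "wx": 0, "wy": 0, "wz": 0, "fingers": 0},
    {"dx": -0.03, "dy": 0, "dz": 0, "wx": 0, "wy": 0, "wz": 0, "fingers": 0},
  ],
)

```text
clock: 30.0
eef_pos: [605.2, 55.7, 26.3]
tool_rot: [-1.53, 1.569, 3.12]
force: [0.4, 0.5, 0.7]
width: 85.2
```

Request:
servo_tool(
  rows=[
    {"dx": -0.045, "dy": 0, "dz": 0, "wx": 0, "wy": 0, "wz": 0, "fingers": 0},
    {"dx": 0, "dy": -0.004, "dz": 0.03, "wx": 0, "wy": 0, "wz": 0, "fingers": 1},
    {"dx": 0, "dy": -0.004, "dz": 0.035, "wx": 0, "wy": 0, "wz": 0, "fingers": 1},
    {"dx": 0.03, "dy": 0, "dz": 0, "wx": 0, "wy": 0, "wz": 0, "fingers": 1},
    {"dx": 0.03, "dy": 0, "dz": 0, "wx": 0, "wy": 0, "wz": 0, "fingers": 1},
  ],
)

```text
clock: 30.62
eef_pos: [597.7, 8.7, 14.7]
tool_rot: [2.444, 1.569, 0.811]
force: [0.4, 0.5, -0.0]
width: 12.1
```

```bash
python3 st.py
python3 - <<'E'
from h import *
print(lane(56+56+3.8,7))
plan(lane(56+56+3.8+8,7.5),down(-93.6),fingers=1,n=4)
a=snap('side','s20.png');cv2.imwrite('pics/c20.png',cv2.resize(a[120:240,190:310,::-1],None,fx=4,fy=4))
E
```

```text
q [-0.45  0.97  0.66  1.82 -0.92  0.69 -0.87] p [597.7   8.7  14.7] t 30.625 F [ 0.4  0.5 -0. ] w 12.1
x [ 0.002  0.002 -1.   ] z [-0.062 -0.998 -0.002]
[601.12776  60.5316    7.     ]
dist 44.5 rot [ 0.1 -0.1 -0.1] n 4
{"dx": 0.002, "dy": 0, "dz": -0.015, "wx": 0.003, "wy": -0.004, "wz": -0.003, "fingers": 1}
{"dx": 0.002, "dy": 0, "dz": -0.015, "wx": 0.003, "wy": -0.004, "wz": -0.003, "fingers": 1}
{"dx": 0.002, "dy": 0, "dz": -0.015, "wx": 0.003, "wy": -0.004, "wz": -0.003, "fingers": 1}
```

View pics/c20.png

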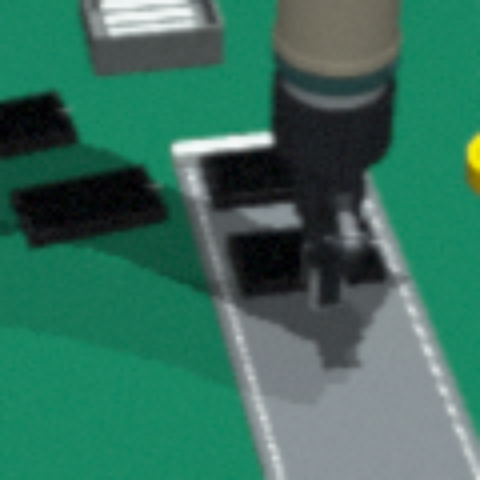

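The display third from the left seems to have been nudged on the bench (crop (90,205)), so I'll re-measure it before picking it. Pushing now.

Request:
servo_tool(
  rows=[
    {"dx": 0.008, "dy": 0, "dz": 0, "wx": 0, "wy": 0, "wz": 0, "fingers": 1},
    {"dx": 0, "dy": 0, "dz": -0.014, "wx": 0, "wy": 0, "wz": 0, "fingers": 1},
    {"dx": 0, "dy": 0, "dz": -0.014, "wx": 0, "wy": 0, "wz": 0, "fingers": 1},
    {"dx": 0, "dy": 0, "dz": -0.014, "wx": 0, "wy": 0, "wz": 0, "fingers": 1},
    {"dx": 0, "dy": 0, "dz": -0.012, "wx": 0, "wy": 0, "wz": 0, "fingers": 1},
  ],
)

```text
clock: 31.3
eef_pos: [600.3, 48.8, 9.9]
tool_rot: [1.642, 1.569, 0.01]
force: [0.5, -1.1, -0.3]
width: 0.1
```

Request:
servo_tool(
  rows=[
    {"dx": 0, "dy": 0, "dz": -0.007, "wx": 0, "wy": 0, "wz": 0, "fingers": 1},
    {"dx": 0, "dy": 0, "dz": 0, "wx": 0, "wy": 0, "wz": 0, "fingers": 1},
  ],
)

```text
clock: 31.55
eef_pos: [600.3, 53.8, 9.6]
tool_rot: [2.117, 1.57, 0.484]
force: [-0.3, 0.7, 0.8]
width: 0.1
```

```bash
python3 st.py
```

```text
q [-0.52  0.99  0.66  1.81 -0.93  0.69 -0.95] p [600.3  53.8   9.6] t 31.55 F [-0.3  0.7  0.8] w 0.1
x [ 0.001  0.001 -1.   ] z [-0.062 -0.998 -0.001]
```

Request:
servo_tool(
  rows=[
    {"dx": 0, "dy": 0, "dz": -0.005, "wx": 0, "wy": 0, "wz": 0, "fingers": 1},
    {"dx": 0, "dy": 0, "dz": -0.003, "wx": 0, "wy": 0, "wz": 0, "fingers": 1},
    {"dx": 0, "dy": 0, "dz": 0, "wx": 0, "wy": 0, "wz": 0, "fingers": 1},
  ],
)

```text
clock: 31.92
eef_pos: [600.7, 59.1, 9.5]
tool_rot: [1.78, 1.57, 0.147]
force: [-1.4, 0.0, -0.5]
width: 0.2
```

Request:
servo_tool(
  rows=[
    {"dx": 0, "dy": 0, "dz": -0.002, "wx": 0, "wy": 0, "wz": 0, "fingers": 1},
    {"dx": 0, "dy": 0, "dz": 0, "wx": 0, "wy": 0, "wz": 0, "fingers": 1},
  ],
)

```text
clock: 32.17
eef_pos: [600.7, 60.5, 9.5]
tool_rot: [1.68, 1.57, 0.046]
force: [-0.6, -0.4, -0.5]
width: 0.0
```

Request:
servo_tool(
  rows=[
    {"dx": 0, "dy": 0, "dz": -0.002, "wx": 0, "wy": 0, "wz": 0, "fingers": 1},
    {"dx": 0, "dy": 0, "dz": 0, "wx": 0, "wy": 0, "wz": 0, "fingers": 1},
  ],
)

```text
clock: 32.42
eef_pos: [600.8, 60.6, 9.6]
tool_rot: [0.578, 1.569, -1.056]
force: [-0.7, -4.0, 0.1]
width: -0.2
```

Request:
servo_tool(
  rows=[
    {"dx": 0, "dy": 0, "dz": -0.002, "wx": 0, "wy": 0, "wz": 0, "fingers": 1},
    {"dx": 0, "dy": 0, "dz": 0, "wx": 0, "wy": 0, "wz": 0, "fingers": 1},
    {"dx": 0, "dy": 0, "dz": 0.02, "wx": 0, "wy": 0, "wz": 0, "fingers": 1},
    {"dx": -0.06, "dy": 0, "dz": 0.04, "wx": 0, "wy": 0, "wz": 0, "fingers": 0},
    {"dx": -0.07, "dy": 0, "dz": 0.04, "wx": 0, "wy": 0, "wz": 0, "fingers": 0},
  ],
)

```text
clock: 33.05
eef_pos: [595.5, -11.2, 107.3]
tool_rot: [-2.542, 1.569, 2.108]
force: [1.7, 0.7, 0.7]
width: 35.6
```

Request:
servo_tool(
  rows=[
    {"dx": 0, "dy": 0, "dz": 0.06, "wx": 0, "wy": 0, "wz": 0, "fingers": 0},
    {"dx": 0, "dy": 0, "dz": 0.06, "wx": 0, "wy": 0, "wz": 0, "fingers": 0},
    {"dx": 0, "dy": 0, "dz": 0.06, "wx": 0, "wy": 0, "wz": 0, "fingers": 0},
  ],
)

```text
clock: 33.42
eef_pos: [587.9, -146.5, 107.3]
tool_rot: [2.506, 1.568, 0.874]
force: [0.4, -0.1, 0.4]
width: 85.6
```

```bash
python3 st.py; python3 meas.py t21.png|grep -v white; python3 -c "
from h import *
snap('side','s21.png')"
```

```text
q [-0.24  0.85  0.76  1.77 -0.77  0.84 -0.74] p [ 587.9 -146.5  107.3] t 33.425 F [ 0.4 -0.1  0.4] w 85.6
x [ 0.002  0.002 -1.   ] z [-0.062 -0.998 -0.002]
disp [ 579.8 -339.1  586.6 -353.    90.6   90.2   75.8  475.6] [358.9 168.9]
disp [616.2 127.4 603.9 120.2 111.3 100.   87.1 936.4] [192.8 157.7]
pad [617.8 128.3 605.4 121.1 112.  100.7  87.1 936.4] [192.8 157.7]
```

View pics/t21.png

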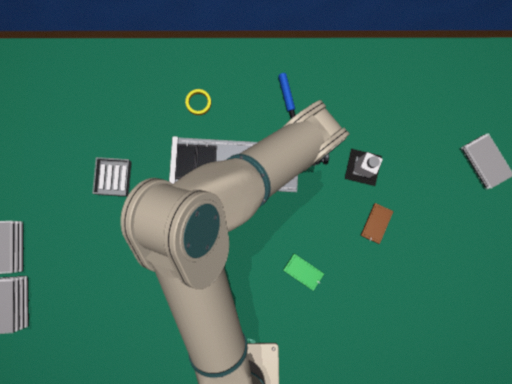

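Run:
```python
from h import *
im=cv2.imread('pics/s21.png')[:,:,::-1]
cv2.imwrite('pics/c21.png',cv2.resize(im[120:240,150:310,::-1],None,fx=4,fy=4))
f=up(im).astype(int); m=(f[:,:,1]<70)&(f.max(2)-f.min(2)<45)
np.set_printoptions(precision=1,suppress=True)
for r in rects(m,'side',6,150,2000): print(np.array(r[:8]),r[8])
# compare with initial
im=cv2.imread('pics/s0.png')[:,:,::-1]
f=up(im).astype(int); m=(f[:,:,1]<70)&(f.max(2)-f.min(2)<45)
print()
for r in rects(m,'side',6,150,2000): print(np.array(r[:8]),r[8])
```

```text
[ 580.5 -365.2  587.4 -356.1   89.4   88.6   75.8  739.1] [315. 311.]
[ 26.8  76.3  32.9  73.9 170.2 144.9 -45.6 447.9] [ 38.  217.3]
[469.6 150.4 470.1 150.2 103.1  68.5   4.6 523.2] [211.3 171.5]
[427.9 255.  428.  255.1 100.7  68.4   5.5 444.7] [190.2 152.1]
[-99.7 470.2 -96.8 475.9 201.2  38.8 -84.1 350.5] [  4.5 136.4]
[860.1 649.  860.3 649.4 260.3 103.3  77.9 708. ] [287.3  75.4]

[ 587.5 -356.   587.5 -355.9   90.6   89.1   75.8 1468.3] [315.1 308.8]
[ 439.9 -255.7  440.2 -255.8  100.4   63.5   -6.5 1010.4] [236.  285.5]
[433.1  -0.5 433.3  -0.6 101.9  65.4   8.4 656.7] [209.3 209.1]
[ 25.3  76.4 -14.6  93.5 265.7 124.5 -79.7 639.1] [ 38.5 216.1]
[450.  135.9 450.1 135.7 100.8  67.5   4.4 527.4] [205.5 175.7]
[427.8 255.1 428.1 254.8 101.   68.7   5.3 450.2] [190.2 152.1]
[-76.2 565.5 -76.  565.5 313.2  55.3 -80.6 722.9] [ 16.6 119.9]
[  78.3 1444.4   83.8 1398.9  445.7  103.2  -86.4  557.1] [69.8 16.1]
[-178.7 1274.1 -173.  1237.6  887.8   43.   -84.1  710.4] [ 4.6 48.1]
```

View pics/c21.png

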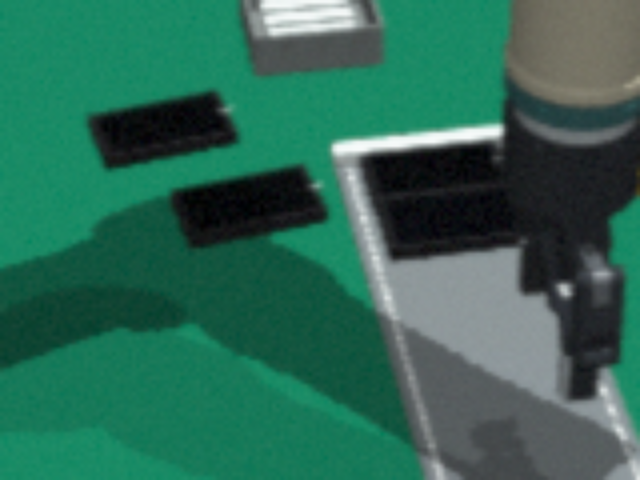

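The third display did get knocked, by about (+20,+14.5) mm, and is now near (469.5,147). The fourth is unchanged. Going to the third.

Run:
```python
from h import *
plan([469.5,147,105],down(-85.3),fingers=0,n=7)
```

```text
dist 322.2 rot [-8.7  0.2 -0.2] n 7
{"dx": 0, "dy": -0.026, "dz": -0.055, "wx": -0.208, "wy": 0.005, "wz": -0.004, "fingers": 0}
{"dx": 0, "dy": -0.023, "dz": -0.057, "wx": -0.208, "wy": 0.005, "wz": -0.004, "fingers": 0}
{"dx": 0.001, "dy": -0.019, "dz": -0.058, "wx": -0.208, "wy": 0.005, "wz": -0.004, "fingers": 0}
```

Request:
servo_tool(
  rows=[
    {"dx": 0, "dy": -0.026, "dz": -0.055, "wx": -0.21, "wy": 0, "wz": 0, "fingers": 0},
    {"dx": 0, "dy": -0.025, "dz": -0.056, "wx": -0.21, "wy": 0, "wz": 0, "fingers": 0},
    {"dx": 0, "dy": -0.024, "dz": -0.056, "wx": -0.21, "wy": 0, "wz": 0, "fingers": 0},
    {"dx": 0, "dy": -0.023, "dz": -0.057, "wx": -0.21, "wy": 0, "wz": 0, "fingers": 0},
    {"dx": 0, "dy": -0.022, "dz": -0.057, "wx": -0.21, "wy": 0, "wz": 0, "fingers": 0},
  ],
)

```text
clock: 34.15
eef_pos: [500.9, 69.0, 107.0]
tool_rot: [2.742, 1.568, 1.22]
force: [-0.3, -0.1, -0.2]
width: 85.4
```

Request:
servo_tool(
  rows=[
    {"dx": 0, "dy": -0.021, "dz": -0.057, "wx": -0.21, "wy": 0, "wz": 0, "fingers": 0},
    {"dx": 0, "dy": -0.019, "dz": -0.058, "wx": -0.21, "wy": 0, "wz": 0, "fingers": 0},
    {"dx": 0, "dy": 0, "dz": 0, "wx": 0, "wy": 0, "wz": 0, "fingers": 0},
  ],
)

```text
clock: 34.52
eef_pos: [464.2, 156.0, 106.4]
tool_rot: [-2.73, 1.566, 2.082]
force: [-0.1, 0.1, 0.5]
width: 85.5
```

```bash
python3 st.py
python3 - <<'E'
from h import *
plan([469.5,147,12],down(-85.3),fingers=0,n=3)
a=snap('side','s22.png');cv2.imwrite('pics/c22.png',cv2.resize(a[100:220,150:310,::-1],None,fx=4,fy=4))
E
```

```text
q [-0.85  0.73  0.74  2.08 -0.84  0.66 -1.  ] p [464.2 156.  106.4] t 34.525 F [-0.1  0.1  0.5] w 85.5
x [-0.002  0.004 -1.   ] z [ 0.1   -0.995 -0.004]
dist 95.0 rot [ 1.  -0.2  0.1] n 3
{"dx": 0.042, "dy": 0.002, "dz": 0.004, "wx": 0.056, "wy": -0.013, "wz": 0.006, "fingers": 0}
{"dx": 0.042, "dy": 0.002, "dz": 0.004, "wx": 0.056, "wy": -0.013, "wz": 0.006, "fingers": 0}
{"dx": 0.042, "dy": 0.002, "dz": 0.004, "wx": 0.056, "wy": -0.013, "wz": 0.006, "fingers": 0}
```

View pics/c22.png

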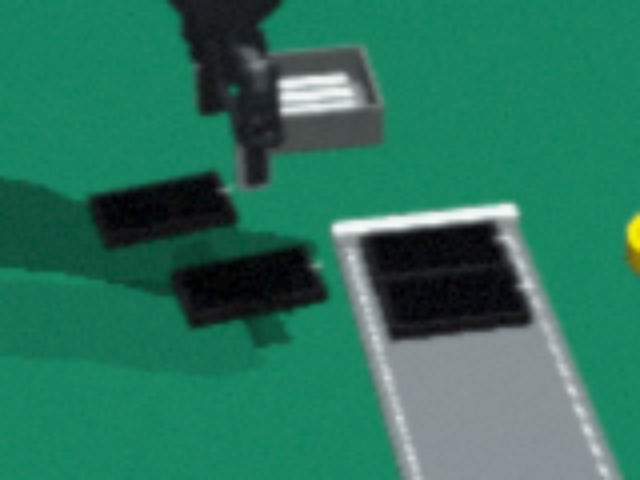

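Request:
servo_tool(
  rows=[
    {"dx": 0.03, "dy": 0.005, "dz": 0.009, "wx": 0.15, "wy": 0, "wz": 0, "fingers": 0},
    {"dx": 0.04, "dy": 0.001, "dz": 0.003, "wx": 0, "wy": 0, "wz": 0, "fingers": 0},
    {"dx": 0.04, "dy": 0, "dz": 0, "wx": 0, "wy": 0, "wz": 0, "fingers": 0},
    {"dx": 0.015, "dy": 0, "dz": 0, "wx": 0, "wy": 0, "wz": 0, "fingers": 0},
    {"dx": 0, "dy": 0, "dz": 0, "wx": 0, "wy": 0, "wz": 0, "fingers": 0},
  ],
)

```text
clock: 35.2
eef_pos: [472.1, 140.9, 12.7]
tool_rot: [0.365, 1.571, -1.133]
force: [0.2, 0.0, -0.1]
width: 85.2
```

```bash
python3 st.py
python3 - <<'E'
from h import *
plan([469.5,147,-1.5],down(-85.3),fingers=0,n=1)
a=snap('side','s23.png');cv2.imwrite('pics/c23.png',cv2.resize(a[120:220,150:250,::-1],None,fx=4,fy=4))
E
```

```text
q [-0.68  0.86  0.52  2.11 -1.04  0.45 -0.83] p [472.1 140.9  12.7] t 35.2 F [ 0.2  0.  -0.1] w 85.2
x [ 0. -0. -1.] z [ 0.073 -0.997  0.   ]
dist 15.7 rot [-0.5  0.  -0. ] n 1
{"dx": 0.019, "dy": -0.003, "dz": -0.008, "wx": -0.082, "wy": 0, "wz": 0, "fingers": 0}
{"dx": 0.019, "dy": -0.003, "dz": -0.008, "wx": -0.082, "wy": 0, "wz": 0, "fingers": 0}
{"dx": 0.019, "dy": -0.003, "dz": -0.008, "wx": -0.082, "wy": 0, "wz": 0, "fingers": 0}
```

View pics/c23.png

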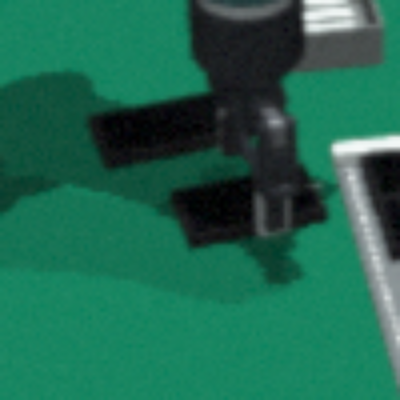

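Request:
servo_tool(
  rows=[
    {"dx": 0, "dy": -0.003, "dz": -0.007, "wx": -0.08, "wy": 0, "wz": 0, "fingers": 0},
    {"dx": 0.01, "dy": 0, "dz": 0, "wx": 0, "wy": 0, "wz": 0, "fingers": 0},
    {"dx": 0.008, "dy": 0, "dz": 0, "wx": 0, "wy": 0, "wz": 0, "fingers": 0},
    {"dx": 0, "dy": 0, "dz": 0, "wx": 0, "wy": 0, "wz": 0, "fingers": 0.3},
    {"dx": 0, "dy": 0, "dz": 0, "wx": 0, "wy": 0, "wz": 0, "fingers": 1},
  ],
)

```text
clock: 35.88
eef_pos: [469.3, 147.3, 0.1]
tool_rot: [2.303, 1.57, 0.816]
force: [-1.3, 0.9, 7.0]
width: 54.3
```

Request:
servo_tool(
  rows=[
    {"dx": 0, "dy": 0, "dz": 0, "wx": 0, "wy": 0, "wz": 0, "fingers": 1},
    {"dx": 0, "dy": 0, "dz": 0, "wx": 0, "wy": 0, "wz": 0, "fingers": 1},
    {"dx": 0, "dy": 0, "dz": 0, "wx": 0, "wy": 0, "wz": 0, "fingers": 1},
  ],
)

```text
clock: 36.25
eef_pos: [469.3, 147.3, 0.1]
tool_rot: [1.914, 1.569, 0.427]
force: [-1.9, -0.1, 5.6]
width: 53.9
```

```bash
python3 st.py
```

```text
q [-0.66  0.87  0.46  2.11 -1.05  0.4  -0.82] p [4.693e+02 1.473e+02 1.000e-01] t 36.25 F [-1.9 -0.1  5.6] w 53.9
x [ 0.001  0.001 -1.   ] z [ 0.084 -0.996 -0.   ]
```

Request:
servo_tool(
  rows=[
    {"dx": -0.03, "dy": 0, "dz": 0, "wx": 0, "wy": 0, "wz": 0, "fingers": 1},
    {"dx": -0.05, "dy": 0, "dz": 0, "wx": 0, "wy": 0, "wz": 0, "fingers": 1},
    {"dx": -0.05, "dy": 0, "dz": 0, "wx": 0, "wy": 0, "wz": 0, "fingers": 1},
  ],
)

```text
clock: 36.62
eef_pos: [469.0, 147.0, 98.0]
tool_rot: [0.455, 1.57, -1.032]
force: [1.2, 0.3, -1.3]
width: 54.0
```

```bash
python3 st.py
python3 - <<'E'
from h import *
plan(lane(180,70),down(-93.6),fingers=1,n=5)
E
```

```text
q [-0.81  0.74  0.7   2.08 -0.83  0.62 -1.01] p [469. 147.  98.] t 36.625 F [ 1.2  0.3 -1.3] w 54.0
x [ 0.    -0.001 -1.   ] z [ 0.084 -0.996  0.001]
dist 199.6 rot [ 8.4  0.  -0. ] n 5
{"dx": 0.008, "dy": 0.031, "dz": 0.043, "wx": 0.28, "wy": 0.001, "wz": -0.001, "fingers": 1}
{"dx": 0.007, "dy": 0.033, "dz": 0.041, "wx": 0.28, "wy": 0.001, "wz": -0.001, "fingers": 1}
{"dx": 0.007, "dy": 0.035, "dz": 0.039, "wx": 0.28, "wy": 0.001, "wz": -0.001, "fingers": 1}
```

Request:
servo_tool(
  rows=[
    {"dx": 0, "dy": 0.031, "dz": 0.043, "wx": 0.28, "wy": 0, "wz": 0, "fingers": 1},
    {"dx": 0, "dy": 0.032, "dz": 0.042, "wx": 0.28, "wy": 0, "wz": 0, "fingers": 1},
    {"dx": 0.01, "dy": 0.033, "dz": 0.041, "wx": 0.28, "wy": 0, "wz": 0, "fingers": 1},
    {"dx": 0.01, "dy": 0.034, "dz": 0.04, "wx": 0.28, "wy": 0, "wz": 0, "fingers": 1},
    {"dx": 0.01, "dy": 0.035, "dz": 0.039, "wx": 0.28, "wy": 0, "wz": 0, "fingers": 1},
  ],
)

```text
clock: 37.25
eef_pos: [597.6, -4.3, 74.3]
tool_rot: [1.732, 1.57, 0.098]
force: [0.9, -0.1, -1.7]
width: 54.0
```

```bash
python3 st.py
python3 - <<'E'
from h import *
plan(lane(180,3.5),down(-93.6),fingers=1,n=3)
a=snap('side','s24.png');cv2.imwrite('pics/c24.png',cv2.resize(a[120:260,190:330,::-1],None,fx=4,fy=4))
E
```

```text
q [-0.46  0.89  0.71  1.81 -0.81  0.77 -0.94] p [597.6  -4.3  74.3] t 37.25 F [ 0.9 -0.1 -1.7] w 54.0
x [ 0.001  0.    -1.   ] z [-0.063 -0.998 -0.   ]
dist 70.8 rot [-0. -0. -0.] n 3
{"dx": 0.031, "dy": 0, "dz": 0, "wx": -0.001, "wy": 0, "wz": -0.002, "fingers": 1}
{"dx": 0.031, "dy": 0, "dz": 0, "wx": -0.001, "wy": 0, "wz": -0.002, "fingers": 1}
{"dx": 0.031, "dy": 0, "dz": 0, "wx": -0.001, "wy": 0, "wz": -0.002, "fingers": 1}
```

View pics/c24.png

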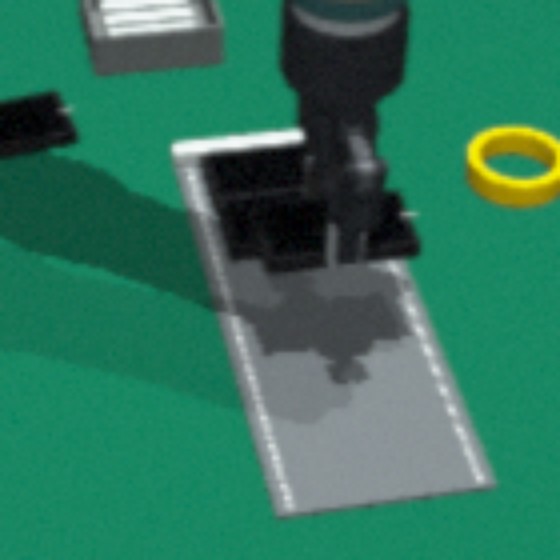

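Request:
servo_tool(
  rows=[
    {"dx": 0.04, "dy": 0, "dz": 0, "wx": 0, "wy": 0, "wz": 0, "fingers": 1},
    {"dx": 0.035, "dy": 0, "dz": 0, "wx": 0, "wy": 0, "wz": 0, "fingers": 1},
    {"dx": 0.015, "dy": 0, "dz": 0, "wx": 0, "wy": 0, "wz": 0, "fingers": 1},
    {"dx": 0, "dy": 0, "dz": 0, "wx": 0, "wy": 0, "wz": 0, "fingers": 1},
  ],
)

```text
clock: 37.8
eef_pos: [596.6, -3.5, 6.8]
tool_rot: [-0.72, 1.571, -2.353]
force: [-0.3, -0.1, -0.7]
width: 54.1
```

```bash
python3 st.py
```

```text
q [-0.41  0.97  0.62  1.83 -0.91  0.66 -0.87] p [596.6  -3.5   6.8] t 37.8 F [-0.3 -0.1 -0.7] w 54.1
x [-0. -0. -1.] z [-0.062 -0.998  0.   ]
```

Request:
servo_tool(
  rows=[
    {"dx": 0.004, "dy": 0, "dz": 0, "wx": 0, "wy": 0, "wz": 0, "fingers": 1},
    {"dx": 0, "dy": 0, "dz": 0, "wx": 0, "wy": 0, "wz": 0, "fingers": 1},
    {"dx": 0, "dy": 0, "dz": 0, "wx": 0, "wy": 0, "wz": 0, "fingers": 0},
    {"dx": 0, "dy": 0, "dz": 0, "wx": 0, "wy": 0, "wz": 0, "fingers": 0},
    {"dx": 0, "dy": 0, "dz": 0, "wx": 0, "wy": 0, "wz": 0, "fingers": 0},
  ],
)

```text
clock: 38.42
eef_pos: [597.2, -3.4, 4.5]
tool_rot: [1.696, 1.569, 0.062]
force: [-0.4, -0.5, 0.1]
width: 85.0
```

Request:
servo_tool(
  rows=[
    {"dx": -0.03, "dy": 0, "dz": 0, "wx": 0, "wy": 0, "wz": 0, "fingers": 0},
    {"dx": -0.045, "dy": 0, "dz": 0, "wx": 0, "wy": 0, "wz": 0, "fingers": 0},
    {"dx": 0, "dy": 0, "dz": 0.03, "wx": 0, "wy": 0, "wz": 0, "fingers": 1},
    {"dx": 0, "dy": 0, "dz": 0.035, "wx": 0, "wy": 0, "wz": 0, "fingers": 1},
    {"dx": 0.03, "dy": 0, "dz": 0, "wx": 0, "wy": 0, "wz": 0, "fingers": 1},
  ],
)

```text
clock: 39.05
eef_pos: [595.9, -56.0, 41.4]
tool_rot: [1.205, 1.563, -0.432]
force: [-0.8, 0.7, -0.9]
width: 32.1
```

Request:
servo_tool(
  rows=[
    {"dx": 0.03, "dy": 0, "dz": 0, "wx": 0, "wy": 0, "wz": 0, "fingers": 1},
    {"dx": 0.008, "dy": 0, "dz": 0, "wx": 0, "wy": 0, "wz": 0, "fingers": 1},
    {"dx": 0, "dy": 0, "dz": 0, "wx": 0, "wy": 0, "wz": 0, "fingers": 1},
  ],
)

```text
clock: 39.42
eef_pos: [593.9, -51.8, 9.3]
tool_rot: [1.906, 1.571, 0.274]
force: [1.0, 0.2, 1.0]
width: -0.1
```

```bash
python3 st.py
python3 - <<'E'
from h import *
print(lane(56*3+3.8,7))
plan(lane(56*3+3.8+6,8),down(-93.6),fingers=1,n=4)
a=snap('side','s25.png');cv2.imwrite('pics/c25.png',cv2.resize(a[120:260,190:330,::-1],None,fx=4,fy=4))
E
```

```text
q [-0.33  0.97  0.62  1.83 -0.9   0.66 -0.79] p [593.9 -51.8   9.3] t 39.425 F [1.  0.2 1. ] w -0.1
x [ 0.  0. -1.] z [-0.062 -0.998 -0.   ]
[597.61096   4.6436    7.     ]
dist 50.6 rot [ 0.1 -0.  -0. ] n 4
{"dx": 0, "dy": 0, "dz": -0.017, "wx": 0.002, "wy": 0, "wz": -0.001, "fingers": 1}
{"dx": 0, "dy": 0, "dz": -0.017, "wx": 0.002, "wy": 0, "wz": -0.001, "fingers": 1}
{"dx": 0, "dy": 0, "dz": -0.017, "wx": 0.002, "wy": 0, "wz": -0.001, "fingers": 1}
```

View pics/c25.png

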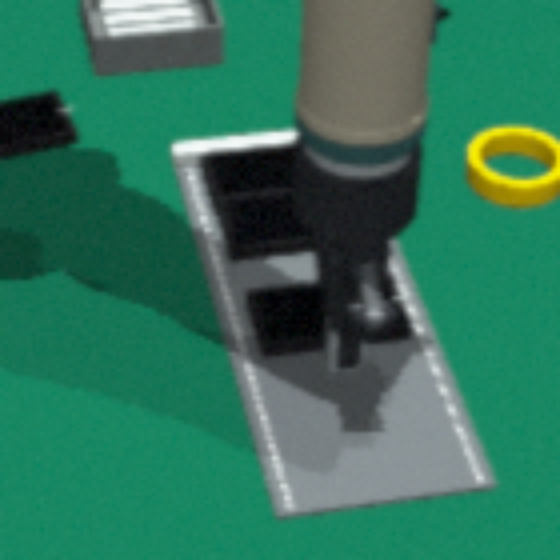

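Request:
servo_tool(
  rows=[
    {"dx": 0, "dy": 0, "dz": -0.014, "wx": 0, "wy": 0, "wz": 0, "fingers": 1},
    {"dx": 0, "dy": 0, "dz": -0.014, "wx": 0, "wy": 0, "wz": 0, "fingers": 1},
    {"dx": 0, "dy": 0, "dz": -0.014, "wx": 0, "wy": 0, "wz": 0, "fingers": 1},
    {"dx": 0, "dy": 0, "dz": -0.014, "wx": 0, "wy": 0, "wz": 0, "fingers": 1},
    {"dx": 0, "dy": 0, "dz": -0.01, "wx": 0, "wy": 0, "wz": 0, "fingers": 1},
  ],
)

```text
clock: 40.1
eef_pos: [597.2, -1.6, 9.6]
tool_rot: [1.81, 1.57, 0.178]
force: [0.4, -1.6, 0.4]
width: 0.3
```

Request:
servo_tool(
  rows=[
    {"dx": 0, "dy": 0, "dz": -0.004, "wx": 0, "wy": 0, "wz": 0, "fingers": 1},
    {"dx": 0, "dy": 0, "dz": 0, "wx": 0, "wy": 0, "wz": 0, "fingers": 1},
  ],
)

```text
clock: 40.35
eef_pos: [597.2, 0.8, 9.4]
tool_rot: [2.424, 1.57, 0.791]
force: [0.3, -0.0, -0.5]
width: 0.1
```

Request:
servo_tool(
  rows=[
    {"dx": 0, "dy": 0, "dz": -0.003, "wx": 0, "wy": 0, "wz": 0, "fingers": 1},
    {"dx": 0, "dy": 0, "dz": -0.002, "wx": 0, "wy": 0, "wz": 0, "fingers": 1},
    {"dx": 0, "dy": 0, "dz": 0, "wx": 0, "wy": 0, "wz": 0, "fingers": 1},
  ],
)

```text
clock: 40.72
eef_pos: [597.5, 4.2, 9.5]
tool_rot: [1.944, 1.57, 0.311]
force: [0.5, -0.9, 0.1]
width: -0.3
```

Request:
servo_tool(
  rows=[
    {"dx": 0, "dy": 0, "dz": -0.002, "wx": 0, "wy": 0, "wz": 0, "fingers": 1},
    {"dx": 0, "dy": 0, "dz": 0, "wx": 0, "wy": 0, "wz": 0, "fingers": 1},
  ],
)

```text
clock: 40.98
eef_pos: [597.5, 4.6, 9.6]
tool_rot: [0.757, 1.569, -0.876]
force: [-0.7, -2.0, -0.4]
width: -0.2
```

Request:
servo_tool(
  rows=[
    {"dx": 0, "dy": 0, "dz": -0.002, "wx": 0, "wy": 0, "wz": 0, "fingers": 1},
    {"dx": 0, "dy": 0, "dz": 0, "wx": 0, "wy": 0, "wz": 0, "fingers": 1},
  ],
)

```text
clock: 41.22
eef_pos: [597.6, 4.7, 9.6]
tool_rot: [0.429, 1.567, -1.206]
force: [-1.5, -5.3, -1.1]
width: -0.2
```

The TCP stalls at the predicted y=4.6, so this one is flush. Now the fourth.

Request:
servo_tool(
  rows=[
    {"dx": 0, "dy": 0, "dz": 0.02, "wx": 0, "wy": 0, "wz": 0, "fingers": 1},
    {"dx": -0.06, "dy": 0, "dz": 0.01, "wx": 0, "wy": 0, "wz": 0, "fingers": 0},
    {"dx": -0.07, "dy": 0, "dz": 0, "wx": 0, "wy": 0, "wz": 0, "fingers": 0},
    {"dx": 0, "dy": 0, "dz": 0, "wx": 0, "wy": 0, "wz": 0, "fingers": 0},
  ],
)

```text
clock: 41.72
eef_pos: [599.1, -16.3, 111.0]
tool_rot: [1.697, 1.562, 0.063]
force: [-0.5, 0.2, -0.2]
width: 54.8
```

```bash
python3 st.py
python3 - <<'E'
from h import *
plan([427.5,251,105],down(-84.7),fingers=0,n=7)
E
```

```text
q [-0.46  0.84  0.76  1.79 -0.77  0.82 -0.95] p [599.1 -16.3 111. ] t 41.725 F [-0.5  0.2 -0.2] w 54.8
x [ 0.009  0.001 -1.   ] z [-0.063 -0.998 -0.001]
dist 317.7 rot [-8.9 -0.  -0.5] n 7
{"dx": 0.001, "dy": -0.036, "dz": -0.049, "wx": -0.212, "wy": -0.001, "wz": -0.012, "fingers": 0}
{"dx": 0.001, "dy": -0.032, "dz": -0.051, "wx": -0.212, "wy": -0.001, "wz": -0.012, "fingers": 0}
{"dx": 0.001, "dy": -0.029, "dz": -0.053, "wx": -0.212, "wy": -0.001, "wz": -0.012, "fingers": 0}
```

Request:
servo_tool(
  rows=[
    {"dx": 0, "dy": -0.036, "dz": -0.049, "wx": -0.21, "wy": 0, "wz": -0.01, "fingers": 0},
    {"dx": 0, "dy": -0.035, "dz": -0.05, "wx": -0.21, "wy": 0, "wz": -0.01, "fingers": 0},
    {"dx": 0, "dy": -0.034, "dz": -0.05, "wx": -0.21, "wy": 0, "wz": -0.01, "fingers": 0},
    {"dx": 0, "dy": -0.032, "dz": -0.051, "wx": -0.21, "wy": 0, "wz": -0.01, "fingers": 0},
    {"dx": 0, "dy": -0.031, "dz": -0.052, "wx": -0.21, "wy": 0, "wz": -0.01, "fingers": 0},
  ],
)

```text
clock: 42.35
eef_pos: [472.3, 177.5, 106.5]
tool_rot: [-1.779, 1.565, 2.982]
force: [0.5, 0.4, 0.7]
width: 85.1
```

Request:
servo_tool(
  rows=[
    {"dx": 0, "dy": -0.03, "dz": -0.052, "wx": -0.21, "wy": 0, "wz": -0.01, "fingers": 0},
    {"dx": 0, "dy": -0.029, "dz": -0.053, "wx": -0.21, "wy": 0, "wz": -0.01, "fingers": 0},
    {"dx": 0, "dy": 0, "dz": 0, "wx": 0, "wy": 0, "wz": 0, "fingers": 0},
  ],
)

```text
clock: 42.72
eef_pos: [421.5, 255.9, 106.2]
tool_rot: [-1.825, 1.56, 2.986]
force: [-0.7, -0.3, -1.1]
width: 85.4
```

```bash
python3 st.py; python3 meas.py t26.png|grep -v white
python3 - <<'E'
from h import *
plan([427.5,251,12],down(-84.7),fingers=0,n=3)
im=snap('side','s26.png');cv2.imwrite('pics/c26.png',cv2.resize(im[80:260,150:330,::-1],None,fx=3.3,fy=3.3))
f=up(im).astype(int); m=(f[:,:,1]<70)&(f.max(2)-f.min(2)<45)
np.set_printoptions(precision=1,suppress=True)
for r in rects(m,'side',6,150,2000): print(np.array(r[:8]),r[8])
E
```

```text
q [-1.07  0.74  0.74  2.07 -0.83  0.67 -1.24] p [421.5 255.9 106.2] t 42.725 F [-0.7 -0.3 -1.1] w 85.4
x [-0.011  0.002 -1.   ] z [ 0.099 -0.995 -0.003]
disp [ 27.3  -1.1  32.3  -1.2 131.1  65.3  89.3 946.1] [239.9 374.2]
disp [ 579.6 -338.8  586.6 -353.    90.1   89.9   75.7  454.4] [358.8 169. ]
plate [ 598.4   12.1  599.6   11.9  366.2  142.4   86.1 6164.3] [233.7 164.2]
pad [ 24.8  -1.1  29.8  -1.2 132.   65.7  89.3 946.1] [239.9 374.2]
pad [  96.7  183.5  110.3  184.1  236.7   88.    60.6 1199.3] [166.8 343.7]
dist 94.8 rot [ 0.2 -0.1  0.5] n 3
{"dx": 0.042, "dy": 0.002, "dz": 0.001, "wx": 0.01, "wy": -0.004, "wz": 0.026, "fingers": 0}
{"dx": 0.042, "dy": 0.002, "dz": 0.001, "wx": 0.01, "wy": -0.004, "wz": 0.026, "fingers": 0}
{"dx": 0.042, "dy": 0.002, "dz": 0.001, "wx": 0.01, "wy": -0.004, "wz": 0.026, "fingers": 0}
[ 580.7 -365.   587.4 -356.1   89.5   88.8   75.8  751.4] [315.  310.9]
[ 25.1  71.8  31.9  74.7 170.3 145.8 -45.7 575.4] [ 37.6 217.1]
[ 605.1   97.9  605.3   97.9  178.2  102.2   87.2 1413.4] [263.3 176.7]
[427.2 256.1 427.3 254.7 105.5  78.7   3.  493.2] [189.9 151.9]
[ -85.   536.3  -82.1  537.7  288.    80.5  -84.1 1098.7] [ 11.9 124.9]
[ 459.2  668.7  409.3  642.6  493.   219.3   78.9 1477. ] [169.   90.1]
[ 562.7 1419.3  557.3 1404.6  212.9  127.1   80.3  345.2] [177.    6.6]
```

View pics/c26.png

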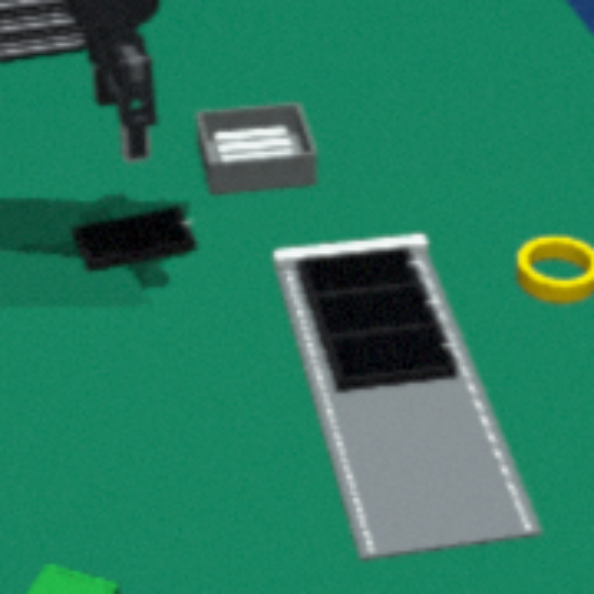

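Request:
servo_tool(
  rows=[
    {"dx": 0.04, "dy": 0.003, "dz": 0, "wx": 0, "wy": 0, "wz": 0.08, "fingers": 0},
    {"dx": 0.045, "dy": 0, "dz": 0, "wx": 0, "wy": 0, "wz": 0, "fingers": 0},
    {"dx": 0.04, "dy": 0, "dz": 0, "wx": 0, "wy": 0, "wz": 0, "fingers": 0},
    {"dx": 0, "dy": 0, "dz": 0, "wx": 0, "wy": 0, "wz": 0, "fingers": 0},
  ],
)

```text
clock: 43.32
eef_pos: [426.7, 250.1, 12.3]
tool_rot: [-0.844, 1.569, -2.326]
force: [0.4, -0.5, 1.1]
width: 85.5
```

```bash
python3 st.py
python3 - <<'E'
from h import *
plan([427.5,251,12],down(-84.7),fingers=0,n=1)
E
```

```text
q [-0.92  0.86  0.52  2.1  -1.04  0.46 -1.06] p [426.7 250.1  12.3] t 43.325 F [ 0.4 -0.5  1.1] w 85.5
x [-0.001 -0.001 -1.   ] z [ 0.088 -0.996  0.001]
dist 1.2 rot [-0.3  0.1  0.1] n 1
{"dx": 0, "dy": 0.001, "dz": -0.001, "wx": -0.042, "wy": 0.01, "wz": 0.011, "fingers": 0}
{"dx": 0, "dy": 0.001, "dz": -0.001, "wx": -0.042, "wy": 0.01, "wz": 0.011, "fingers": 0}
{"dx": 0, "dy": 0.001, "dz": -0.001, "wx": -0.042, "wy": 0.01, "wz": 0.011, "fingers": 0}
```

Request:
servo_tool(
  rows=[
    {"dx": 0.01, "dy": 0.001, "dz": -0.001, "wx": 0, "wy": 0, "wz": 0, "fingers": 0},
    {"dx": 0.008, "dy": 0, "dz": 0, "wx": 0, "wy": 0, "wz": 0, "fingers": 0},
    {"dx": 0, "dy": 0, "dz": 0, "wx": 0, "wy": 0, "wz": 0, "fingers": 0.3},
    {"dx": 0, "dy": 0, "dz": 0, "wx": 0, "wy": 0, "wz": 0, "fingers": 1},
    {"dx": 0, "dy": 0, "dz": 0, "wx": 0, "wy": 0, "wz": 0, "fingers": 1},
  ],
)

```text
clock: 43.95
eef_pos: [428.0, 253.3, 1.1]
tool_rot: [2.024, 1.568, 0.545]
force: [-1.4, -0.3, 5.9]
width: 54.3
```

Request:
servo_tool(
  rows=[
    {"dx": 0, "dy": 0, "dz": 0, "wx": 0, "wy": 0, "wz": 0, "fingers": 1},
    {"dx": 0, "dy": 0, "dz": 0, "wx": 0, "wy": 0, "wz": 0, "fingers": 1},
  ],
)

```text
clock: 44.2
eef_pos: [428.0, 253.3, 1.1]
tool_rot: [1.985, 1.568, 0.506]
force: [-1.3, -0.7, 5.8]
width: 54.2
```

Request:
servo_tool(
  rows=[
    {"dx": -0.03, "dy": 0, "dz": 0, "wx": 0, "wy": 0, "wz": 0, "fingers": 1},
    {"dx": -0.05, "dy": 0, "dz": 0, "wx": 0, "wy": 0, "wz": 0, "fingers": 1},
    {"dx": -0.05, "dy": 0, "dz": 0, "wx": 0, "wy": 0, "wz": 0, "fingers": 1},
  ],
)

```text
clock: 44.58
eef_pos: [427.3, 253.0, 98.8]
tool_rot: [1.669, 1.569, 0.19]
force: [0.9, 1.1, -1.3]
width: 54.4
```

```bash
python3 st.py
python3 - <<'E'
from h import *
plan(lane(236,75),down(-93.6),fingers=1,n=7)
im=snap('side','s27.png');cv2.imwrite('pics/c27.png',cv2.resize(im[80:200,150:270,::-1],None,fx=4,fy=4))
E
```

```text
q [-1.04  0.74  0.71  2.07 -0.83  0.64 -1.24] p [427.3 253.   98.8] t 44.575 F [ 0.9  1.1 -1.3] w 54.4
x [ 0.002  0.    -1.   ] z [ 0.091 -0.996 -0.   ]
dist 354.7 rot [ 8.8 -0.  -0.1] n 7
{"dx": 0.005, "dy": 0.026, "dz": 0.062, "wx": 0.211, "wy": 0, "wz": -0.002, "fingers": 1}
{"dx": 0.005, "dy": 0.03, "dz": 0.06, "wx": 0.211, "wy": 0, "wz": -0.002, "fingers": 1}
{"dx": 0.005, "dy": 0.034, "dz": 0.058, "wx": 0.211, "wy": 0, "wz": -0.002, "fingers": 1}
```

View pics/c27.png

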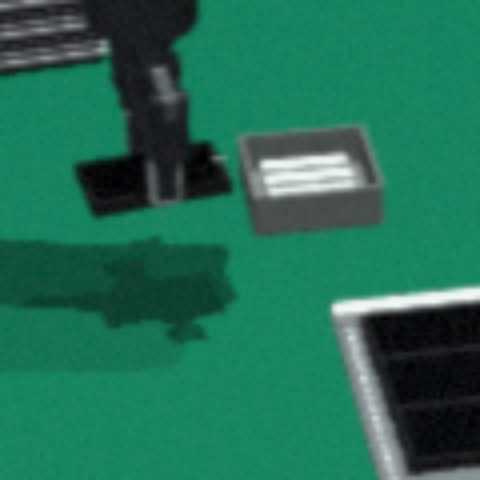

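Request:
servo_tool(
  rows=[
    {"dx": 0, "dy": 0.026, "dz": 0.062, "wx": 0.21, "wy": 0, "wz": 0, "fingers": 1},
    {"dx": 0, "dy": 0.028, "dz": 0.062, "wx": 0.21, "wy": 0, "wz": 0, "fingers": 1},
    {"dx": 0, "dy": 0.029, "dz": 0.061, "wx": 0.21, "wy": 0, "wz": 0, "fingers": 1},
    {"dx": 0, "dy": 0.03, "dz": 0.06, "wx": 0.21, "wy": 0, "wz": 0, "fingers": 1},
    {"dx": 0, "dy": 0.031, "dz": 0.06, "wx": 0.21, "wy": 0, "wz": 0, "fingers": 1},
  ],
)

```text
clock: 45.25
eef_pos: [546.9, 28.4, 97.8]
tool_rot: [2.079, 1.568, 0.49]
force: [0.3, 0.7, -0.9]
width: 54.1
```

Request:
servo_tool(
  rows=[
    {"dx": 0.01, "dy": 0.032, "dz": 0.059, "wx": 0.21, "wy": 0, "wz": 0, "fingers": 1},
    {"dx": 0.02, "dy": 0.034, "dz": 0.058, "wx": 0.21, "wy": 0, "wz": 0, "fingers": 1},
    {"dx": 0, "dy": 0, "dz": 0, "wx": 0, "wy": 0, "wz": 0, "fingers": 1},
  ],
)

```text
clock: 45.62
eef_pos: [593.9, -65.2, 74.9]
tool_rot: [0.761, 1.566, -0.878]
force: [-0.8, 0.2, -1.0]
width: 53.9
```

```bash
python3 st.py
python3 - <<'E'
from h import *
plan(lane(236,5),down(-93.6),fingers=1,n=3)
im=snap('side','s28.png');cv2.imwrite('pics/c28.png',cv2.resize(im[120:280,190:350,::-1],None,fx=3.5,fy=3.5))
E
```

```text
q [-0.34  0.87  0.69  1.81 -0.79  0.75 -0.86] p [593.9 -65.2  74.9] t 45.625 F [-0.8  0.2 -1. ] w 53.9
x [ 0.003 -0.003 -1.   ] z [-0.069 -0.998  0.003]
dist 70.1 rot [-0.3  0.2 -0.2] n 3
{"dx": 0.031, "dy": 0, "dz": -0.003, "wx": -0.018, "wy": 0.01, "wz": -0.01, "fingers": 1}
{"dx": 0.031, "dy": 0, "dz": -0.003, "wx": -0.018, "wy": 0.01, "wz": -0.01, "fingers": 1}
{"dx": 0.031, "dy": 0, "dz": -0.003, "wx": -0.018, "wy": 0.01, "wz": -0.01, "fingers": 1}
```

View pics/c28.png

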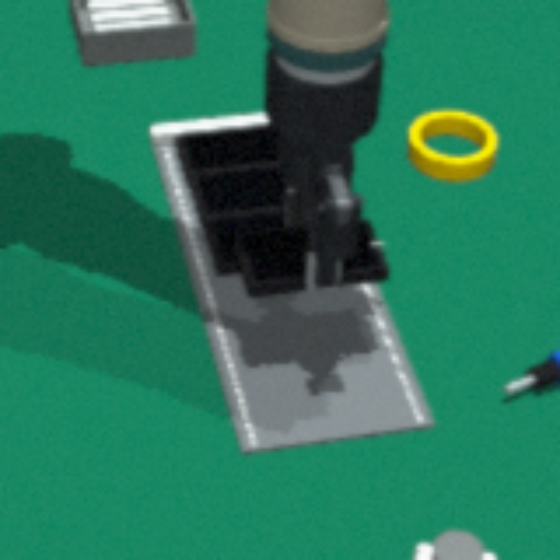

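Request:
servo_tool(
  rows=[
    {"dx": 0.04, "dy": 0, "dz": -0.003, "wx": -0.05, "wy": 0, "wz": 0, "fingers": 1},
    {"dx": 0.035, "dy": 0, "dz": -0.003, "wx": 0, "wy": 0, "wz": 0, "fingers": 1},
    {"dx": 0.014, "dy": 0, "dz": 0, "wx": 0, "wy": 0, "wz": 0, "fingers": 1},
    {"dx": 0, "dy": 0, "dz": 0, "wx": 0, "wy": 0, "wz": 0, "fingers": 1},
  ],
)

```text
clock: 46.18
eef_pos: [593.3, -54.2, 8.4]
tool_rot: [2.438, 1.569, 0.811]
force: [0.3, 0.4, -1.7]
width: 53.9
```

```bash
python3 st.py
```

```text
q [-0.31  0.96  0.6   1.83 -0.88  0.64 -0.8 ] p [593.3 -54.2   8.4] t 46.175 F [ 0.3  0.4 -1.7] w 53.9
x [ 0.001  0.001 -1.   ] z [-0.056 -0.998 -0.001]
```

Request:
servo_tool(
  rows=[
    {"dx": 0, "dy": 0, "dz": 0.008, "wx": 0.07, "wy": 0, "wz": 0, "fingers": 1},
    {"dx": 0.005, "dy": 0, "dz": 0, "wx": 0, "wy": 0, "wz": 0, "fingers": 1},
    {"dx": 0, "dy": 0, "dz": 0, "wx": 0, "wy": 0, "wz": 0, "fingers": 1},
  ],
)

```text
clock: 46.55
eef_pos: [593.5, -61.1, 5.0]
tool_rot: [2.029, 1.568, 0.393]
force: [-0.3, 0.4, -0.7]
width: 54.0
```

```bash
python3 st.py
```

```text
q [-0.3   0.96  0.59  1.83 -0.88  0.64 -0.79] p [593.5 -61.1   5. ] t 46.55 F [-0.3  0.4 -0.7] w 54.0
x [ 0.002  0.001 -1.   ] z [-0.065 -0.998 -0.001]
```

Request:
servo_tool(
  rows=[
    {"dx": 0.001, "dy": 0, "dz": 0, "wx": 0, "wy": 0, "wz": 0, "fingers": 1},
    {"dx": 0, "dy": 0, "dz": 0, "wx": 0, "wy": 0, "wz": 0, "fingers": 0},
    {"dx": 0, "dy": 0, "dz": 0, "wx": 0, "wy": 0, "wz": 0, "fingers": 0},
    {"dx": 0, "dy": 0, "dz": 0, "wx": 0, "wy": 0, "wz": 0, "fingers": 0},
    {"dx": -0.03, "dy": 0, "dz": 0, "wx": 0, "wy": 0, "wz": 0, "fingers": 0},
  ],
)

```text
clock: 47.18
eef_pos: [592.1, -60.7, 26.0]
tool_rot: [-2.357, 1.569, 2.291]
force: [0.3, -0.0, 0.0]
width: 85.4
```

Request:
servo_tool(
  rows=[
    {"dx": -0.045, "dy": 0, "dz": 0, "wx": 0, "wy": 0, "wz": 0, "fingers": 0},
    {"dx": 0, "dy": 0, "dz": 0.03, "wx": 0, "wy": 0, "wz": 0, "fingers": 1},
    {"dx": 0, "dy": 0, "dz": 0.035, "wx": 0, "wy": 0, "wz": 0, "fingers": 1},
    {"dx": 0.03, "dy": 0, "dz": 0, "wx": 0, "wy": 0, "wz": 0, "fingers": 1},
    {"dx": 0.03, "dy": 0, "dz": 0, "wx": 0, "wy": 0, "wz": 0, "fingers": 1},
  ],
)

```text
clock: 47.8
eef_pos: [591.1, -109.9, 16.0]
tool_rot: [1.763, 1.567, 0.128]
force: [-0.2, 0.2, 0.2]
width: 12.2
```

```bash
python3 st.py
python3 - <<'E'
from h import *
print(lane(56*4+3.8,7))
plan(lane(56*4+3.8+6,9),down(-93.6),fingers=1,n=5)
im=snap('side','s29.png');cv2.imwrite('pics/c29.png',cv2.resize(im[120:280,190:350,::-1],None,fx=3.5,fy=3.5))
E
```

```text
q [-0.22  0.95  0.6   1.81 -0.86  0.66 -0.73] p [ 591.1 -109.9   16. ] t 47.8 F [-0.2  0.2  0.2] w 12.2
x [ 0.004  0.001 -1.   ] z [-0.065 -0.998 -0.001]
[594.09416 -51.2444    7.     ]
dist 53.2 rot [-0.1 -0.  -0.2] n 5
{"dx": 0.002, "dy": 0, "dz": -0.014, "wx": -0.004, "wy": -0.002, "wz": -0.008, "fingers": 1}
{"dx": 0.002, "dy": 0, "dz": -0.014, "wx": -0.004, "wy": -0.002, "wz": -0.008, "fingers": 1}
{"dx": 0.002, "dy": 0, "dz": -0.014, "wx": -0.004, "wy": -0.002, "wz": -0.008, "fingers": 1}
```

View pics/c29.png

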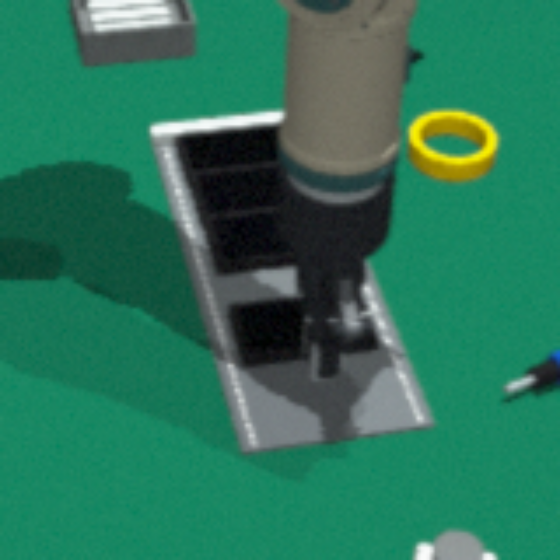

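Request:
servo_tool(
  rows=[
    {"dx": 0.009, "dy": 0, "dz": 0, "wx": 0, "wy": 0, "wz": 0, "fingers": 1},
    {"dx": 0, "dy": 0, "dz": -0.015, "wx": 0, "wy": 0, "wz": 0, "fingers": 1},
    {"dx": 0, "dy": 0, "dz": -0.015, "wx": 0, "wy": 0, "wz": 0, "fingers": 1},
    {"dx": 0, "dy": 0, "dz": -0.015, "wx": 0, "wy": 0, "wz": 0, "fingers": 1},
    {"dx": 0, "dy": 0, "dz": -0.013, "wx": 0, "wy": 0, "wz": 0, "fingers": 1},
  ],
)

```text
clock: 48.48
eef_pos: [593.5, -65.3, 8.9]
tool_rot: [1.769, 1.568, 0.134]
force: [-0.1, -1.9, 1.6]
width: -0.2
```

Request:
servo_tool(
  rows=[
    {"dx": 0, "dy": 0, "dz": -0.007, "wx": 0, "wy": 0, "wz": 0, "fingers": 1},
    {"dx": 0, "dy": 0, "dz": 0, "wx": 0, "wy": 0, "wz": 0, "fingers": 1},
  ],
)

```text
clock: 48.72
eef_pos: [593.6, -59.8, 8.6]
tool_rot: [2.355, 1.568, 0.72]
force: [0.5, 1.1, 2.0]
width: 0.4
```

Request:
servo_tool(
  rows=[
    {"dx": 0, "dy": 0, "dz": -0.005, "wx": 0, "wy": 0, "wz": 0, "fingers": 1},
    {"dx": 0, "dy": 0, "dz": -0.004, "wx": 0, "wy": 0, "wz": 0, "fingers": 1},
    {"dx": 0, "dy": 0, "dz": 0, "wx": 0, "wy": 0, "wz": 0, "fingers": 1},
  ],
)

```text
clock: 49.1
eef_pos: [593.9, -54.6, 8.6]
tool_rot: [1.779, 1.569, 0.143]
force: [-0.8, -0.7, 2.8]
width: -0.1
```

Request:
servo_tool(
  rows=[
    {"dx": 0, "dy": 0, "dz": -0.003, "wx": 0, "wy": 0, "wz": 0, "fingers": 1},
    {"dx": 0, "dy": 0, "dz": 0, "wx": 0, "wy": 0, "wz": 0, "fingers": 1},
  ],
)

```text
clock: 49.35
eef_pos: [594.1, -52.2, 8.7]
tool_rot: [1.806, 1.568, 0.171]
force: [0.1, -2.4, 3.0]
width: -0.2
```

Request:
servo_tool(
  rows=[
    {"dx": 0, "dy": 0, "dz": -0.002, "wx": 0, "wy": 0, "wz": 0, "fingers": 1},
    {"dx": 0, "dy": 0, "dz": 0, "wx": 0, "wy": 0, "wz": 0, "fingers": 1},
  ],
)

```text
clock: 49.6
eef_pos: [594.2, -51.3, 8.7]
tool_rot: [1.459, 1.568, -0.176]
force: [-0.1, -4.0, 2.8]
width: 0.1
```

Request:
servo_tool(
  rows=[
    {"dx": 0, "dy": 0, "dz": -0.002, "wx": 0, "wy": 0, "wz": 0, "fingers": 1},
    {"dx": 0, "dy": 0, "dz": 0, "wx": 0, "wy": 0, "wz": 0, "fingers": 1},
  ],
)

```text
clock: 49.85
eef_pos: [594.2, -51.2, 8.6]
tool_rot: [0.858, 1.567, -0.778]
force: [-0.2, -6.2, 0.8]
width: 0.2
```

The TCP stalls at the predicted −51.2. Backing off and moving away to check.

Request:
servo_tool(
  rows=[
    {"dx": 0, "dy": 0, "dz": 0.02, "wx": 0, "wy": 0, "wz": 0, "fingers": 1},
    {"dx": -0.06, "dy": 0, "dz": 0, "wx": 0, "wy": 0, "wz": 0, "fingers": 1},
    {"dx": -0.08, "dy": 0, "dz": 0, "wx": 0, "wy": 0, "wz": 0, "fingers": 1},
    {"dx": -0.06, "dy": -0.05, "dz": 0, "wx": 0, "wy": 0, "wz": 0, "fingers": 1},
    {"dx": 0, "dy": -0.05, "dz": -0.06, "wx": 0, "wy": 0, "wz": 0, "fingers": 1},
  ],
)

```text
clock: 50.48
eef_pos: [522.3, -16.7, 161.7]
tool_rot: [1.702, 1.562, 0.061]
force: [1.0, 1.2, -0.3]
width: 0.2
```

Request:
servo_tool(
  rows=[
    {"dx": 0, "dy": -0.03, "dz": -0.07, "wx": 0, "wy": 0, "wz": 0, "fingers": 1},
    {"dx": 0, "dy": -0.02, "dz": -0.07, "wx": 0, "wy": 0, "wz": 0, "fingers": 1},
    {"dx": 0, "dy": 0, "dz": -0.07, "wx": 0, "wy": 0, "wz": 0, "fingers": 1},
    {"dx": 0, "dy": 0, "dz": -0.07, "wx": 0, "wy": 0, "wz": 0, "fingers": 1},
    {"dx": 0, "dy": 0, "dz": -0.07, "wx": 0, "wy": 0, "wz": 0, "fingers": 1},
  ],
)

```text
clock: 51.1
eef_pos: [499.1, 253.2, 158.2]
tool_rot: [-2.93, 1.568, 1.72]
force: [0.6, 0.2, 0.7]
width: 0.2
```

```bash
python3 st.py; python3 meas.py t30.png; python3 -c "
from h import *
snap('side','s30.png')"
```

```text
q [-1.03  0.75  0.85  1.86 -0.74  0.88 -1.44] p [499.1 253.2 158.2] t 51.1 F [0.6 0.2 0.7] w 0.2
x [-0.     0.002 -1.   ] z [-0.063 -0.998 -0.002]
disp [ 20.2 404.5   7.3 368.7 270.9  40.3  80.3 647.2] [101.  378.8]
disp [ 27.3  -1.1  32.3  -1.2 130.2  65.3  89.3 943.2] [239.9 374.2]
disp [ 36.5 618.3  42.4 613.4  73.2  60.1   2.6 456.1] [  8.6 372.5]
disp [ 579.6 -338.8  586.7 -353.    90.    89.7   75.7  450.6] [358.8 169. ]
plate [ 188.7  582.4  185.7  576.3  205.1  156.2    2.6 3567.9] [ 24.9 314.5]
plate [ 452.4  494.1  469.1  511.3  444.1  246.9  -29.  8044.1] [ 63.  213.6]
plate [ 598.4   12.1  600.    11.9  366.   142.6   86.3 6171.9] [233.7 164.2]
white [ 77.1 -48.   91.3 -34.8 193.9  85.8  60.2 970.2] [252.4 355.8]
white [ 591.3 -366.4  593.8 -369.8   46.5   46.4   65.   134.3] [371.3 163.1]
white [604.7 179.6 604.9 179.4 133.1  14.4  -3.6 210. ] [173.  160.2]
pad [ 24.8  -1.1  29.8  -1.2 131.1  65.7  89.3 943.2] [239.9 374.2]
```

View pics/t30.png

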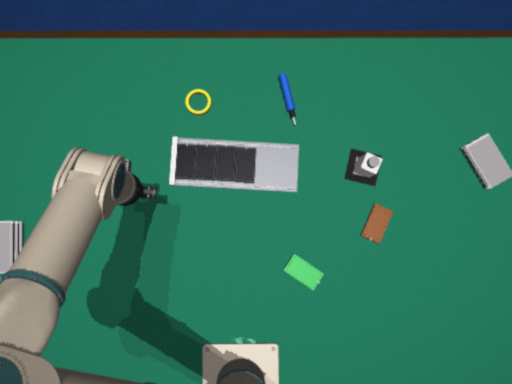

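View pics/s30.png

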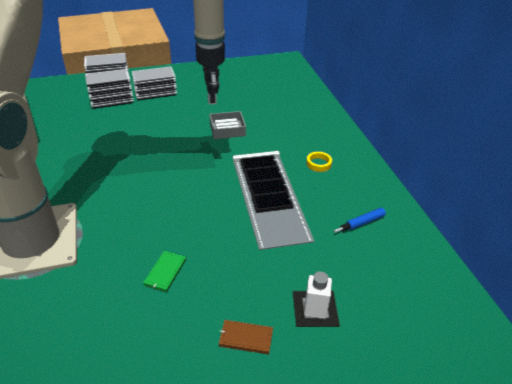

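Run:
```python
from h import *
im=cv2.imread('pics/t30.png')[:,:,::-1]
np.set_printoptions(precision=1,suppress=True)
f=up(im).astype(int); m=(f[:,:,1]<105)&(f.max(2)-f.min(2)<45)
for r in rects(m,'top',15,1500,4000): print(np.array(r[:8]))
print(lane(28+84,0), 'row size 224x100')
cv2.imwrite('pics/c30.png',cv2.resize(im[130:200,165:305,::-1],None,fx=5.6,fy=5.6,interpolation=cv2.INTER_CUBIC))
```

```text
[ 407.3  407.5  354.4  468.9  605.2  216.   -35.9 3075.5]
[ 600.7   64.3  600.6   64.3  222.1  102.1   86.4 2698.1]
[601.4  64.3   0. ] row size 224x100
```

View pics/c30.png

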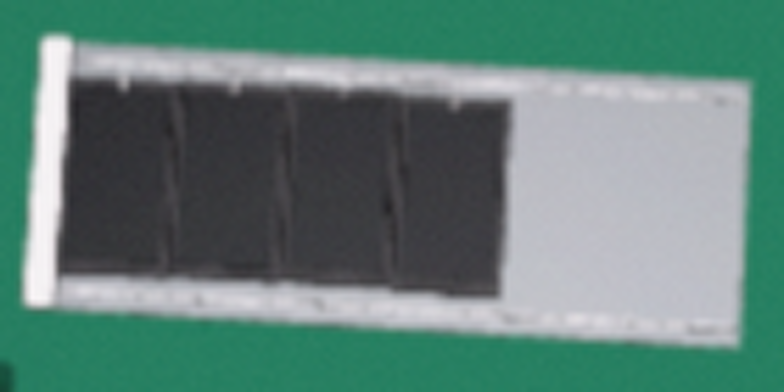

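```bash
python3 -c "
from h import *
print(ctrl.finish_job())"
```

```text
the job is handed in; nothing more can be done
None
```

The bottle is standing on its pad and all four displays are in the row. I handed the job in at about 51 s of the 210 s allowed; the system gave no verdict.

- **Bottle:** I picked it off the plate, tilted it up and let it go. The last picture shows it upright and free of the gripper, about 2 mm from the pad's centre.
- **Displays:** Each was laid on the plate and pushed with shut fingers until the arm stalled, which came within about 0.1 mm of the predicted point for the second, third and fourth. The last top view measures the row at 222 x 102 mm (224 x 100 expected). Its centre is 0.8 mm off the lane's centre, it is square to the bar, and no gaps show.
- **Knock:** The third display I placed had been moved about 25 mm on the bench while I was working elsewhere. I measured it again from the side view before gripping it.
- **Left alone:** I did not touch the tape, the screwdriver, the parts box, or the brown and green look-alike boards. In the last pictures they are where they were at the start.

Two checks were weaker:
- **Arm in the way:** It hid some displays from the top camera during the work, so I checked them in the side view or by the push stall until it was clear.
- **Joint limits:** Gripping the second display brought two joints to the edge of their range, so I held it about 6 mm off centre and corrected for that when placing it.

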